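Stamp the glue, pack the craft kit, fold the carton shut and lay the tape on top

ROBOT

A 6-joint arm with a two-finger parallel gripper is mounted at the origin on the work surface. World frame = base frame: x ahead of the robot, y to its left, z up, the work surface at z = 0. Lengths are in m, angles in degrees, forces in N, time in s.
With the tool pointing down it reaches from about 0.4 to 0.825 m from the base axis. Payload 7 kg.
Tool frame: the origin (TCP) lies on the centre line of the jaws, within the pads' length; the fingertips stand 22 mm ahead of it and the grasp point (between the pads) lies 3 mm ahead of it (ctrl.finger_overhang is the distance from the TCP to the fingertips, in m); z points along the fingers, y is the line along which they close (so a half turn about z gives the same grasp; the last joint's range is limited). The gripper opens to 88 mm and grips with 3 to 60 N. Pads are 19 mm wide; open, the fingers measure 130 mm over their backs; the gripper's body (78 mm by 193 mm) begins 47 mm behind the grasp point.
Start: joints at [89.043, 20.546, 0.682, 0, -70.136, -16.507], TCP at [0.203, 0.644, 0.221] pointing down, gripper open.
Joint ranges: [-176.03, 176.03], [-82.01, 121.73], [-58.28, 71.71], [-173.87, 95.51], [-174.79, -0.11], [-173.66, 173.66]. Speed limits (degrees/s): [136.94, 136.94, 172.46, 180, 180, 180].

INTERFACE

Orientations are given as [roll, pitch, yaw] about the fixed x, y, z axes, in that order (R = Rz(yaw) Ry(pitch) Rx(roll)).
In Python, from plant import ctrl gives the robot as it stands. The module is installed in compiled form; this text tells all that it offers.
- The arm moves only by the shell command python3 -m creep 'ROWS'. ROWS is JSON, a list of rows, each an object with "grip": the closure, from 0 (fully open) to 1 (shut); "delta_pos": the shift along the tool's x, y, z scaled (see below), a list of three; "rotation": the turn, a rotation vector about the tool's x, y, z scaled (see below), a list of three. A call has 1 to 5 rows; each row is the pose to reach, as a shift and turn from the pose commanded when the call began, along the tool's axes at that moment; what a row does not reach only later rows make up. The controller multiplies each number of a shift by 10 cm and each number of a turn by pi/2 rad. A row lasts 1/10 s, in which the tool goes at most 50 mm and 8.59 degrees, less where a joint would pass 70% of its speed; a pose out of reach is approached as far as the arm can. A call with a number of a shift or a turn outside -1 to 1 is refused whole. A call with a gripper value outside its range is refused whole. The fingers move at their own pace and stop on an object; the grip force is fixed at half the most. Time passes only in rows, so rows that repeat a pose let the fingers close. It gives the time, the measured TCP pose, the force, the opening and the grip force at its end, in the units of the state.
- ctrl.get_obs(): the state, without advancing time (a new reading comes with each control period).
- ctrl.snapshot(name): name is "scene" or "top" or "wrist"; returns a dict with "color" (480x640x3 uint8, red, green, blue), "intrinsics" (3x3 intrinsics, pixels), "R" (3x3) and "t" (3): a world point X has camera coordinates R X + t. Camera axes: x right, y down, z forward; pixel columns grow to the right and rows downward; lengths in m; the calibration is good to about 2 mm. The wrist camera is an equidistant fisheye: a pixel r from the principal point sees the ray r / f radians off the axis. A picture is of the moment at which its call begins. There is no depth.
- ctrl.close_job(): hands the job in; it is judged then, once.
The state is a dict: "clock": time; "joint_pos": joint angles; "qvel": joint speeds; "tau": joint torques, N m; "tool_pos": TCP position; "orientation": TCP orientation; "force": force on the tool from outside, world axes, zero at the start; "moment": the same for the moment, N m; "opening": finger opening in m; "gripper_force": force on a finger pad.
Only numpy, scipy, OpenCV 4.12 (cv2) and the standard library are available. Lean on these libraries where they do the work, as an engineer would, in place of code of your own. Each camera call takes 0.05 s, during which the arm holds its last target. There are 200 camera calls.

TASK

Pack the craft kit: take the glue bottle and press its base squarely down on the sprung stamping plate until the plate is fully down for half a second, then stand the bottle in the carton together with every glass jar and cork sanding block on the bench, all set down gently on the carton's floor, upright, none dropped or stacked. Once everything is in, fold the two short flaps down first, then the two long ones over them, so that all four lie flat. Finally lay the tape roll flat on the closed top, about in the middle, ready for taping, and leave the other things on the bench where they are.

Things in the scene. Friction and masses are not known exactly. Their poses are not given: they have to be found in the camera images.
- carton: open brown cardboard shipping carton, fixed to the bench, 198 mm (its x) by 298 mm (its y) outside, 130 mm high, walls and floor 4 mm, inside 190 x 290 mm; origin at the centre of its underside, x pointing roughly away from the robot, z up. Four flaps on its rim stand open
- stamp_top (a point): centre of the top face of the sprung round plate (76 mm across) of the base-stamping device, a grey 110 x 110 mm block 28 mm high fixed to the bench; the plate face is 42 mm above the bench when up and 30 mm when fully down; moves with the plate
- stamp (a joint): travel of the sprung plate in m: 0 = up, 0.012 = fully down (its stop); needs about 2 N to start and 10.5 N at the stop, and springs back up
- glue: white glue bottle, upright: round body 54 mm across and 88 mm high, above it a shoulder and a narrow tapering nozzle up to 118 mm; about 0.2 kg; origin at the centre of its base, z up
- jar_a: glass jar with a steel lid, upright, 56 mm across and 95 mm high, about 0.18 kg; origin at the centre of its base, z up. May be absent
- jar_b: glass jar with a steel lid, upright, 56 mm across and 95 mm high, about 0.18 kg; origin at the centre of its base, z up. May be absent
- block_a: cork sanding block: cork sole 84 (its x) x 60 x 18 mm, on it a wooden grip bar 76 (x) x 26 (y) x 52 mm, from 18 to 70 mm above the bench; about 0.12 kg; lies sole down; origin at the centre of its underside, z up. May be absent
- block_b: cork sanding block: cork sole 84 (its x) x 60 x 18 mm, on it a wooden grip bar 76 (x) x 26 (y) x 52 mm, from 18 to 70 mm above the bench; about 0.12 kg; lies sole down; origin at the centre of its underside, z up. May be absent
- tape_roll: roll of paper packing tape lying flat: a ring 84 mm across outside, 66 mm inside (wall 9 mm), 30 mm high, 0.08 kg; origin at the centre of its underside, z up
- long_near (a joint): the long flap on the near (-x) side: 294 mm wide along its crease, 99 mm from crease to free edge, 4 mm thick. Joint in rad: 0 = folded shut (level over the box), 1.57 = straight up, more = leaning outwards (stop 2.4); starts at 1.7 to 1.95. The stiff crease holds it wherever it is left, without springing back; folding takes under 1 N at the free edge
- long_near_crease (a point): middle of that flap's crease (hinge line), 132 mm above the carton's underside, at the carton's near (-x) edge; stays put while the flap turns
- long_far (a joint): the long flap on the far (+x) side: 294 mm wide along its crease, 99 mm from crease to free edge, 4 mm thick. Joint in rad: 0 = folded shut (level over the box), 1.57 = straight up, more = leaning outwards (stop 2.4); starts at 1.7 to 1.95. The stiff crease holds it wherever it is left, without springing back; folding takes under 1 N at the free edge
- long_far_crease (a point): middle of that flap's crease (hinge line), 132 mm above the carton's underside, at the carton's far (+x) edge; stays put while the flap turns
- short_left (a joint): the short flap on the left (+y) side: 186 mm wide along its crease, 99 mm from crease to free edge, 4 mm thick. Joint in rad: 0 = folded shut (level over the box), 1.57 = straight up, more = leaning outwards (stop 2.4); starts at 1.7 to 1.95. The stiff crease holds it wherever it is left, without springing back; folding takes under 1 N at the free edge
- short_left_crease (a point): middle of that flap's crease (hinge line), 127 mm above the carton's underside, at the carton's left (+y) edge; stays put while the flap turns
- short_right (a joint): the short flap on the right (-y) side: 186 mm wide along its crease, 99 mm from crease to free edge, 4 mm thick. Joint in rad: 0 = folded shut (level over the box), 1.57 = straight up, more = leaning outwards (stop 2.4); starts at 1.7 to 1.95. The stiff crease holds it wherever it is left, without springing back; folding takes under 1 N at the free edge
- short_right_crease (a point): middle of that flap's crease (hinge line), 127 mm above the carton's underside, at the carton's right (-y) edge; stays put while the flap turns
- wrench: bystander, not part of the kit: steel wrench lying on the bench; origin at the centre of its underside
- screwdriver: bystander, not part of the kit: screwdriver lying on the bench; origin at the centre of its underside
- mug: bystander, not part of the kit: blue ceramic mug, 80 mm across, 90 mm high; origin at the centre of its underside
- hammer: bystander, not part of the kit: hammer lying on the bench; origin at the centre of its underside
- towel_roll: bystander, not part of the kit: short paper towel roll standing up, 90 mm across, 110 mm high; origin at the centre of its underside
- flower_pot: bystander, not part of the kit: empty terracotta flower pot, 84 mm across, 80 mm high; origin at the centre of its underside
- brush: bystander, not part of the kit: brush lying on the bench; origin at the centre of its underside
There are look-alikes about, which are no part of the job. Leave any green or pink look-alike of the block_a alone.

How it is judged (in metres and radians):
On the way, in this order (a step that is already met when the one before it is completed fails the run):
1. the glue bottle, upright, base on the stamping plate (centres within 15 mm), holds the plate fully down (10 mm or more) for 0.3 s (value of joint stamp above 0.01 m and distance between glue and stamp_top below 0.015 m and angle between glue's own z axis and vertical below 0.15 rad), for 0.3 s.
2. the bottle and every jar and block present stand upright on the carton floor, at rest, and all four flaps are still open (over 1 rad) (x of glue in the frame of carton between -0.095 and 0.095 m and y of glue in the frame of carton between -0.145 and 0.145 m and z of glue in the frame of carton between -0.006 and 0.024 m and angle between each of glue, jar_a, jar_b, block_a, block_b's own z axis and vertical below 0.25 rad and linear speed of each of glue, jar_a, jar_b, block_a, block_b below 0.05 m/s and x of jar_a in the frame of carton between -0.095 and 0.095 m and y of jar_a in the frame of carton between -0.145 and 0.145 m and z of jar_a in the frame of carton between -0.006 and 0.024 m and x of jar_b in the frame of carton between -0.095 and 0.095 m and y of jar_b in the frame of carton between -0.145 and 0.145 m and z of jar_b in the frame of carton between -0.006 and 0.024 m and x of block_a in the frame of carton between -0.095 and 0.095 m and y of block_a in the frame of carton between -0.145 and 0.145 m and z of block_a in the frame of carton between -0.006 and 0.024 m and x of block_b in the frame of carton between -0.095 and 0.095 m and y of block_b in the frame of carton between -0.145 and 0.145 m and z of block_b in the frame of carton between -0.006 and 0.024 m and value of joint each of long_near, long_far, short_left, short_right above 1 rad), for 0.2 s.
3. both short flaps are folded down (under 0.12 rad) while both long flaps are still open (over 1 rad) (value of joint each of short_left, short_right below 0.12 rad and value of joint each of long_near, long_far above 1 rad), for 0.2 s.
At the end, for the whole second after the job is handed in: Bottle and every jar and block present stand on the carton floor (base within 20 mm, tilt under 0.25 rad, at rest), all flaps under 0.12 rad, the tape roll lies flat on top within 60 mm of the middle (base 125 to 145 mm above the carton's underside), the stamp plate is up (under 3 mm) (x of glue in the frame of carton between -0.095 and 0.095 m and y of glue in the frame of carton between -0.145 and 0.145 m and z of glue in the frame of carton between -0.006 and 0.024 m and angle between each of glue, jar_a, jar_b, block_a, block_b's own z axis and vertical below 0.25 rad and linear speed of each of glue, jar_a, jar_b, block_a, block_b, tape_roll below 0.05 m/s and x of jar_a in the frame of carton between -0.095 and 0.095 m and y of jar_a in the frame of carton between -0.145 and 0.145 m and z of jar_a in the frame of carton between -0.006 and 0.024 m and x of jar_b in the frame of carton between -0.095 and 0.095 m and y of jar_b in the frame of carton between -0.145 and 0.145 m and z of jar_b in the frame of carton between -0.006 and 0.024 m and x of block_a in the frame of carton between -0.095 and 0.095 m and y of block_a in the frame of carton between -0.145 and 0.145 m and z of block_a in the frame of carton between -0.006 and 0.024 m and x of block_b in the frame of carton between -0.095 and 0.095 m and y of block_b in the frame of carton between -0.145 and 0.145 m and z of block_b in the frame of carton between -0.006 and 0.024 m and horizontal distance between tape_roll and carton below 0.06 m and z of tape_roll in the frame of carton between 0.125 and 0.145 m and angle between tape_roll's own z axis and vertical below 0.15 rad and value of joint each of long_near, long_far, short_left, short_right below 0.12 rad and value of joint stamp below 0.003 m); the robot touches nothing.
It fails at once if a bystander is moved more than 40 mm from where it stood (distance of any of wrench, screwdriver, mug, hammer, towel_roll, flower_pot, brush from where it was at the start of the episode above 0.04 m).
It fails at once if the bottle, a jar, a block or the tape is dropped or thrown (faster than 1 m/s with no finger touching it) ((linear speed of glue above 1 m/s and contact force between the fingers and glue below 0.05 N) or (linear speed of jar_a above 1 m/s and contact force between the fingers and jar_a below 0.05 N) or (linear speed of jar_b above 1 m/s and contact force between the fingers and jar_b below 0.05 N) or (linear speed of block_a above 1 m/s and contact force between the fingers and block_a below 0.05 N) or (linear speed of block_b above 1 m/s and contact force between the fingers and block_b below 0.05 N) or (linear speed of tape_roll above 1 m/s and contact force between the fingers and tape_roll below 0.05 N)).
Of jar_a, jar_b, block_a, block_b only 2 to 4 are there at a start; the rules pass over those that are not, and their reading is None.
At some moment in a run one of block_a, block_b may be knocked a few centimetres aside while the robot is not near it.
It also fails if it takes over 210 s, if anything falls off the work surface, if the arm or the gripper's body presses on something with over 40 N, if the wrist force passes 120 N, or if a joint passes its speed limit or range.

## Working session

There is one attempt and no reset: what is moved stays moved. The work goes in short steps, Python scripts to look and compute and a shell command to move; the robot and the scene stay as the last step left them, time stands still between calls to the robot, and variables do not carry over. Pictures are saved under pics/ and viewed, at most 14 in all, crops included, and the job is handed in when it is done.

```bash
mkdir -p pics
cat > h.py <<'E'
import numpy as np, cv2, sys
from plant import ctrl
def snap(n,f):
    s=ctrl.snapshot(n); cv2.imwrite('pics/'+f+'.png',s['color'][:,:,::-1]); np.savez('pics/'+f+'.npz',K=s['intrinsics'],R=s['R'],t=s['t'],c=s['color']); return s
def load(f): return np.load('pics/'+f+'.npz')
def ray(s,u,v):
    K=s['K'];R=s['R'];d=np.array([(u-K[0,2])/K[0,0],(v-K[1,2])/K[1,1],1.]);return -R.T@s['t'],R.T@d
def onz(s,u,v,z):
    c,d=ray(s,u,v);return c+d*(z-c[2])/d[2]
def proj(s,X):
    p=s['R']@np.array(X)+s['t'];q=s['K']@p;return q[:2]/q[2]
E
python3 - <<'E'
from h import *
np.set_printoptions(precision=4,suppress=True)
for n in('scene','top'):
    s=snap(n,n+'0');print(n,s['intrinsics'].tolist(),-s['R'].T@s['t'],s['R'][2])
print(ctrl.get_obs(),ctrl.finger_overhang)
E
```

```text
scene [[529.5558011626937, 0.0, 319.1904823136489], [0.0, 529.5558011626937, 238.90168024713432], [0.0, 0.0, 1.0]] [1.1038 0.8941 0.8869] [-0.4318 -0.6743 -0.5991]
top [[556.6776715816083, 0.0, 317.29485711277675], [0.0, 556.6776715816083, 238.3478353450368], [0.0, 0.0, 1.0]] [0.4188 0.0369 1.4774] [ 0.0799 -0.0078 -0.9968]
{'clock': 0.1, 'joint_pos': array([ 89.0453,  20.588 ,   0.637 ,  -0.0183, -70.135 , -16.5071]), 'qvel': array([ 0.0107, -0.1745,  0.1009, -0.0484, -0.0231,  0.0255]), 'tau': array([ -0.0022, -58.4161,  29.3752,   7.0156,   0.0102,  -0.    ]), 'tool_pos': array([0.2024, 0.6434, 0.2201]), 'orientation': array([179.9127,  -0.008 , -17.468 ]), 'force': array([-0.4674,  0.1191,  0.4333]), 'moment': array([ 0.0034,  0.011 , -0.0119]), 'gripper_force': 0.0, 'opening': 0.08771219564990046} 0.022
```

View pics/top0.png

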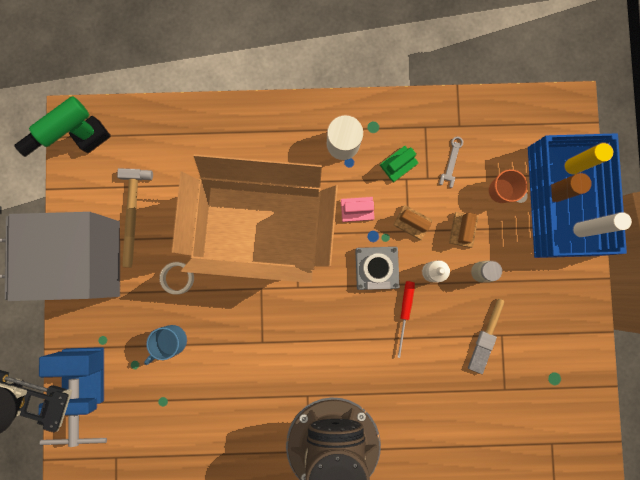

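View pics/scene0.png

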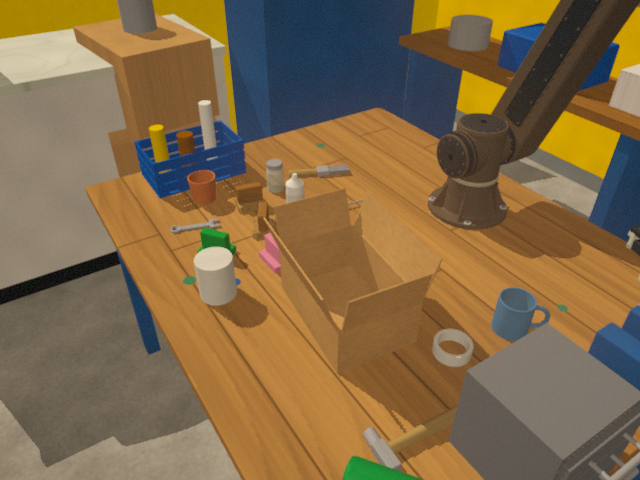

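Top view: glue (435,271), jar (487,271), cork blocks (413,221) and (464,229), stamp (378,268), tape (177,278) and carton (265,225). The pink (357,209) and green (400,162) blocks are look-alikes. I'll confirm these in a crop.

Run:
```python
from h import *
c=cv2.imread('pics/top0.png')
def crop(x0,y0,x1,y1,k,f):
    p=cv2.resize(c[y0:y1,x0:x1],None,fx=k,fy=k,interpolation=cv2.INTER_CUBIC)
    for x in range((x0//20+1)*20,x1,20):
        cv2.line(p,((x-x0)*k,0),((x-x0)*k,8),(255,255,255),1);cv2.putText(p,str(x),((x-x0)*k-12,20),0,.4,(255,255,255),1)
    for y in range((y0//20+1)*20,y1,20):
        cv2.line(p,(0,(y-y0)*k),(8,(y-y0)*k),(255,255,255),1);cv2.putText(p,str(y),(10,(y-y0)*k+4),0,.4,(255,255,255),1)
    cv2.imwrite('pics/'+f,p)
crop(330,190,525,335,4,'c1.png'); crop(160,150,355,298,4,'c2.png')
```

```text
(no output)
```

View pics/c1.png

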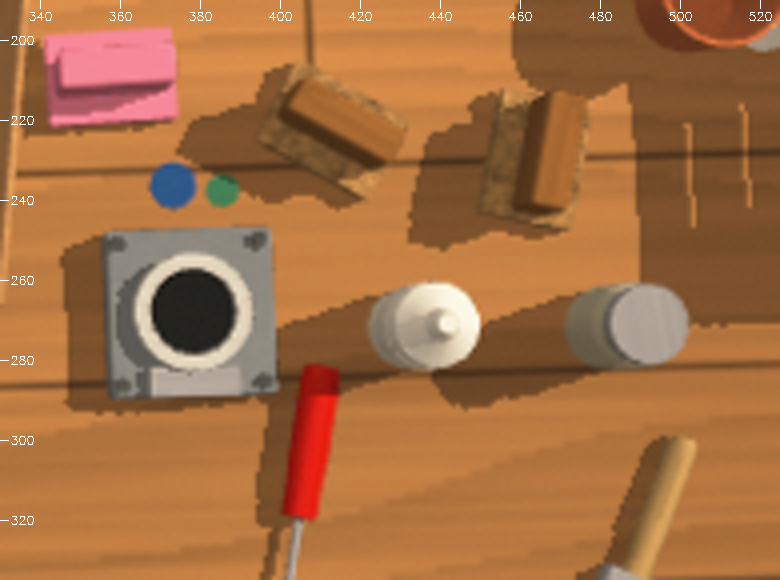

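View pics/c2.png

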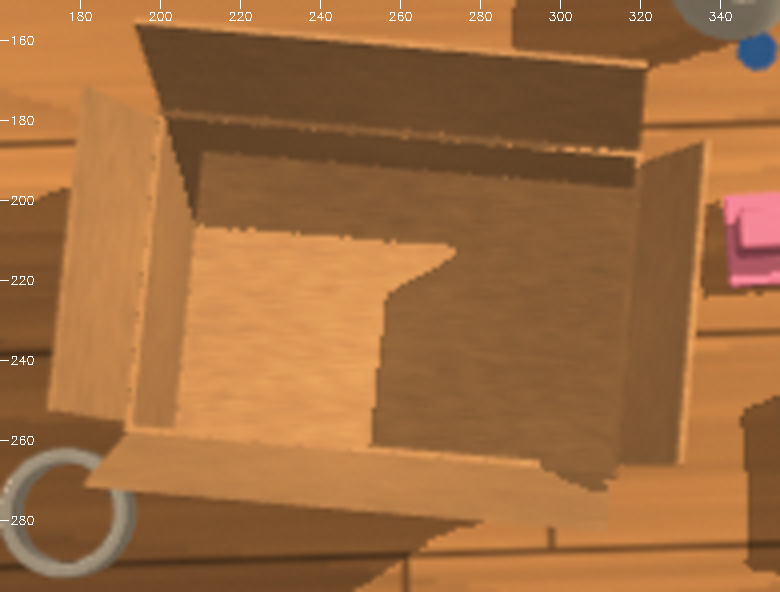

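The crop confirms two brown cork blocks, one jar and the white bottle. The carton is empty, with rim corners near (200,180), (320,189) and (191,258). Next I compute positions.

Run:
```python
from h import *
np.set_printoptions(precision=4,suppress=True)
t=load('top0')
def P(n,u,v,z):
    p=onz(t,u,v,z);print(n,p[:2],'r',np.hypot(*p[:2]).round(3),'az',np.degrees(np.arctan2(p[1],p[0])).round(1))
P('rim FL',200,179,.132);P('rim FR',319.5,188.5,.132);P('rim NL',191.5,257.5,.132)
P('rim short L far',200,180,.128);P('L near',192,257,.128);P('R far',320,191,.128);
P('floor FL',210.5,187.5,.004);P('floor NL',204.5,256,.004);P('floor FR',317,196,.004)
P('stamp c',378.2,267.5,.042)
P('glue tip',440.5,270.7,.118);P('jar lid',492,270.5,.095)
P('tape top',176.5,277.5,.03)
for n,cs in {'A':[(403.5,209.5),(428.5,225.5),(426,231),(401,216)],'B':[(468.5,213),(477.5,213.5),(471.5,242.5),(462,241.5)]}.items():
    for c in cs:P(n,*c,.07)
for n,u,v in(('far tipL',194,156),('far tipR',322,165),('L tip',179,171),('L tipn',172,252),('R tip',336,186),('R tipn',330,265),('N tipL',182,271),('N tipR',312,281)):P(n,u,v,.225)
```

```text
rim FL [0.6803 0.3086] r 0.747 az 24.4
rim FR [0.6486 0.0175] r 0.649 az 1.5
rim NL [0.4891 0.3315] r 0.591 az 34.1
rim short L far [0.6786 0.3094] r 0.746 az 24.5
L near [0.4904 0.3311] r 0.592 az 34.0
R far [0.643  0.0164] r 0.643 az 1.5
floor FL [0.6814 0.3067] r 0.747 az 24.2
floor NL [0.4987 0.3251] r 0.595 az 33.1
floor FR [0.6504 0.0229] r 0.651 az 2.0
stamp c [ 0.454 -0.129] r 0.472 az -15.9
glue tip [ 0.4399 -0.272 ] r 0.517 az -31.7
jar lid [ 0.437  -0.4053] r 0.596 az -42.8
tape top [0.4437 0.3932] r 0.593 az 41.5
A [ 0.599  -0.1959] r 0.63 az -18.1
A [ 0.5562 -0.2578] r 0.613 az -24.9
A [ 0.5424 -0.2508] r 0.598 az -24.8
A [ 0.5825 -0.1888] r 0.612 az -18.0
B [ 0.5853 -0.3613] r 0.688 az -31.7
B [ 0.5833 -0.3842] r 0.698 az -33.4
B [ 0.5097 -0.3651] r 0.627 az -35.6
B [ 0.513 -0.341] r 0.616 az -33.6
far tipL [0.7157 0.3028] r 0.777 az 22.9
far tipR [0.6867 0.0115] r 0.687 az 1.0
L tip [0.682  0.3373] r 0.761 az 26.3
L tipn [0.4979 0.3548] r 0.611 az 35.5
R tip [ 0.6374 -0.0189] r 0.638 az -1.7
R tipn [0.4583 0.0004] r 0.458 az 0.0
N tipL [0.4545 0.3327] r 0.563 az 36.2
N tipR [0.4236 0.0419] r 0.426 az 5.6
```

```bash
cat >> h.py <<'E'
from scipy.spatial.transform import Rotation as Ro
C=np.array([.569,.174]); PSI=-6.5
def cw(x,y):
    a=np.radians(PSI);return C+np.array([np.cos(a)*x-np.sin(a)*y,np.sin(a)*x+np.cos(a)*y])
def down(yaw): return Ro.from_euler('xyz',[180,0,yaw],degrees=True)
def plan(*wps,dmax=95,amax=24):
    o=ctrl.get_obs();p=np.array(o['tool_pos']);R=Ro.from_euler('xyz',o['orientation'],degrees=True);yaw=o['orientation'][2]
    print('at',p.round(4),o['orientation'].round(1),'grip',round(o['opening'],4),'t',o['clock'],'F',o['force'].round(1))
    for w in wps:
        q=np.array(w[:3]);dy=w[3]-yaw
        if abs(dy)>180 and len(w)<5: dy-=360*np.sign(dy)
        n=int(max(1,np.ceil(np.linalg.norm(q-p)*1000/dmax),np.ceil(abs(dy)/amax)));y0=yaw;p0=p.copy()
        for i in range(1,n+1):
            Rt=down(y0+dy*i/n);d=R.inv().apply(p0+(q-p0)*i/n-p);r=(R.inv()*Rt).as_rotvec()
            d=(d*10).round(3);r=(r/(np.pi/2)).round(3)
            print('  ',d.tolist(),r.tolist());p=p+R.apply(d/10);R=R*Ro.from_rotvec(r*np.pi/2)
        yaw=y0+dy
E
python3 - <<'E'
from h import *
plan((.25,.62,.34,-30),(.52,.40,.34,-65),(.57,.05,.34,-100),(.570,-.223,.30,-124),dmax=130)
E
```

```text
at [0.2024 0.6434 0.2201] [179.9  -0.  -17.5] grip 0.0877 t 0.1 F [-0.5  0.1  0.4]
   [0.262, 0.041, -0.599] [0.001, -0.0, 0.07]
   [0.265, 0.012, -0.6] [-0.0, -0.0, 0.069]
   [1.146, 0.185, 0.0] [-0.0, -0.0, 0.13]
   [1.16, -0.05, 0.0] [-0.0, -0.0, 0.13]
   [1.125, -0.285, 0.001] [-0.0, -0.0, 0.129]
   [1.128, 0.342, -0.0] [-0.0, -0.0, 0.13]
   [1.174, 0.106, -0.0] [-0.0, -0.0, 0.129]
   [1.171, -0.132, -0.0] [-0.0, -0.0, 0.13]
   [0.896, -0.158, 0.133] [-0.0, 0.0, 0.089]
   [0.866, -0.281, 0.134] [-0.0, 0.0, 0.089]
   [0.817, -0.399, 0.133] [-0.0, 0.0, 0.089]
```

```bash
m="python3 -m creep"
python3 -m creep '[{"grip":0,"delta_pos":[0.13,0.02,-0.4],"rotation":[0,0,0.05]},{"grip":0,"delta_pos":[0.26,0.04,-0.8],"rotation":[0,0,0.1]},{"grip":0,"delta_pos":[0.4,0.06,-1],"rotation":[0,0,0.14]}]'
python3 -m creep '[{"grip":0,"delta_pos":[0.33,0.05,-0.1],"rotation":[0,0,0.04]},{"grip":0,"delta_pos":[0.66,0.1,-0.2],"rotation":[0,0,0.08]},{"grip":0,"delta_pos":[1,0.15,-0.2],"rotation":[0,0,0.13]}]'
python3 -m creep '[{"grip":0,"delta_pos":[0.33,-0.02,0],"rotation":[0,0,0.04]},{"grip":0,"delta_pos":[0.66,-0.04,0],"rotation":[0,0,0.08]},{"grip":0,"delta_pos":[1,-0.05,0],"rotation":[0,0,0.13]}]'
python3 -m creep '[{"grip":0,"delta_pos":[0.33,-0.09,0],"rotation":[0,0,0.04]},{"grip":0,"delta_pos":[0.66,-0.18,0],"rotation":[0,0,0.08]},{"grip":0,"delta_pos":[1,-0.28,0],"rotation":[0,0,0.13]}]'
python3 -m creep '[{"grip":0,"delta_pos":[0.33,0.1,0],"rotation":[0,0,0.04]},{"grip":0,"delta_pos":[0.66,0.2,0],"rotation":[0,0,0.08]},{"grip":0,"delta_pos":[1,0.3,0],"rotation":[0,0,0.13]}]'
python3 -m creep '[{"grip":0,"delta_pos":[0.33,0.03,0],"rotation":[0,0,0.04]},{"grip":0,"delta_pos":[0.66,0.06,0],"rotation":[0,0,0.08]},{"grip":0,"delta_pos":[1,0.1,0],"rotation":[0,0,0.13]}]'
python3 -m creep '[{"grip":0,"delta_pos":[0.33,-0.04,0],"rotation":[0,0,0.04]},{"grip":0,"delta_pos":[0.66,-0.08,0],"rotation":[0,0,0.08]},{"grip":0,"delta_pos":[1,-0.13,0],"rotation":[0,0,0.13]}]'
python3 - <<'E'
from h import *
plan((.57,-.223,.30,-124),(.57,-.223,.16,-124))
E
```

```text
clock: 0.4
tool_pos: [0.2396, 0.6267, 0.3245]
orientation: [-179.8, 0.0, -30.2]
force: [0.3, 0.4, -0.2]
opening: 0.0878
gripper_force: 0.0
clock: 0.7
tool_pos: [0.3188, 0.5627, 0.3423]
orientation: [-179.9, 0.0, -41.9]
force: [0.2, 0.3, 0.5]
opening: 0.0877
gripper_force: 0.0
clock: 1.0
tool_pos: [0.3967, 0.4992, 0.3406]
orientation: [180.0, -0.0, -53.6]
force: [-0.4, 0.9, 0.4]
opening: 0.0878
gripper_force: 0.0
clock: 1.3
tool_pos: [0.4786, 0.4354, 0.3406]
orientation: [180.0, -0.0, -65.3]
force: [0.0, 0.6, -0.3]
opening: 0.0875
gripper_force: 0.0
clock: 1.6
tool_pos: [0.4928, 0.3317, 0.3402]
orientation: [179.9, -0.0, -77.0]
force: [1.4, -0.1, 0.2]
opening: 0.0878
gripper_force: 0.0
clock: 1.9
tool_pos: [0.5055, 0.2321, 0.3406]
orientation: [180.0, -0.0, -88.7]
force: [-0.4, 0.5, 1.3]
opening: 0.0876
gripper_force: 0.0
clock: 2.2
tool_pos: [0.5209, 0.1325, 0.3408]
orientation: [180.0, -0.0, -100.4]
force: [0.5, -0.2, -0.5]
opening: 0.088
gripper_force: 0.0
at [0.5209 0.1325 0.3408] [ 180.    -0.  -100.4] grip 0.088 t 2.2 F [ 0.5 -0.2 -0.5]
   [0.852, -0.281, 0.102] [0.0, -0.0, 0.066]
   [0.818, -0.368, 0.102] [0.0, -0.0, 0.065]
   [0.777, -0.449, 0.102] [0.0, -0.0, 0.066]
   [0.726, -0.528, 0.102] [0.0, -0.0, 0.065]
   [-0.0, -0.0, 0.7] [0.0, -0.0, 0.0]
   [-0.0, -0.0, 0.7] [0.0, -0.0, 0.0]
```

```bash
cat >> h.py <<'E'
def moved(f):
    s=snap('top',f);a=load('top0')['c'].astype(int);d=np.abs(s['color'].astype(int)-a).max(2)>40
    for n,(x0,y0,x1,y1) in dict(A=(393,204,433,242),B=(449,211,480,248),glue=(420,258,452,284),jar=(470,258,503,283),stamp=(355,246,400,291)).items():
        print(n,'changed px',d[y0:y1,x0:x1].sum(),'of',d[y0:y1,x0:x1].size)
E
python3 -c "
from h import *
moved('top1')"
```

```text
A changed px 0 of 1520
B changed px 0 of 1147
glue changed px 0 of 832
jar changed px 0 of 825
stamp changed px 0 of 2025
```

```bash
python3 -m creep '[{"grip":0,"delta_pos":[0.28,-0.09,0.03],"rotation":[0,0,0.02]},{"grip":0,"delta_pos":[0.56,-0.18,0.06],"rotation":[0,0,0.04]},{"grip":0,"delta_pos":[0.852,-0.281,0.1],"rotation":[0,0,0.066]}]'
python3 -m creep '[{"grip":0,"delta_pos":[0.27,-0.12,0.03],"rotation":[0,0,0.02]},{"grip":0,"delta_pos":[0.54,-0.24,0.06],"rotation":[0,0,0.04]},{"grip":0,"delta_pos":[0.818,-0.368,0.1],"rotation":[0,0,0.065]}]'
python3 -m creep '[{"grip":0,"delta_pos":[0.26,-0.15,0.03],"rotation":[0,0,0.02]},{"grip":0,"delta_pos":[0.52,-0.3,0.06],"rotation":[0,0,0.04]},{"grip":0,"delta_pos":[0.777,-0.449,0.1],"rotation":[0,0,0.066]}]'
python3 -m creep '[{"grip":0,"delta_pos":[0.24,-0.18,0.03],"rotation":[0,0,0.02]},{"grip":0,"delta_pos":[0.48,-0.36,0.06],"rotation":[0,0,0.04]},{"grip":0,"delta_pos":[0.726,-0.528,0.1],"rotation":[0,0,0.065]},{"grip":0,"delta_pos":[0.726,-0.528,0.1],"rotation":[0,0,0.065]}]'
python3 -m creep '[{"grip":0,"delta_pos":[0,0,0.4],"rotation":[0,0,0]},{"grip":0,"delta_pos":[0,0,0.8],"rotation":[0,0,0]},{"grip":0,"delta_pos":[0,0,1],"rotation":[0,0,0]},{"grip":0,"delta_pos":[0,0,1],"rotation":[0,0,0]}]' | head -3
python3 - <<'E'
from h import *
plan((.57,-.223,.058,-124))
snap('wrist','w1')
E
```

```text
clock: 2.55
tool_pos: [0.5335, 0.044, 0.3307]
orientation: [180.0, 0.0, -106.2]
force: [-0.1, 0.6, -0.2]
opening: 0.0875
gripper_force: 0.0
clock: 2.85
tool_pos: [0.546, -0.0449, 0.3207]
orientation: [180.0, -0.0, -112.1]
force: [0.4, 0.2, 0.2]
opening: 0.0878
gripper_force: 0.0
clock: 3.15
tool_pos: [0.5585, -0.1339, 0.3106]
orientation: [180.0, -0.0, -118.1]
force: [1.5, -0.2, -0.6]
opening: 0.0875
gripper_force: 0.0
clock: 3.55
tool_pos: [0.5707, -0.2242, 0.2992]
orientation: [179.9, -0.1, -124.1]
force: [0.0, 0.2, -0.8]
opening: 0.0875
gripper_force: 0.0
clock: 3.95
tool_pos: [0.569, -0.2207, 0.1974]
orientation: [179.6, -0.1, -123.8]
at [ 0.569  -0.2207  0.1974] [ 1.796e+02 -1.000e-01 -1.238e+02] grip 0.0876 t 3.95 F [-0.2  0.4 -0.3]
   [0.005, -0.015, 0.697] [0.004, -0.002, 0.001]
   [0.007, -0.01, 0.697] [-0.0, 0.0, 0.001]
```

View pics/w1.png

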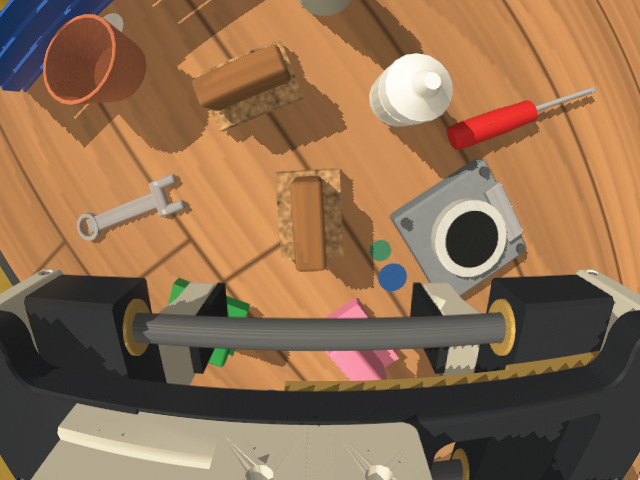

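The wrist view shows cork block A at (309,222), square to the jaws. I descend.

```bash
python3 -m creep '[{"grip":0,"delta_pos":[0,0,0.25],"rotation":[0,0,0]},{"grip":0,"delta_pos":[0,0,0.5],"rotation":[0,0,0]},{"grip":0,"delta_pos":[0,0,0.7],"rotation":[0,0,0]},{"grip":0,"delta_pos":[0,0,0.85],"rotation":[0,0,0]},{"grip":0,"delta_pos":[0,0,0.95],"rotation":[0,0,0]}]' | head -3
python3 -m creep '[{"grip":0,"delta_pos":[0,0,0.2],"rotation":[0,0,0]},{"grip":0,"delta_pos":[0,0,0.45],"rotation":[0,0,0]},{"grip":0,"delta_pos":[0,0,0.45],"rotation":[0,0,0]},{"grip":0,"delta_pos":[0,0,0.45],"rotation":[0,0,0]}]' 
python3 -m creep '[{"grip":1,"delta_pos":[0,0,0],"rotation":[0,0,0]},{"grip":1,"delta_pos":[0,0,0],"rotation":[0,0,0]},{"grip":1,"delta_pos":[0,0,0],"rotation":[0,0,0]},{"grip":1,"delta_pos":[0,0,0],"rotation":[0,0,0]},{"grip":1,"delta_pos":[0,0,0],"rotation":[0,0,0]}]' 
python3 -m creep '[{"grip":1,"delta_pos":[0,0,0],"rotation":[0,0,0]},{"grip":1,"delta_pos":[0,0,0],"rotation":[0,0,0]},{"grip":1,"delta_pos":[0,0,0],"rotation":[0,0,0]},{"grip":1,"delta_pos":[0,0,0],"rotation":[0,0,0]},{"grip":1,"delta_pos":[0,0,0],"rotation":[0,0,0]}]'
python3 - <<'E'
from h import *
p=cw(.047,-.045);print(p)
plan((.57,-.223,.36,-124),(*p,.36,173.5))
E
```

```text
clock: 4.5
tool_pos: [0.5721, -0.2215, 0.1068]
orientation: [-179.9, 0.0, -123.8]
clock: 4.9
tool_pos: [0.572, -0.2217, 0.0622]
orientation: [-179.9, -0.0, -123.8]
force: [-0.1, 0.6, -0.1]
opening: 0.0877
gripper_force: 0.0
clock: 5.4
tool_pos: [0.5712, -0.2216, 0.0613]
orientation: [-180.0, 0.0, -123.8]
force: [0.2, 0.4, -0.4]
opening: 0.0532
gripper_force: 0.0
clock: 5.9
tool_pos: [0.5715, -0.2217, 0.0611]
orientation: [-180.0, 0.0, -123.8]
force: [1.4, -0.5, 1.3]
opening: 0.0253
gripper_force: 29.6
[0.61060373 0.12396872]
at [ 0.5715 -0.2217  0.0611] [-180.     0.  -123.8] grip 0.0253 t 5.9 F [ 1.4 -0.5  1.3]
   [0.005, 0.001, -0.747] [-0.0, 0.0, 0.0]
   [0.004, 0.001, -0.747] [-0.0, 0.0, 0.001]
   [0.005, 0.0, -0.747] [-0.0, 0.0, 0.0]
   [0.005, 0.001, -0.748] [-0.0, 0.0, 0.001]
   [-0.776, 0.401, 0.0] [-0.0, 0.0, 0.173]
   [-0.639, 0.595, 0.0] [-0.0, 0.0, 0.174]
   [-0.456, 0.745, 0.0] [-0.0, 0.0, 0.174]
   [-0.237, 0.841, 0.0] [-0.0, 0.0, 0.173]
```

```bash
python3 -m creep '[{"grip":1,"delta_pos":[0,0,-0.15],"rotation":[0,0,0]},{"grip":1,"delta_pos":[0,0,-0.4],"rotation":[0,0,0]},{"grip":1,"delta_pos":[0,0,-0.65],"rotation":[0,0,0]},{"grip":1,"delta_pos":[0,0,-1],"rotation":[0,0,0]}]' | tail -2
python3 -m creep '[{"grip":1,"delta_pos":[0,0,-0.33],"rotation":[0,0,0]},{"grip":1,"delta_pos":[0,0,-0.66],"rotation":[0,0,0]},{"grip":1,"delta_pos":[0,0,-1],"rotation":[0,0,0]}]' | tail -2
python3 -m creep '[{"grip":1,"delta_pos":[0,0,-0.33],"rotation":[0,0,0]},{"grip":1,"delta_pos":[0,0,-0.66],"rotation":[0,0,0]},{"grip":1,"delta_pos":[0,0,-0.98],"rotation":[0,0,0]}]' | tail -2
python3 -m creep '[{"grip":1,"delta_pos":[-0.25,0.13,0],"rotation":[0,0,0.055]},{"grip":1,"delta_pos":[-0.5,0.26,0],"rotation":[0,0,0.11]},{"grip":1,"delta_pos":[-0.77,0.4,0],"rotation":[0,0,0.173]}]' | tail -2
python3 -m creep '[{"grip":1,"delta_pos":[-0.21,0.2,0],"rotation":[0,0,0.055]},{"grip":1,"delta_pos":[-0.42,0.4,0],"rotation":[0,0,0.11]},{"grip":1,"delta_pos":[-0.64,0.595,0],"rotation":[0,0,0.174]}]' | tail -2
python3 -m creep '[{"grip":1,"delta_pos":[-0.15,0.25,0],"rotation":[0,0,0.055]},{"grip":1,"delta_pos":[-0.3,0.5,0],"rotation":[0,0,0.11]},{"grip":1,"delta_pos":[-0.456,0.745,0],"rotation":[0,0,0.174]}]' | tail -2
python3 -m creep '[{"grip":1,"delta_pos":[-0.08,0.28,0],"rotation":[0,0,0.055]},{"grip":1,"delta_pos":[-0.16,0.56,0],"rotation":[0,0,0.11]},{"grip":1,"delta_pos":[-0.237,0.841,0],"rotation":[0,0,0.173]},{"grip":1,"delta_pos":[-0.237,0.841,0],"rotation":[0,0,0.173]},{"grip":1,"delta_pos":[-0.237,0.841,0],"rotation":[0,0,0.173]}]' | tail -2
python3 - <<'E'
from h import *
p=cw(.047,-.045);snap('scene','s1')
plan((*p,.20,173.5),(*p,.066,173.5))
E
```

```text
opening: 0.0255
gripper_force: 29.5
opening: 0.0255
gripper_force: 29.5
opening: 0.0254
gripper_force: 29.5
opening: 0.0254
gripper_force: 29.5
opening: 0.0254
gripper_force: 29.5
opening: 0.0257
gripper_force: 29.5
opening: 0.0254
gripper_force: 29.5
at [0.6101 0.125  0.3584] [-1.800e+02 -1.000e-01  1.738e+02] grip 0.0256 t 8.35 F [-1.2  0.3 -1.5]
   [-0.004, -0.005, 0.792] [-0.0, -0.001, 0.002]
   [-0.003, -0.004, 0.792] [-0.0, 0.0, 0.001]
   [0.0, 0.0, 0.67] [-0.0, 0.0, 0.0]
   [0.001, 0.001, 0.67] [-0.0, 0.0, 0.0]
```

View pics/s1.png

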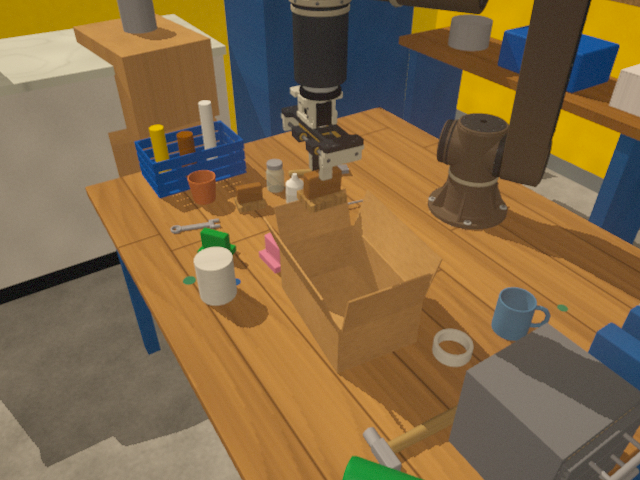

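Block A hangs level in the jaws at (325,190), above the right half of the carton. I lower it.

```bash
python3 -m creep '[{"grip":1,"delta_pos":[0,0,0.25],"rotation":[0,0,0]},{"grip":1,"delta_pos":[0,0,0.5],"rotation":[0,0,0]},{"grip":1,"delta_pos":[0,0,0.75],"rotation":[0,0,0]},{"grip":1,"delta_pos":[-0.005,-0.01,1],"rotation":[0,0,0.003]}]' | tail -2
python3 -m creep '[{"grip":1,"delta_pos":[0,0,0.25],"rotation":[0,0,0]},{"grip":1,"delta_pos":[0,0,0.5],"rotation":[0,0,0]},{"grip":1,"delta_pos":[0,0,0.75],"rotation":[0,0,0]},{"grip":1,"delta_pos":[0,0,1],"rotation":[0,0,0]}]' | tail -6
python3 -m creep '[{"grip":1,"delta_pos":[0,0,0.2],"rotation":[0,0,0]},{"grip":1,"delta_pos":[0,0,0.4],"rotation":[0,0,0]},{"grip":1,"delta_pos":[0,0,0.6],"rotation":[0,0,0]},{"grip":1,"delta_pos":[0,0,0.75],"rotation":[0,0,0]},{"grip":1,"delta_pos":[0,0,0.75],"rotation":[0,0,0]}]'
python3 -c "
from h import *
plan((*cw(.047,-.045),.065,173.5))"
```

```text
opening: 0.0253
gripper_force: 29.5
clock: 9.15
tool_pos: [0.6107, 0.1228, 0.1582]
orientation: [180.0, 0.0, 173.4]
force: [0.6, 0.1, -1.4]
opening: 0.0253
gripper_force: 29.5
clock: 9.65
tool_pos: [0.6093, 0.1224, 0.0818]
orientation: [-179.9, -0.2, 173.4]
force: [-0.5, -0.2, -1.5]
opening: 0.0254
gripper_force: 29.5
at [0.6093 0.1224 0.0818] [-179.9   -0.2  173.4] grip 0.0254 t 9.65 F [-0.5 -0.2 -1.5]
   [-0.011, 0.018, 0.168] [-0.001, -0.002, -0.001]
```

```bash
python3 -m creep '[{"grip":1,"delta_pos":[0,0,0.06],"rotation":[0,0,0]},{"grip":1,"delta_pos":[0,0,0.11],"rotation":[0,0,0]},{"grip":1,"delta_pos":[0,0,0.15],"rotation":[0,0,0]},{"grip":1,"delta_pos":[0,0,0.165],"rotation":[0,0,0]},{"grip":1,"delta_pos":[0,0,0.17],"rotation":[0,0,0]}]'
python3 -m creep '[{"grip":0.45,"delta_pos":[0,0,0],"rotation":[0,0,0]},{"grip":0.45,"delta_pos":[0,0,0],"rotation":[0,0,0]},{"grip":0.45,"delta_pos":[0,0,0],"rotation":[0,0,0]},{"grip":0.45,"delta_pos":[0,0,0],"rotation":[0,0,0]}]'
python3 -m creep '[{"grip":0.45,"delta_pos":[0,0,-0.15],"rotation":[0,0,0]},{"grip":0.45,"delta_pos":[0,0,-0.4],"rotation":[0,0,0]},{"grip":0.45,"delta_pos":[0,0,-0.7],"rotation":[0,0,0]},{"grip":0.45,"delta_pos":[0,0,-1],"rotation":[0,0,0]}]'|tail -2
python3 -m creep '[{"grip":0.45,"delta_pos":[0,0,-0.33],"rotation":[0,0,0]},{"grip":0.45,"delta_pos":[0,0,-0.66],"rotation":[0,0,0]},{"grip":0.45,"delta_pos":[0,0,-1],"rotation":[0,0,0]}]'|tail -2
python3 -m creep '[{"grip":0.45,"delta_pos":[0,0,-0.33],"rotation":[0,0,0]},{"grip":0.45,"delta_pos":[0,0,-0.5],"rotation":[0,0,0]}]'|tail -2
python3 -c "
from h import *
moved('top2')
plan((.6,.02,.33,160),(.548,-.363,.28,165))"
```

```text
clock: 10.15
tool_pos: [0.6109, 0.1241, 0.067]
orientation: [180.0, 0.0, 173.4]
force: [-0.0, 0.3, -0.9]
opening: 0.0255
gripper_force: 29.5
clock: 10.55
tool_pos: [0.6111, 0.1242, 0.0673]
orientation: [180.0, 0.0, 173.4]
force: [-0.1, -0.6, -0.0]
opening: 0.0471
gripper_force: 0.0
opening: 0.0481
gripper_force: 0.0
opening: 0.0487
gripper_force: 0.0
opening: 0.0479
gripper_force: 0.0
A changed px 898 of 1520
B changed px 0 of 1147
glue changed px 0 of 832
jar changed px 0 of 825
stamp changed px 0 of 2025
at [0.6124 0.1242 0.3228] [179.8   0.4 173.4] grip 0.048 t 11.5 F [0.7 0.9 3.5]
   [0.002, -0.525, -0.038] [0.002, 0.004, 0.075]
   [-0.059, -0.521, -0.036] [-0.0, 0.0, 0.074]
   [-0.164, -0.755, 0.1] [0.0, 0.0, -0.011]
   [-0.151, -0.759, 0.1] [0.0, 0.0, -0.011]
   [-0.137, -0.76, 0.1] [0.0, 0.0, -0.011]
   [-0.125, -0.763, 0.1] [-0.0, 0.0, -0.011]
   [-0.111, -0.765, 0.1] [-0.0, 0.0, -0.011]
```

```bash
python3 -m creep '[{"grip":0.2,"delta_pos":[0,-0.25,-0.04],"rotation":[0,0,0.03]},{"grip":0.2,"delta_pos":[0,-0.525,-0.04],"rotation":[0,0,0.075]}]'|tail -2
python3 -m creep '[{"grip":0.2,"delta_pos":[-0.03,-0.25,-0.02],"rotation":[0,0,0.03]},{"grip":0.2,"delta_pos":[-0.06,-0.52,-0.04],"rotation":[0,0,0.074]}]'|tail -2
python3 -m creep '[{"grip":0.2,"delta_pos":[-0.08,-0.37,0.05],"rotation":[0,0,0]},{"grip":0.2,"delta_pos":[-0.164,-0.755,0.1],"rotation":[0,0,-0.011]}]'|tail -2
python3 -m creep '[{"grip":0.2,"delta_pos":[-0.08,-0.37,0.05],"rotation":[0,0,0]},{"grip":0.2,"delta_pos":[-0.15,-0.76,0.1],"rotation":[0,0,-0.011]}]'|tail -2
python3 -m creep '[{"grip":0.2,"delta_pos":[-0.07,-0.37,0.05],"rotation":[0,0,0]},{"grip":0.2,"delta_pos":[-0.137,-0.76,0.1],"rotation":[0,0,-0.011]}]'|tail -2
python3 -m creep '[{"grip":0.2,"delta_pos":[-0.06,-0.37,0.05],"rotation":[0,0,0]},{"grip":0.2,"delta_pos":[-0.125,-0.763,0.1],"rotation":[0,0,-0.011]}]'|tail -2
python3 -m creep '[{"grip":0.2,"delta_pos":[-0.06,-0.37,0.05],"rotation":[0,0,0]},{"grip":0.2,"delta_pos":[-0.111,-0.765,0.1],"rotation":[0,0,-0.011]},{"grip":0.2,"delta_pos":[-0.111,-0.765,0.1],"rotation":[0,0,-0.011]},{"grip":0.2,"delta_pos":[-0.111,-0.765,0.1],"rotation":[0,0,-0.011]}]'
python3 -c "
from h import *
plan((.548,-.363,.20,165),(.548,-.363,.061,165))
snap('wrist','w2')"
```

```text
opening: 0.0586
gripper_force: 0.0
opening: 0.0693
gripper_force: 0.0
opening: 0.0694
gripper_force: 0.0
opening: 0.0702
gripper_force: 0.0
opening: 0.0701
gripper_force: 0.0
opening: 0.0698
gripper_force: 0.0
clock: 13.1
tool_pos: [0.5459, -0.364, 0.2742]
orientation: [180.0, -0.1, 164.8]
force: [0.5, 0.0, 0.0]
opening: 0.0703
gripper_force: 0.0
at [ 0.5459 -0.364   0.2742] [ 1.800e+02 -1.000e-01  1.648e+02] grip 0.0703 t 13.1 F [0.5 0.  0. ]
   [-0.018, 0.015, 0.742] [0.0, -0.001, -0.002]
   [0.0, 0.0, 0.695] [0.0, 0.0, 0.0]
   [0.0, 0.0, 0.695] [0.0, 0.0, 0.0]
```

View pics/w2.png

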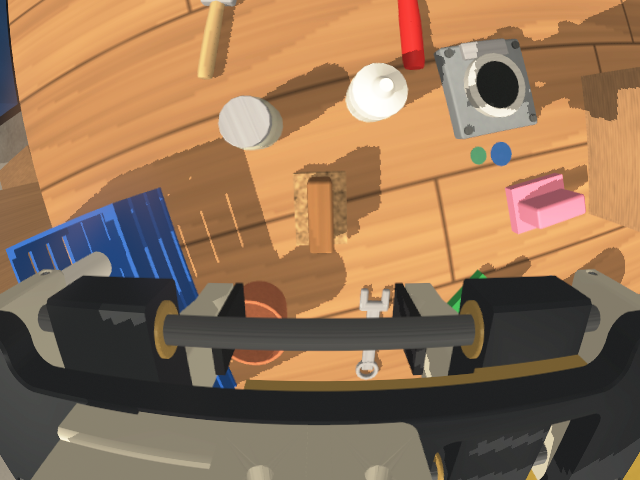

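Block B sits at (320,213), square between the jaws, with the pot clear. I grasp it.

```bash
python3 -m creep '[{"grip":0.2,"delta_pos":[0,0,0.33],"rotation":[0,0,0]},{"grip":0.2,"delta_pos":[-0.01,0.01,0.66],"rotation":[0,0,0]},{"grip":0.2,"delta_pos":[-0.018,0.015,1],"rotation":[0,0,0]}]' | tail -2
python3 -m creep '[{"grip":0.2,"delta_pos":[0,0,0.3],"rotation":[0,0,0]},{"grip":0.2,"delta_pos":[0,0,0.6],"rotation":[0,0,0]},{"grip":0.2,"delta_pos":[0,0,0.8],"rotation":[0,0,0]},{"grip":0.2,"delta_pos":[0,0,0.95],"rotation":[0,0,0]}]' | tail -2
python3 -m creep '[{"grip":0.2,"delta_pos":[0,0,0.1],"rotation":[0,0,0]},{"grip":0.2,"delta_pos":[0,0,0.17],"rotation":[0,0,0]},{"grip":1,"delta_pos":[0,0,0.17],"rotation":[0,0,0]},{"grip":1,"delta_pos":[0,0,0.17],"rotation":[0,0,0]},{"grip":1,"delta_pos":[0,0,0.17],"rotation":[0,0,0]}]' 
python3 -m creep '[{"grip":1,"delta_pos":[0,0,0],"rotation":[0,0,0]},{"grip":1,"delta_pos":[0,0,0],"rotation":[0,0,0]},{"grip":1,"delta_pos":[0,0,0],"rotation":[0,0,0]},{"grip":1,"delta_pos":[0,0,0],"rotation":[0,0,0]}]' 
python3 -c "
from h import *
plan((.548,-.363,.16,165),(.59,-.2,.36,168),(*cw(-.047,-.045),.36,173.5))"
```

```text
opening: 0.0701
gripper_force: 0.0
opening: 0.0703
gripper_force: 0.0
clock: 14.35
tool_pos: [0.5492, -0.3624, 0.064]
orientation: [-180.0, 0.1, 165.0]
force: [-0.9, -0.2, -0.4]
opening: 0.0516
gripper_force: 0.0
clock: 14.75
tool_pos: [0.5487, -0.3623, 0.0632]
orientation: [-180.0, 0.0, 165.0]
force: [-0.7, -0.5, 0.5]
opening: 0.0245
gripper_force: 29.9
at [ 0.5487 -0.3623  0.0632] [-180.    0.  165.] grip 0.0245 t 14.75 F [-0.7 -0.5  0.5]
   [0.002, -0.004, -0.484] [-0.0, 0.0, -0.0]
   [0.003, -0.005, -0.484] [-0.0, 0.0, -0.0]
   [0.005, 0.561, -0.667] [-0.0, 0.0, -0.011]
   [-0.004, 0.561, -0.667] [-0.0, 0.0, -0.012]
   [-0.015, 0.561, -0.667] [-0.0, 0.0, -0.011]
   [0.352, 0.781, -0.0] [-0.0, 0.0, -0.015]
   [0.333, 0.788, -0.0] [-0.0, 0.0, -0.015]
   [0.314, 0.796, -0.0] [-0.0, 0.0, -0.016]
   [0.295, 0.804, -0.0] [-0.0, 0.0, -0.015]
```

```bash
python3 -m creep '[{"grip":1,"delta_pos":[0,0,-0.15],"rotation":[0,0,0]},{"grip":1,"delta_pos":[0,0,-0.4],"rotation":[0,0,0]},{"grip":1,"delta_pos":[0,0,-0.7],"rotation":[0,0,0]},{"grip":1,"delta_pos":[0,0,-0.97],"rotation":[0,0,0]}]' | tail -2
python3 -m creep '[{"grip":1,"delta_pos":[0,0.18,-0.22],"rotation":[0,0,0]},{"grip":1,"delta_pos":[0,0.36,-0.44],"rotation":[0,0,0]},{"grip":1,"delta_pos":[0,0.561,-0.667],"rotation":[0,0,-0.011]}]' | tail -2
python3 -m creep '[{"grip":1,"delta_pos":[0,0.18,-0.22],"rotation":[0,0,0]},{"grip":1,"delta_pos":[0,0.36,-0.44],"rotation":[0,0,0]},{"grip":1,"delta_pos":[0,0.561,-0.667],"rotation":[0,0,-0.012]}]' | tail -2
python3 -m creep '[{"grip":1,"delta_pos":[0,0.18,-0.22],"rotation":[0,0,0]},{"grip":1,"delta_pos":[0,0.36,-0.44],"rotation":[0,0,0]},{"grip":1,"delta_pos":[-0.015,0.561,-0.667],"rotation":[0,0,-0.011]}]' | tail -2
python3 -m creep '[{"grip":1,"delta_pos":[0.11,0.25,0],"rotation":[0,0,0]},{"grip":1,"delta_pos":[0.23,0.5,0],"rotation":[0,0,-0.01]},{"grip":1,"delta_pos":[0.35,0.78,0],"rotation":[0,0,-0.015]}]' | tail -2
python3 -m creep '[{"grip":1,"delta_pos":[0.11,0.25,0],"rotation":[0,0,0]},{"grip":1,"delta_pos":[0.22,0.5,0],"rotation":[0,0,-0.01]},{"grip":1,"delta_pos":[0.333,0.788,0],"rotation":[0,0,-0.015]}]' | tail -2
python3 -m creep '[{"grip":1,"delta_pos":[0.1,0.25,0],"rotation":[0,0,0]},{"grip":1,"delta_pos":[0.2,0.5,0],"rotation":[0,0,-0.01]},{"grip":1,"delta_pos":[0.314,0.796,0],"rotation":[0,0,-0.016]}]' | tail -2
python3 -m creep '[{"grip":1,"delta_pos":[0.1,0.25,0],"rotation":[0,0,0]},{"grip":1,"delta_pos":[0.2,0.5,0],"rotation":[0,0,-0.01]},{"grip":1,"delta_pos":[0.295,0.804,0],"rotation":[0,0,-0.015]},{"grip":1,"delta_pos":[0.295,0.804,0],"rotation":[0,0,-0.015]},{"grip":1,"delta_pos":[0.295,0.804,0],"rotation":[0,0,-0.015]}]' | tail -2
python3 -c "
from h import *
p=cw(-.047,-.045)
plan((*p,.10,173.5),(*p,.067,173.5))"
```

```text
opening: 0.0243
gripper_force: 29.9
opening: 0.0242
gripper_force: 29.9
opening: 0.0247
gripper_force: 29.9
opening: 0.0246
gripper_force: 29.9
opening: 0.0242
gripper_force: 29.9
opening: 0.024
gripper_force: 29.9
opening: 0.0243
gripper_force: 29.9
opening: 0.0246
gripper_force: 29.9
at [0.5177 0.1357 0.3609] [180.    0.  173.6] grip 0.0246 t 17.45 F [ 0.3 -0.3 -1.1]
   [0.002, -0.004, 0.87] [0.0, 0.0, 0.0]
   [0.001, -0.004, 0.869] [0.0, 0.0, 0.001]
   [0.002, -0.004, 0.87] [0.0, 0.0, 0.0]
   [0.0, 0.0, 0.33] [0.0, 0.0, 0.0]
```

```bash
python3 -m creep '[{"grip":1,"delta_pos":[0,0,0.25],"rotation":[0,0,0]},{"grip":1,"delta_pos":[0,0,0.5],"rotation":[0,0,0]},{"grip":1,"delta_pos":[0.01,0,0.75],"rotation":[0,0,0]},{"grip":1,"delta_pos":[0.015,-0.01,1],"rotation":[0,0,0.001]}]' | tail -2
python3 -m creep '[{"grip":1,"delta_pos":[0,0,0.25],"rotation":[0,0,0]},{"grip":1,"delta_pos":[0,0,0.5],"rotation":[0,0,0]},{"grip":1,"delta_pos":[0,0,0.75],"rotation":[0,0,0]},{"grip":1,"delta_pos":[0,0,1],"rotation":[0,0,0]}]' | tail -6
python3 -m creep '[{"grip":1,"delta_pos":[0,0,0.2],"rotation":[0,0,0]},{"grip":1,"delta_pos":[0,0,0.4],"rotation":[0,0,0]},{"grip":1,"delta_pos":[0,0,0.6],"rotation":[0,0,0]},{"grip":1,"delta_pos":[0,0,0.75],"rotation":[0,0,0]},{"grip":1,"delta_pos":[0,0,0.8],"rotation":[0,0,0]}]'
python3 -m creep '[{"grip":1,"delta_pos":[0,0,0.05],"rotation":[0,0,0]},{"grip":1,"delta_pos":[0,0,0.1],"rotation":[0,0,0]},{"grip":1,"delta_pos":[0,0,0.13],"rotation":[0,0,0]},{"grip":1,"delta_pos":[0,0,0.15],"rotation":[0,0,0]},{"grip":1,"delta_pos":[0,0,0.15],"rotation":[0,0,0]}]'
```

```text
opening: 0.0244
gripper_force: 29.9
clock: 18.25
tool_pos: [0.5168, 0.1334, 0.1598]
orientation: [180.0, 0.0, 173.4]
force: [0.5, 0.2, -1.6]
opening: 0.0247
gripper_force: 29.9
clock: 18.75
tool_pos: [0.516, 0.1331, 0.079]
orientation: [-179.9, -0.1, 173.4]
force: [-0.1, 0.3, -0.6]
opening: 0.0241
gripper_force: 29.9
clock: 19.25
tool_pos: [0.5169, 0.134, 0.0667]
orientation: [-180.0, 0.1, 173.5]
force: [-3.1, -2.8, 12.4]
opening: 0.0245
gripper_force: 29.9
```

```bash
python3 -m creep '[{"grip":0.45,"delta_pos":[0,0,-0.01],"rotation":[0,0,0]},{"grip":0.45,"delta_pos":[0,0,-0.02],"rotation":[0,0,0]},{"grip":0.45,"delta_pos":[0,0,-0.02],"rotation":[0,0,0]},{"grip":0.45,"delta_pos":[0,0,-0.02],"rotation":[0,0,0]}]'
python3 -m creep '[{"grip":0.45,"delta_pos":[0,0,-0.15],"rotation":[0,0,0]},{"grip":0.45,"delta_pos":[0,0,-0.4],"rotation":[0,0,0]},{"grip":0.45,"delta_pos":[0,0,-0.7],"rotation":[0,0,0]},{"grip":0.45,"delta_pos":[0,0,-1],"rotation":[0,0,0]}]'|tail -2
python3 -m creep '[{"grip":0.45,"delta_pos":[0,0,-0.33],"rotation":[0,0,0]},{"grip":0.45,"delta_pos":[0,0,-0.66],"rotation":[0,0,0]},{"grip":0.45,"delta_pos":[0,0,-1],"rotation":[0,0,0]}]'|tail -2
python3 -m creep '[{"grip":0.45,"delta_pos":[0,0,-0.33],"rotation":[0,0,0]},{"grip":0.45,"delta_pos":[0,0,-0.5],"rotation":[0,0,0]},{"grip":0.45,"delta_pos":[0,0,-0.5],"rotation":[0,0,0]}]'|tail -2
python3 -c "
from h import *
moved('top3');snap('wrist','w3')
plan((.437,-.405,.28,173.5),(.437,-.405,.083,173.5))"
```

```text
clock: 19.65
tool_pos: [0.5167, 0.1345, 0.0671]
orientation: [180.0, 0.0, 173.4]
force: [-0.3, -0.5, 0.5]
opening: 0.0469
gripper_force: 0.0
opening: 0.0483
gripper_force: 0.0
opening: 0.0481
gripper_force: 0.0
opening: 0.0479
gripper_force: 0.0
A changed px 839 of 1520
B changed px 690 of 1147
glue changed px 0 of 832
jar changed px 0 of 825
stamp changed px 0 of 2025
at [0.5164 0.1345 0.3168] [180.   -0.  173.4] grip 0.048 t 20.75 F [-0.6 -0.2 -0.6]
   [0.028, -0.908, 0.061] [0.0, -0.0, -0.0]
   [0.029, -0.909, 0.061] [0.0, -0.0, -0.0]
   [0.028, -0.908, 0.061] [0.0, -0.0, -0.0]
   [0.029, -0.909, 0.06] [0.0, -0.0, -0.001]
   [0.03, -0.908, 0.061] [0.0, -0.0, 0.0]
   [0.029, -0.909, 0.061] [0.0, -0.0, 0.0]
   [0.0, -0.0, 0.657] [0.0, -0.0, 0.0]
   [0.0, -0.0, 0.656] [0.0, -0.0, 0.0]
   [0.0, -0.001, 0.657] [0.0, -0.0, 0.0]
```

View pics/w3.png

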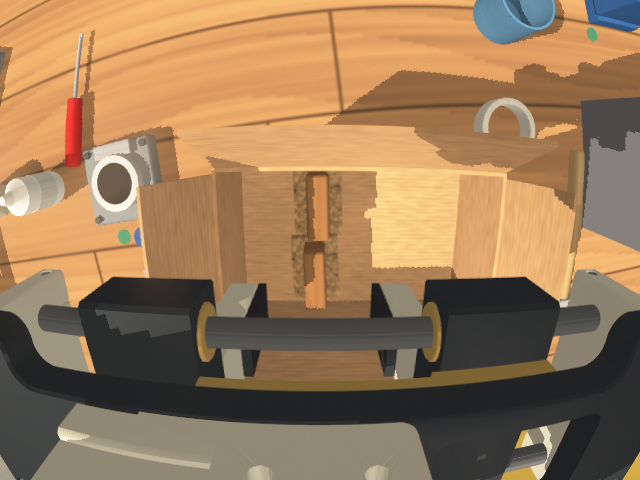

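The wrist view shows both blocks upright in a row in the carton, at (318,205) and (317,270), with the flaps untouched. The jar is next.

```bash
python3 -m creep '[{"grip":0,"delta_pos":[0,-0.45,0],"rotation":[0,0,0]},{"grip":0,"delta_pos":[0.06,-0.9,0.06],"rotation":[0,0,0]}]'|tail -2
python3 -m creep '[{"grip":0,"delta_pos":[0,-0.45,0],"rotation":[0,0,0]},{"grip":0,"delta_pos":[0.028,-0.91,0.06],"rotation":[0,0,0]}]'|tail -2
python3 -m creep '[{"grip":0,"delta_pos":[0,-0.45,0],"rotation":[0,0,0]},{"grip":0,"delta_pos":[0.028,-0.91,0.06],"rotation":[0,0,0]}]'|tail -2
python3 -m creep '[{"grip":0,"delta_pos":[0,-0.45,0],"rotation":[0,0,0]},{"grip":0,"delta_pos":[0.028,-0.91,0.06],"rotation":[0,0,0]}]'|tail -2
python3 -m creep '[{"grip":0,"delta_pos":[0,-0.45,0],"rotation":[0,0,0]},{"grip":0,"delta_pos":[0.028,-0.91,0.06],"rotation":[0,0,0]}]'|tail -2
python3 -m creep '[{"grip":0,"delta_pos":[0,-0.45,0],"rotation":[0,0,0]},{"grip":0,"delta_pos":[0,-0.91,0.06],"rotation":[0,0,0]},{"grip":0,"delta_pos":[0,-0.91,0.06],"rotation":[0,0,0]},{"grip":0,"delta_pos":[0,-0.91,0.06],"rotation":[0,0,0]}]'|tail -2
python3 -c "
from h import *
plan((.437,-.405,.083,173.5));s=snap('wrist','w4')
c=s['color'].astype(int);K=s['intrinsics'];print(K[0])
# predicted fisheye pixel of jar lid & glue tip
for X in((.437,-.405,.095),(.44,-.272,.118)):
    p=s['R']@np.array(X)+s['t'];th=np.arctan2(np.hypot(p[0],p[1]),p[2]);u=p[:2]/np.hypot(p[0],p[1])*th;print(K[0,0]*u[0]+K[0,2],K[1,1]*u[1]+K[1,2])
"
```

```text
opening: 0.0587
gripper_force: 0.0
opening: 0.075
gripper_force: 0.0
opening: 0.0863
gripper_force: 0.0
opening: 0.0873
gripper_force: 0.0
opening: 0.0878
gripper_force: 0.0
opening: 0.0877
gripper_force: 0.0
at [ 0.436  -0.4057  0.2787] [179.9  -0.2 173.3] grip 0.0877 t 22.15 F [-0.2 -0.1  0.2]
   [-0.005, 0.002, 0.652] [0.001, -0.002, -0.001]
   [-0.004, 0.002, 0.653] [-0.0, -0.0, -0.001]
   [-0.003, 0.003, 0.652] [-0.0, -0.0, -0.001]
[371.64829954   0.         318.62643449]
318.39439816359436 221.79547556251845
460.175090472266 214.95427675611796
```

View pics/w4.png

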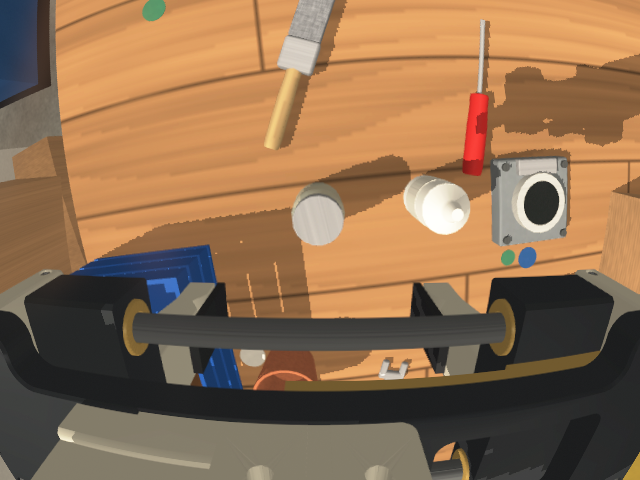

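The lid is at (318,219) and the nozzle at (458,214), both within about 2 px of prediction. I grasp the jar.

```bash
python3 -m creep '[{"grip":0,"delta_pos":[0,0,0.33],"rotation":[0,0,0]},{"grip":0,"delta_pos":[0,0,0.66],"rotation":[0,0,0]},{"grip":0,"delta_pos":[-0.01,0,1],"rotation":[0,0,0]}]' | tail -2
python3 -m creep '[{"grip":0,"delta_pos":[0,0,0.3],"rotation":[0,0,0]},{"grip":0,"delta_pos":[0,0,0.6],"rotation":[0,0,0]},{"grip":0,"delta_pos":[0,0,0.8],"rotation":[0,0,0]},{"grip":0,"delta_pos":[0,0,0.95],"rotation":[0,0,0]},{"grip":0.3,"delta_pos":[0,0,0.96],"rotation":[0,0,0]}]' | tail -2
python3 -m creep '[{"grip":1,"delta_pos":[0,0,0],"rotation":[0,0,0]},{"grip":1,"delta_pos":[0,0,0],"rotation":[0,0,0]},{"grip":1,"delta_pos":[0,0,0],"rotation":[0,0,0]},{"grip":1,"delta_pos":[0,0,0],"rotation":[0,0,0]},{"grip":1,"delta_pos":[0,0,0],"rotation":[0,0,0]}]'
python3 -c "
from h import *
plan((.437,-.405,.17,173.5),(.49,-.2,.37,173.5),(*cw(.047,.05),.37,173.5))"
```

```text
opening: 0.0878
gripper_force: 0.0
opening: 0.0836
gripper_force: 0.0
clock: 23.5
tool_pos: [0.4384, -0.4055, 0.0858]
orientation: [-180.0, 0.1, 173.4]
force: [0.6, -1.3, 2.5]
opening: 0.0481
gripper_force: 30.0
at [ 0.4384 -0.4055  0.0858] [-1.800e+02  1.000e-01  1.734e+02] grip 0.0481 t 23.5 F [ 0.6 -1.3  2.5]
   [0.013, 0.002, -0.842] [-0.0, 0.001, -0.001]
   [-0.073, 0.524, -0.5] [-0.0, -0.0, 0.0]
   [-0.074, 0.524, -0.501] [-0.0, -0.0, 0.0]
   [-0.073, 0.524, -0.5] [-0.0, -0.0, 0.0]
   [-0.074, 0.524, -0.501] [-0.0, -0.0, 0.0]
   [-0.167, 0.861, -0.001] [-0.0, -0.0, 0.0]
   [-0.166, 0.861, -0.0] [-0.0, -0.0, 0.0]
   [-0.167, 0.861, -0.001] [-0.0, -0.0, 0.0]
   [-0.167, 0.861, -0.0] [-0.0, -0.0, 0.0]
   [-0.166, 0.861, -0.001] [-0.0, -0.0, 0.0]
```

```bash
python3 -m creep '[{"grip":1,"delta_pos":[0,0,-0.15],"rotation":[0,0,0]},{"grip":1,"delta_pos":[0,0,-0.35],"rotation":[0,0,0]},{"grip":1,"delta_pos":[0,0,-0.6],"rotation":[0,0,0]},{"grip":1,"delta_pos":[0,0,-0.85],"rotation":[0,0,0]}]' | tail -2
python3 -m creep '[{"grip":1,"delta_pos":[-0.02,0.17,-0.17],"rotation":[0,0,0]},{"grip":1,"delta_pos":[-0.05,0.35,-0.34],"rotation":[0,0,0]},{"grip":1,"delta_pos":[-0.07,0.524,-0.5],"rotation":[0,0,0]}]' | tail -2
python3 -m creep '[{"grip":1,"delta_pos":[-0.02,0.17,-0.17],"rotation":[0,0,0]},{"grip":1,"delta_pos":[-0.05,0.35,-0.34],"rotation":[0,0,0]},{"grip":1,"delta_pos":[-0.07,0.524,-0.5],"rotation":[0,0,0]}]' | tail -2
python3 -m creep '[{"grip":1,"delta_pos":[-0.02,0.17,-0.17],"rotation":[0,0,0]},{"grip":1,"delta_pos":[-0.05,0.35,-0.34],"rotation":[0,0,0]},{"grip":1,"delta_pos":[-0.07,0.524,-0.5],"rotation":[0,0,0]}]' | tail -2
python3 -m creep '[{"grip":1,"delta_pos":[-0.02,0.17,-0.17],"rotation":[0,0,0]},{"grip":1,"delta_pos":[-0.05,0.35,-0.34],"rotation":[0,0,0]},{"grip":1,"delta_pos":[-0.07,0.524,-0.5],"rotation":[0,0,0]}]' | tail -2
python3 -m creep '[{"grip":1,"delta_pos":[-0.05,0.28,0],"rotation":[0,0,0]},{"grip":1,"delta_pos":[-0.11,0.56,0],"rotation":[0,0,0]},{"grip":1,"delta_pos":[-0.167,0.861,0],"rotation":[0,0,0]}]' | tail -2
python3 -m creep '[{"grip":1,"delta_pos":[-0.05,0.28,0],"rotation":[0,0,0]},{"grip":1,"delta_pos":[-0.11,0.56,0],"rotation":[0,0,0]},{"grip":1,"delta_pos":[-0.167,0.861,0],"rotation":[0,0,0]}]' | tail -2
python3 -m creep '[{"grip":1,"delta_pos":[-0.05,0.28,0],"rotation":[0,0,0]},{"grip":1,"delta_pos":[-0.11,0.56,0],"rotation":[0,0,0]},{"grip":1,"delta_pos":[-0.167,0.861,0],"rotation":[0,0,0]}]' | tail -2
python3 -m creep '[{"grip":1,"delta_pos":[-0.05,0.28,0],"rotation":[0,0,0]},{"grip":1,"delta_pos":[-0.11,0.56,0],"rotation":[0,0,0]},{"grip":1,"delta_pos":[-0.167,0.861,0],"rotation":[0,0,0]}]' | tail -2
python3 -m creep '[{"grip":1,"delta_pos":[-0.05,0.28,0],"rotation":[0,0,0]},{"grip":1,"delta_pos":[-0.11,0.56,0],"rotation":[0,0,0]},{"grip":1,"delta_pos":[-0.167,0.861,0],"rotation":[0,0,0]},{"grip":1,"delta_pos":[-0.167,0.861,0],"rotation":[0,0,0]},{"grip":1,"delta_pos":[-0.167,0.861,0],"rotation":[0,0,0]}]' | tail -2
python3 -c "
from h import *
p=cw(.047,.05)
plan((*p,.10,173.5),(*p,.09,173.5));snap('scene','s2')"
```

```text
opening: 0.0481
gripper_force: 30.0
opening: 0.0481
gripper_force: 30.0
opening: 0.0483
gripper_force: 30.0
opening: 0.0485
gripper_force: 30.0
opening: 0.0481
gripper_force: 30.0
opening: 0.0481
gripper_force: 30.0
opening: 0.0483
gripper_force: 30.0
opening: 0.0483
gripper_force: 30.0
opening: 0.0479
gripper_force: 30.0
opening: 0.0481
gripper_force: 30.0
at [0.6218 0.2184 0.3689] [-1.799e+02 -1.000e-01  1.735e+02] grip 0.0481 t 26.8 F [-0.7 -1.3 -1.9]
   [0.0, 0.001, 0.896] [-0.001, -0.001, -0.0]
   [0.001, -0.001, 0.897] [0.0, -0.0, -0.0]
   [0.002, -0.0, 0.896] [0.0, -0.0, -0.0]
   [-0.0, -0.0, 0.1] [0.0, -0.0, -0.0]
```

```bash
python3 -m creep '[{"grip":1,"delta_pos":[0,0,0.25],"rotation":[0,0,0]},{"grip":1,"delta_pos":[0,0,0.5],"rotation":[0,0,0]},{"grip":1,"delta_pos":[0,0,0.75],"rotation":[0,0,0]},{"grip":1,"delta_pos":[0,0,1],"rotation":[0,0,0]}]' | tail -2
python3 -m creep '[{"grip":1,"delta_pos":[0,0,0.25],"rotation":[0,0,0]},{"grip":1,"delta_pos":[0,0,0.5],"rotation":[0,0,0]},{"grip":1,"delta_pos":[0,0,0.75],"rotation":[0,0,0]},{"grip":1,"delta_pos":[0,0,1],"rotation":[0,0,0]}]' | tail -6
python3 -m creep '[{"grip":1,"delta_pos":[0,0,0.2],"rotation":[0,0,0]},{"grip":1,"delta_pos":[0,0,0.4],"rotation":[0,0,0]},{"grip":1,"delta_pos":[0,0,0.55],"rotation":[0,0,0]},{"grip":1,"delta_pos":[0,0,0.65],"rotation":[0,0,0]},{"grip":1,"delta_pos":[0,0,0.7],"rotation":[0,0,0]}]'
python3 -m creep '[{"grip":1,"delta_pos":[0,0,0.02],"rotation":[0,0,0]},{"grip":1,"delta_pos":[0,0,0.04],"rotation":[0,0,0]},{"grip":1,"delta_pos":[0,0,0.06],"rotation":[0,0,0]},{"grip":1,"delta_pos":[0,0,0.08],"rotation":[0,0,0]},{"grip":1,"delta_pos":[0,0,0.08],"rotation":[0,0,0]}]'
```

```text
opening: 0.0481
gripper_force: 30.0
clock: 27.65
tool_pos: [0.622, 0.2167, 0.1699]
orientation: [180.0, 0.0, 173.4]
force: [0.5, 0.5, -1.5]
opening: 0.0478
gripper_force: 30.0
clock: 28.15
tool_pos: [0.6219, 0.217, 0.0996]
orientation: [-180.0, -0.0, 173.4]
force: [-0.4, -1.0, -1.9]
opening: 0.048
gripper_force: 30.0
clock: 28.65
tool_pos: [0.6221, 0.218, 0.092]
orientation: [180.0, -0.0, 173.4]
force: [0.2, -0.6, -1.9]
opening: 0.0481
gripper_force: 30.0
```

Not quite down; a few mm more until contact, then release (opening to ~72 mm only) and rise.

```bash
python3 -m creep '[{"grip":1,"delta_pos":[0,0,0.01],"rotation":[0,0,0]},{"grip":1,"delta_pos":[0,0,0.02],"rotation":[0,0,0]},{"grip":1,"delta_pos":[0,0,0.025],"rotation":[0,0,0]},{"grip":1,"delta_pos":[0,0,0.025],"rotation":[0,0,0]}]'
python3 -m creep '[{"grip":0.3,"delta_pos":[0,0,0],"rotation":[0,0,0]},{"grip":0.3,"delta_pos":[0,0,0],"rotation":[0,0,0]},{"grip":0.3,"delta_pos":[0,0,0],"rotation":[0,0,0]},{"grip":0.3,"delta_pos":[0,0,0],"rotation":[0,0,0]}]'
python3 -m creep '[{"grip":0.3,"delta_pos":[0,0,-0.15],"rotation":[0,0,0]},{"grip":0.3,"delta_pos":[0,0,-0.4],"rotation":[0,0,0]},{"grip":0.3,"delta_pos":[0,0,-0.7],"rotation":[0,0,0]},{"grip":0.3,"delta_pos":[0,0,-1],"rotation":[0,0,0]}]'|tail -2
python3 -m creep '[{"grip":0.3,"delta_pos":[0,0,-0.33],"rotation":[0,0,0]},{"grip":0.3,"delta_pos":[0,0,-0.66],"rotation":[0,0,0]},{"grip":0.3,"delta_pos":[0,0,-1],"rotation":[0,0,0]}]'|tail -2
python3 -m creep '[{"grip":0.3,"delta_pos":[0,0,-0.25],"rotation":[0,0,0]},{"grip":0.3,"delta_pos":[0,0,-0.25],"rotation":[0,0,0]}]'|tail -2
python3 -c "
from h import *
moved('top4')
plan((.51,-.05,.32,178),(.44,-.272,.28,180),(.44,-.272,.08,180))"
```

```text
clock: 29.05
tool_pos: [0.6223, 0.218, 0.0898]
orientation: [180.0, 0.0, 173.4]
force: [0.3, -0.2, -0.1]
opening: 0.0486
gripper_force: 30.0
clock: 29.45
tool_pos: [0.6222, 0.218, 0.0896]
orientation: [180.0, 0.0, 173.4]
force: [-0.0, -0.0, 0.1]
opening: 0.0612
gripper_force: 0.0
opening: 0.0613
gripper_force: 0.0
opening: 0.0615
gripper_force: 0.0
opening: 0.0613
gripper_force: 0.0
A changed px 876 of 1520
B changed px 743 of 1147
glue changed px 75 of 832
jar changed px 608 of 825
stamp changed px 0 of 2025
at [0.6228 0.2182 0.3182] [179.8   0.2 173.4] grip 0.0617 t 30.4 F [ 0.2 -0.7 -0.8]
   [0.203, -0.698, -0.007] [0.002, 0.003, -0.013]
   [0.218, -0.695, -0.005] [-0.0, -0.0, -0.012]
   [0.231, -0.689, -0.004] [-0.0, -0.0, -0.013]
   [0.245, -0.685, -0.004] [0.0, -0.0, -0.013]
   [0.208, -0.748, 0.133] [0.0, -0.0, -0.007]
   [0.215, -0.745, 0.134] [0.0, -0.0, -0.008]
   [0.225, -0.743, 0.133] [0.0, -0.0, -0.007]
   [-0.0, 0.0, 0.667] [0.0, -0.0, 0.0]
   [-0.0, 0.0, 0.666] [0.0, -0.0, 0.0]
   [-0.001, 0.0, 0.667] [0.0, -0.0, 0.0]
```

```bash
python3 -m creep '[{"grip":0,"delta_pos":[0.1,-0.35,0],"rotation":[0,0,0]},{"grip":0,"delta_pos":[0.2,-0.7,0],"rotation":[0,0,-0.013]}]'|tail -2
python3 -m creep '[{"grip":0,"delta_pos":[0.1,-0.35,0],"rotation":[0,0,0]},{"grip":0,"delta_pos":[0.22,-0.695,0],"rotation":[0,0,-0.013]}]'|tail -2
python3 -m creep '[{"grip":0,"delta_pos":[0.11,-0.35,0],"rotation":[0,0,0]},{"grip":0,"delta_pos":[0.23,-0.69,0],"rotation":[0,0,-0.013]}]'|tail -2
python3 -m creep '[{"grip":0,"delta_pos":[0.12,-0.34,0],"rotation":[0,0,0]},{"grip":0,"delta_pos":[0.245,-0.685,0],"rotation":[0,0,-0.013]}]'|tail -2
python3 -m creep '[{"grip":0,"delta_pos":[0.1,-0.37,0.06],"rotation":[0,0,0]},{"grip":0,"delta_pos":[0.21,-0.748,0.133],"rotation":[0,0,-0.007]}]'|tail -2
python3 -m creep '[{"grip":0,"delta_pos":[0.1,-0.37,0.06],"rotation":[0,0,0]},{"grip":0,"delta_pos":[0.215,-0.745,0.133],"rotation":[0,0,-0.007]}]'|tail -2
python3 -m creep '[{"grip":0,"delta_pos":[0.11,-0.37,0.06],"rotation":[0,0,0]},{"grip":0,"delta_pos":[0.225,-0.743,0.133],"rotation":[0,0,-0.007]},{"grip":0,"delta_pos":[0.225,-0.743,0.133],"rotation":[0,0,-0.007]},{"grip":0,"delta_pos":[0.225,-0.743,0.133],"rotation":[0,0,-0.007]}]'|tail -2
python3 -c "
from h import *
plan((.44,-.272,.08,180))
s=snap('wrist','w5');c=s['color'].astype(int);K=s['intrinsics']
def pr(X):
    p=s['R']@np.array(X)+s['t'];th=np.arctan2(np.hypot(p[0],p[1]),p[2]);u=p[:2]/np.hypot(p[0],p[1])*th;return K[0,0]*u[0]+K[0,2],K[1,1]*u[1]+K[1,2]
print('pred tip',pr((.44,-.272,.118)),'shoulder',pr((.44,-.272,.088)))
m=((c.min(2)>150)&(c.max(2)-c.min(2)<45)).astype(np.uint8);m[270:]=0
n,l,st,ce=cv2.connectedComponentsWithStats(m)
for i in range(1,n):
    if st[i,4]>150: print(st[i],ce[i].round(1))
"
```

```text
opening: 0.0724
gripper_force: 0.0
opening: 0.0857
gripper_force: 0.0
opening: 0.0873
gripper_force: 0.0
opening: 0.0876
gripper_force: 0.0
opening: 0.0878
gripper_force: 0.0
opening: 0.0878
gripper_force: 0.0
opening: 0.0876
gripper_force: 0.0
at [ 0.4388 -0.2734  0.2742] [ 1.800e+02 -1.000e-01  1.799e+02] grip 0.0876 t 32.0 F [ 0.8 -0.   1.1]
   [-0.005, 0.004, 0.647] [0.0, -0.001, -0.001]
   [-0.004, 0.005, 0.648] [0.0, 0.0, -0.0]
   [-0.003, 0.004, 0.647] [0.0, 0.0, -0.001]
pred tip (np.float64(319.1397517947543), np.float64(228.01133513514054)) shoulder (np.float64(319.0918457476256), np.float64(220.93918177203955))
[208   0  30  28 323] [223.   11.2]
[385  23  19  78 290] [394.   60.9]
[182  37  39  38 919] [201.1  55.2]
[ 395  176   81   90 2914] [434.3 210.8]
[ 289  189   54   58 2151] [314.6 219. ]
```

```bash
python3 -m creep '[{"grip":0,"delta_pos":[0,0,0.33],"rotation":[0,0,0]},{"grip":0,"delta_pos":[0,0,0.66],"rotation":[0,0,0]},{"grip":0,"delta_pos":[-0.01,0.01,1],"rotation":[0,0,0]}]' | tail -2
python3 -m creep '[{"grip":0,"delta_pos":[0,0,0.3],"rotation":[0,0,0]},{"grip":0,"delta_pos":[0,0,0.6],"rotation":[0,0,0]},{"grip":0,"delta_pos":[0,0,0.8],"rotation":[0,0,0]},{"grip":0,"delta_pos":[0,0,0.93],"rotation":[0,0,0]},{"grip":0,"delta_pos":[0,0,0.95],"rotation":[0,0,0]}]' | head -3
python3 -m creep '[{"grip":1,"delta_pos":[0,0,0],"rotation":[0,0,0]},{"grip":1,"delta_pos":[0,0,0],"rotation":[0,0,0]},{"grip":1,"delta_pos":[0,0,0],"rotation":[0,0,0]},{"grip":1,"delta_pos":[0,0,0],"rotation":[0,0,0]},{"grip":1,"delta_pos":[0,0,0],"rotation":[0,0,0]}]'
python3 -m creep '[{"grip":1,"delta_pos":[0,0,0],"rotation":[0,0,0]},{"grip":1,"delta_pos":[0,0,0],"rotation":[0,0,0]}]'
python3 -c "
from h import *
plan((.44,-.272,.14,180),(.454,-.129,.145,180))"
```

```text
opening: 0.0877
gripper_force: 0.0
clock: 32.85
tool_pos: [0.4403, -0.2703, 0.0783]
orientation: [180.0, -0.1, -179.9]
clock: 33.35
tool_pos: [0.4412, -0.272, 0.0803]
orientation: [-180.0, 0.1, -180.0]
force: [-0.5, -0.4, 1.5]
opening: 0.0527
gripper_force: 10.0
clock: 33.55
tool_pos: [0.4413, -0.2721, 0.0803]
orientation: [-180.0, 0.1, -180.0]
force: [-0.0, -2.7, 3.6]
opening: 0.0517
gripper_force: 30.1
at [ 0.4413 -0.2721  0.0803] [-1.8e+02  1.0e-01 -1.8e+02] grip 0.0517 t 33.55 F [-0.  -2.7  3.6]
   [0.012, 0.001, -0.597] [-0.0, 0.001, 0.0]
   [-0.07, 0.715, -0.026] [-0.0, -0.0, 0.0]
   [-0.07, 0.715, -0.025] [-0.0, -0.0, 0.0]
```

```bash
python3 -m creep '[{"grip":1,"delta_pos":[0,0,-0.15],"rotation":[0,0,0]},{"grip":1,"delta_pos":[0,0,-0.35],"rotation":[0,0,0]},{"grip":1,"delta_pos":[0,0,-0.6],"rotation":[0,0,0]},{"grip":1,"delta_pos":[0,0,-0.7],"rotation":[0,0,0]}]' | tail -2
python3 -m creep '[{"grip":1,"delta_pos":[0,0.18,0],"rotation":[0,0,0]},{"grip":1,"delta_pos":[-0.03,0.36,0],"rotation":[0,0,0]},{"grip":1,"delta_pos":[-0.05,0.54,0],"rotation":[0,0,0]},{"grip":1,"delta_pos":[-0.06,0.715,0],"rotation":[0,0,0]}]' | tail -2
python3 -m creep '[{"grip":1,"delta_pos":[0,0.18,0],"rotation":[0,0,0]},{"grip":1,"delta_pos":[-0.03,0.36,0],"rotation":[0,0,0]},{"grip":1,"delta_pos":[-0.05,0.54,0],"rotation":[0,0,0]},{"grip":1,"delta_pos":[-0.07,0.715,0],"rotation":[0,0,0]},{"grip":1,"delta_pos":[-0.07,0.715,0],"rotation":[0,0,0]}]' | tail -2
python3 -c "
from h import *
plan((.454,-.129,.124,180),(.454,-.129,.109,180))"
```

```text
opening: 0.0517
gripper_force: 30.0
opening: 0.0518
gripper_force: 30.0
opening: 0.0522
gripper_force: 30.0
at [ 0.4533 -0.1272  0.1488] [ 1.800e+02 -1.000e-01 -1.799e+02] grip 0.0522 t 34.85 F [ 0.3 -0.8 -1.3]
   [-0.007, -0.018, 0.248] [0.0, -0.001, 0.001]
   [-0.0, 0.0, 0.15] [0.0, 0.0, -0.0]
```

```bash
python3 -m creep '[{"grip":1,"delta_pos":[0,0,0.1],"rotation":[0,0,0]},{"grip":1,"delta_pos":[0,-0.01,0.18],"rotation":[0,0,0]},{"grip":1,"delta_pos":[0,-0.01,0.24],"rotation":[0,0,0]},{"grip":1,"delta_pos":[0,-0.01,0.28],"rotation":[0,0,0]},{"grip":1,"delta_pos":[0,-0.01,0.28],"rotation":[0,0,0]}]'
python3 -m creep '[{"grip":1,"delta_pos":[0,0,0.04],"rotation":[0,0,0]},{"grip":1,"delta_pos":[0,0,0.08],"rotation":[0,0,0]},{"grip":1,"delta_pos":[0,0,0.11],"rotation":[0,0,0]},{"grip":1,"delta_pos":[0,0,0.13],"rotation":[0,0,0]},{"grip":1,"delta_pos":[0,0,0.13],"rotation":[0,0,0]}]'
```

```text
clock: 35.35
tool_pos: [0.4534, -0.1302, 0.1211]
orientation: [-180.0, -0.1, 180.0]
force: [0.1, -0.6, -0.7]
opening: 0.0519
gripper_force: 30.0
clock: 35.85
tool_pos: [0.4551, -0.1302, 0.1101]
orientation: [-179.9, 0.1, -179.9]
force: [-2.3, -2.6, 11.7]
opening: 0.0518
gripper_force: 30.1
```

```bash
python3 -m creep '[{"grip":1,"delta_pos":[0,0,0.01],"rotation":[0,0,0]},{"grip":1,"delta_pos":[0,0,0.02],"rotation":[0,0,0]},{"grip":1,"delta_pos":[0,0,0.02],"rotation":[0,0,0]},{"grip":1,"delta_pos":[0,0,0.02],"rotation":[0,0,0]},{"grip":1,"delta_pos":[0,0,0.02],"rotation":[0,0,0]}]'
python3 -m creep '[{"grip":1,"delta_pos":[0,0,0],"rotation":[0,0,0]},{"grip":1,"delta_pos":[0,0,0],"rotation":[0,0,0]},{"grip":1,"delta_pos":[0,0,0],"rotation":[0,0,0]},{"grip":1,"delta_pos":[0,0,0],"rotation":[0,0,0]},{"grip":1,"delta_pos":[0,0,0],"rotation":[0,0,0]}]'
python3 -c "
from h import *
moved('top5')
plan((.454,-.129,.37,180),(*cw(-.047,.05),.37,173.5))"
```

```text
clock: 36.35
tool_pos: [0.4561, -0.1305, 0.1097]
orientation: [-179.9, 0.3, -179.9]
force: [-4.9, -2.5, 25.2]
opening: 0.0523
gripper_force: 30.2
clock: 36.85
tool_pos: [0.4561, -0.1305, 0.1098]
orientation: [-179.9, 0.3, -179.9]
force: [-4.8, -2.4, 25.3]
opening: 0.0522
gripper_force: 30.2
A changed px 902 of 1520
B changed px 707 of 1147
glue changed px 711 of 832
jar changed px 608 of 825
stamp changed px 1493 of 2025
at [ 0.4561 -0.1305  0.1098] [-179.9    0.3 -179.9] grip 0.0522 t 36.9 F [-4.8 -3.2 25.4]
   [0.003, 0.003, -0.868] [-0.001, 0.003, 0.0]
   [0.006, 0.005, -0.867] [-0.0, 0.0, 0.001]
   [0.007, 0.005, -0.867] [-0.0, 0.0, 0.0]
   [-0.185, 0.895, -0.0] [-0.0, 0.0, 0.018]
   [-0.16, 0.9, -0.0] [-0.0, 0.0, 0.018]
   [-0.134, 0.904, -0.0] [-0.0, 0.0, 0.018]
   [-0.108, 0.907, -0.0] [-0.0, 0.0, 0.018]
```

```bash
python3 -m creep '[{"grip":1,"delta_pos":[0,0,-0.15],"rotation":[0,0,0]},{"grip":1,"delta_pos":[0,0,-0.35],"rotation":[0,0,0]},{"grip":1,"delta_pos":[0,0,-0.6],"rotation":[0,0,0]},{"grip":1,"delta_pos":[0,0,-0.87],"rotation":[0,0,0]}]' | tail -2
python3 -m creep '[{"grip":1,"delta_pos":[0,0,-0.28],"rotation":[0,0,0]},{"grip":1,"delta_pos":[0,0,-0.57],"rotation":[0,0,0]},{"grip":1,"delta_pos":[0,0,-0.87],"rotation":[0,0,0]}]' | tail -2
python3 -m creep '[{"grip":1,"delta_pos":[0,0,-0.28],"rotation":[0,0,0]},{"grip":1,"delta_pos":[0,0,-0.57],"rotation":[0,0,0]},{"grip":1,"delta_pos":[0,0,-0.87],"rotation":[0,0,0]}]' | tail -2
python3 -m creep '[{"grip":1,"delta_pos":[-0.06,0.28,0],"rotation":[0,0,0]},{"grip":1,"delta_pos":[-0.12,0.58,0],"rotation":[0,0,0.01]},{"grip":1,"delta_pos":[-0.185,0.895,0],"rotation":[0,0,0.018]}]' | tail -2
python3 -m creep '[{"grip":1,"delta_pos":[-0.05,0.28,0],"rotation":[0,0,0]},{"grip":1,"delta_pos":[-0.1,0.58,0],"rotation":[0,0,0.01]},{"grip":1,"delta_pos":[-0.16,0.9,0],"rotation":[0,0,0.018]}]' | tail -2
python3 -m creep '[{"grip":1,"delta_pos":[-0.04,0.28,0],"rotation":[0,0,0]},{"grip":1,"delta_pos":[-0.09,0.58,0],"rotation":[0,0,0.01]},{"grip":1,"delta_pos":[-0.134,0.904,0],"rotation":[0,0,0.018]}]' | tail -2
python3 -m creep '[{"grip":1,"delta_pos":[-0.03,0.28,0],"rotation":[0,0,0]},{"grip":1,"delta_pos":[-0.07,0.58,0],"rotation":[0,0,0.01]},{"grip":1,"delta_pos":[-0.108,0.907,0],"rotation":[0,0,0.018]},{"grip":1,"delta_pos":[-0.108,0.907,0],"rotation":[0,0,0.018]},{"grip":1,"delta_pos":[-0.108,0.907,0],"rotation":[0,0,0.018]}]' | tail -2
python3 -c "
from h import *
plan((*cw(-.047,.05),.10,173.5))"
```

```text
opening: 0.0519
gripper_force: 30.0
opening: 0.0519
gripper_force: 30.0
opening: 0.052
gripper_force: 30.0
opening: 0.0519
gripper_force: 30.0
opening: 0.0519
gripper_force: 30.0
opening: 0.0519
gripper_force: 30.0
opening: 0.052
gripper_force: 30.0
at [0.5274 0.2292 0.3663] [-1.799e+02 -1.000e-01  1.736e+02] grip 0.052 t 39.3 F [-0.2 -1.1 -3. ]
   [-0.004, 0.001, 0.888] [-0.001, -0.001, 0.0]
   [-0.002, -0.001, 0.887] [0.0, -0.0, 0.001]
   [-0.002, -0.001, 0.888] [0.0, -0.0, 0.0]
```

```bash
python3 -m creep '[{"grip":1,"delta_pos":[0,0,0.25],"rotation":[0,0,0]},{"grip":1,"delta_pos":[0,0,0.5],"rotation":[0,0,0]},{"grip":1,"delta_pos":[0,0,0.75],"rotation":[0,0,0]},{"grip":1,"delta_pos":[0,0,1],"rotation":[0,0,0]}]' | tail -2
python3 -m creep '[{"grip":1,"delta_pos":[0,0,0.25],"rotation":[0,0,0]},{"grip":1,"delta_pos":[0,0,0.5],"rotation":[0,0,0]},{"grip":1,"delta_pos":[0,0,0.75],"rotation":[0,0,0]},{"grip":1,"delta_pos":[0,0,1],"rotation":[0,0,0]}]' | tail -6
python3 -m creep '[{"grip":1,"delta_pos":[0,0,0.2],"rotation":[0,0,0]},{"grip":1,"delta_pos":[0,0,0.4],"rotation":[0,0,0]},{"grip":1,"delta_pos":[0,0,0.55],"rotation":[0,0,0]},{"grip":1,"delta_pos":[0,0,0.65],"rotation":[0,0,0]},{"grip":1,"delta_pos":[0,0,0.7],"rotation":[0,0,0]}]'
python3 -m creep '[{"grip":1,"delta_pos":[0,0,0.03],"rotation":[0,0,0]},{"grip":1,"delta_pos":[0,0,0.06],"rotation":[0,0,0]},{"grip":1,"delta_pos":[0,0,0.09],"rotation":[0,0,0]},{"grip":1,"delta_pos":[0,0,0.11],"rotation":[0,0,0]},{"grip":1,"delta_pos":[0,0,0.11],"rotation":[0,0,0]}]'
```

```text
opening: 0.0514
gripper_force: 30.0
clock: 40.1
tool_pos: [0.5275, 0.2274, 0.1669]
orientation: [180.0, 0.0, 173.5]
force: [-0.2, -0.1, -2.5]
opening: 0.0516
gripper_force: 30.0
clock: 40.6
tool_pos: [0.5274, 0.2275, 0.097]
orientation: [-180.0, -0.0, 173.5]
force: [0.0, 0.4, -2.8]
opening: 0.0522
gripper_force: 30.0
clock: 41.1
tool_pos: [0.5276, 0.2282, 0.0866]
orientation: [-180.0, -0.0, 173.5]
force: [0.3, 0.1, -2.3]
opening: 0.0521
gripper_force: 30.0
```

```bash
python3 -m creep '[{"grip":1,"delta_pos":[0,0,0.01],"rotation":[0,0,0]},{"grip":1,"delta_pos":[0,0,0.02],"rotation":[0,0,0]},{"grip":1,"delta_pos":[0,0,0.03],"rotation":[0,0,0]},{"grip":1,"delta_pos":[0,0,0.03],"rotation":[0,0,0]}]'
python3 -m creep '[{"grip":0.25,"delta_pos":[0,0,0],"rotation":[0,0,0]},{"grip":0.25,"delta_pos":[0,0,0],"rotation":[0,0,0]},{"grip":0.25,"delta_pos":[0,0,0],"rotation":[0,0,0]},{"grip":0.25,"delta_pos":[0,0,0],"rotation":[0,0,0]}]'
python3 -m creep '[{"grip":0.25,"delta_pos":[0,0,-0.15],"rotation":[0,0,0]},{"grip":0.25,"delta_pos":[0,0,-0.4],"rotation":[0,0,0]},{"grip":0.25,"delta_pos":[0,0,-0.7],"rotation":[0,0,0]},{"grip":0.25,"delta_pos":[0,0,-1],"rotation":[0,0,0]}]'|tail -2
python3 -m creep '[{"grip":0.25,"delta_pos":[0,0,-0.33],"rotation":[0,0,0]},{"grip":0.25,"delta_pos":[0,0,-0.66],"rotation":[0,0,0]},{"grip":0.25,"delta_pos":[0,0,-1],"rotation":[0,0,0]}]'|tail -2
python3 -m creep '[{"grip":1,"delta_pos":[0,0,-0.35],"rotation":[0,0,0]},{"grip":1,"delta_pos":[0,0,-0.5],"rotation":[0,0,0]},{"grip":1,"delta_pos":[0,0,-0.5],"rotation":[0,0,0]}]'|tail -2
python3 -c "
from h import *
snap('wrist','w6');snap('top','top6')
plan((*cw(0,.26),.32,173.5),(*cw(0,.26),.21,173.5))"
```

```text
clock: 41.5
tool_pos: [0.5282, 0.2283, 0.0843]
orientation: [180.0, 0.1, 173.5]
force: [-1.2, -1.9, 3.8]
opening: 0.0519
gripper_force: 30.0
clock: 41.9
tool_pos: [0.5277, 0.2283, 0.0836]
orientation: [180.0, -0.0, 173.5]
force: [0.4, -0.1, -0.5]
opening: 0.0653
gripper_force: 0.0
opening: 0.0657
gripper_force: 0.0
opening: 0.0657
gripper_force: 0.0
opening: 0.0475
gripper_force: 0.0
at [0.5275 0.2283 0.3333] [180.   -0.  173.5] grip 0.0392 t 43.0 F [-0.  -0.3 -0.2]
   [-0.158, 0.702, 0.045] [0.0, -0.0, 0.0]
   [-0.158, 0.703, 0.044] [0.0, -0.0, 0.0]
   [-0.159, 0.702, 0.045] [0.0, -0.0, 0.0]
   [-0.0, -0.0, 0.55] [0.0, -0.0, 0.0]
   [-0.0, -0.0, 0.55] [0.0, -0.0, 0.0]
```

View pics/w6.png

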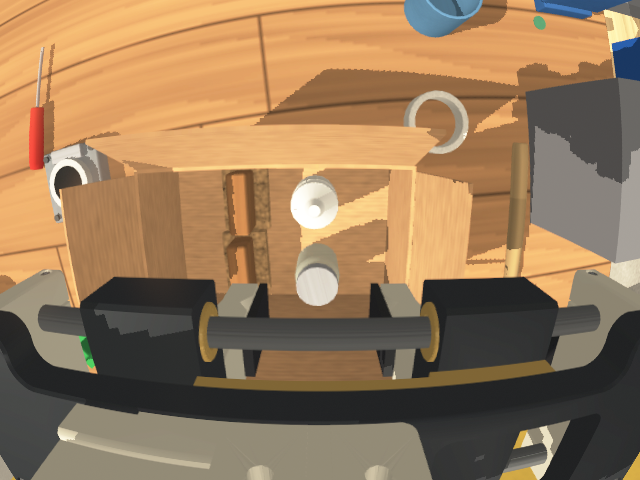

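The wrist view shows bottle (315,205), jar (318,283) and both blocks (240,195)/(243,260) standing in the carton, flaps open, and the stamp plate up at (72,180). Next is the left short flap.

```bash
python3 -m creep '[{"grip":1,"delta_pos":[-0.08,0.35,0],"rotation":[0,0,0]},{"grip":1,"delta_pos":[-0.16,0.7,0],"rotation":[0,0,0]}]'|tail -2
python3 -m creep '[{"grip":1,"delta_pos":[-0.08,0.35,0],"rotation":[0,0,0]},{"grip":1,"delta_pos":[-0.16,0.7,0],"rotation":[0,0,0]}]'|tail -2
python3 -m creep '[{"grip":1,"delta_pos":[-0.08,0.35,0],"rotation":[0,0,0]},{"grip":1,"delta_pos":[-0.16,0.7,0],"rotation":[0,0,0]}]'|tail -2
python3 -m creep '[{"grip":1,"delta_pos":[0,0,0.3],"rotation":[0,0,0]},{"grip":1,"delta_pos":[0,0,0.6],"rotation":[0,0,0]},{"grip":1,"delta_pos":[0,0,0.9],"rotation":[0,0,0]},{"grip":1,"delta_pos":[0,0,1],"rotation":[0,0,0]},{"grip":1,"delta_pos":[0,0,1],"rotation":[0,0,0]}]'
python3 -c "
from h import *
plan((*cw(0,.26),.214,173.5))"
```

```text
opening: 0.0233
gripper_force: 0.0
opening: 0.007
gripper_force: 0.0
opening: 0.0005
gripper_force: 0.0
clock: 44.1
tool_pos: [0.5983, 0.4307, 0.2308]
orientation: [-179.8, -0.2, 173.5]
force: [-0.7, 0.5, 0.4]
opening: 0.0007
gripper_force: 0.0
at [0.5983 0.4307 0.2308] [-179.8   -0.2  173.5] grip 0.0007 t 44.1 F [-0.7  0.5  0.4]
   [0.0, 0.017, 0.168] [-0.003, -0.002, 0.0]
```

```bash
python3 -m creep '[{"grip":1,"delta_pos":[0,0,0.17],"rotation":[0,0,0]},{"grip":1,"delta_pos":[0,-0.25,0.17],"rotation":[0,0,0]},{"grip":1,"delta_pos":[0,-0.5,0.17],"rotation":[0,0,0]},{"grip":1,"delta_pos":[0,-0.7,0.17],"rotation":[0,0,0]},{"grip":1,"delta_pos":[0,-0.9,0.17],"rotation":[0,0,0]}]'|grep -E "pos|force"
python3 -m creep '[{"grip":1,"delta_pos":[0,-0.15,0],"rotation":[0,0,0]},{"grip":1,"delta_pos":[0,-0.3,0.04],"rotation":[0,0,0]},{"grip":1,"delta_pos":[0,-0.45,0.11],"rotation":[0,0,0]},{"grip":1,"delta_pos":[0,-0.55,0.2],"rotation":[0,0,0]},{"grip":1,"delta_pos":[0,-0.61,0.3],"rotation":[0,0,0]}]'|grep -E "pos|force"
python3 -m creep '[{"grip":1,"delta_pos":[0,-0.05,0.1],"rotation":[0,0,0]},{"grip":1,"delta_pos":[0,-0.07,0.2],"rotation":[0,0,0]},{"grip":1,"delta_pos":[0,-0.09,0.28],"rotation":[0,0,0]},{"grip":1,"delta_pos":[0,-0.09,0.32],"rotation":[0,0,0]},{"grip":1,"delta_pos":[0,-0.09,0.32],"rotation":[0,0,0]}]'|grep -E "pos|force"
python3 -c "
from h import *
snap('scene','s3')"
```

```text
tool_pos: [0.5896, 0.3415, 0.2187]
force: [-0.2, 0.5, 0.4]
gripper_force: 0.0
tool_pos: [0.5819, 0.2804, 0.1857]
force: [-0.0, -0.4, -0.0]
gripper_force: 0.0
tool_pos: [0.5808, 0.2726, 0.1538]
force: [0.3, -0.2, 0.9]
gripper_force: 0.0
```

View pics/s3.png

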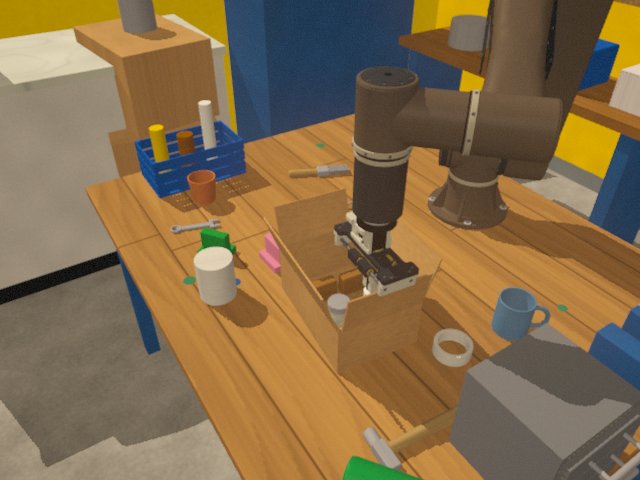

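The flap still seems to stand upright, free edge near (345,300)–(430,255). I'll check numerically where the tool and the flap edges project.

```bash
python3 - <<'E'
from h import *
s=load('s3')
o=ctrl.get_obs();print('tcp px',proj(s,o['tool_pos']).round(),'tip',proj(s,o['tool_pos']-[0,0,.022]).round())
for th in (1.95,1.8,1.57,1.2,.8,.4,0):
    u=.099*np.cos(th);h=.127+.099*np.sin(th)
    print(th,[proj(s,[*cw(x,.149-u),h]).round().tolist() for x in(-.093,.093)])
t=load('top6'); 
for th in (1.95,1.8,1.57,1.2,.8,.4,0):
    u=.099*np.cos(th);h=.127+.099*np.sin(th)
    print(th,[proj(t,[*cw(x,.149-u),h]).round().tolist() for x in(-.093,.093)])
a=load('scene0')['c'].astype(int);b=s['c'].astype(int)
print('diff in flap area',(np.abs(a-b).max(2)>30)[290:370,345:435].mean())
print('long near corner px',proj(s,[*cw(-.099-.034,.147),.132+.093]).round(),'far',proj(s,[*cw(.099+.034,.147),.132+.093]).round())
E
python3 -c "
import cv2
a=cv2.imread('pics/scene0.png')[180:380,260:450];b=cv2.imread('pics/s3.png')[180:380,260:450]
cv2.imwrite('pics/cmp.png',cv2.resize(cv2.hconcat([a,b]),None,fx=2.1,fy=2.1,interpolation=2))"
```

```text
tcp px [370. 290.] tip [370. 298.]
1.95 [[438.0, 278.0], [353.0, 308.0]]
1.8 [[434.0, 272.0], [349.0, 301.0]]
1.57 [[427.0, 264.0], [343.0, 292.0]]
1.2 [[416.0, 256.0], [334.0, 283.0]]
0.8 [[406.0, 255.0], [326.0, 281.0]]
0.4 [[399.0, 261.0], [321.0, 287.0]]
0 [[395.0, 273.0], [319.0, 298.0]]
1.95 [[166.0, 252.0], [175.0, 171.0]]
1.8 [[172.0, 253.0], [181.0, 172.0]]
1.57 [[182.0, 254.0], [190.0, 172.0]]
1.2 [[198.0, 255.0], [207.0, 174.0]]
0.8 [[215.0, 257.0], [222.0, 177.0]]
0.4 [[226.0, 258.0], [234.0, 180.0]]
0 [[232.0, 259.0], [239.0, 184.0]]
diff in flap area 0.03013888888888889
long near corner px [443. 258.] far [323. 298.]
```

View pics/cmp.png

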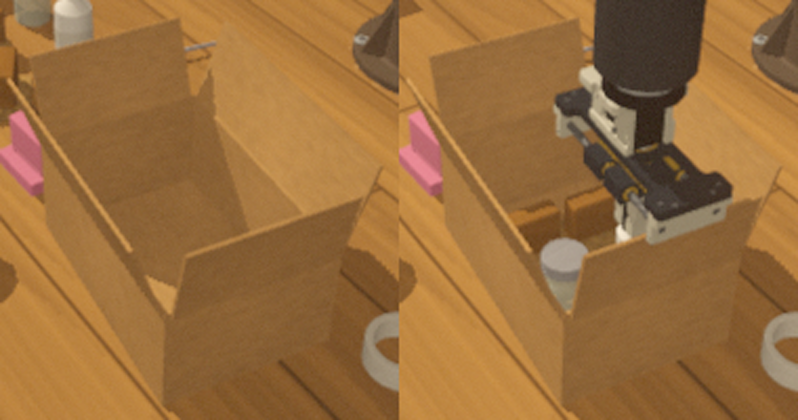

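Finger is inside at (370,290), yet the flap appears to be where it started. I raise the tool and measure the flap against the initial top view.

```bash
python3 -m creep '[{"grip":1,"delta_pos":[0,0,-0.3],"rotation":[0,0,0]},{"grip":1,"delta_pos":[0,0,-0.6],"rotation":[0,0,0]},{"grip":1,"delta_pos":[0,0,-0.9],"rotation":[0,0,0]}]'|grep -E "pos|force"
python3 -m creep '[{"grip":1,"delta_pos":[0,-0.3,-0.3],"rotation":[0,0,0]},{"grip":1,"delta_pos":[0,-0.6,-0.5],"rotation":[0,0,0]},{"grip":1,"delta_pos":[0,-0.9,-0.5],"rotation":[0,0,0]},{"grip":1,"delta_pos":[0,-0.9,-0.5],"rotation":[0,0,0]}]'|grep -E "pos|force"
python3 - <<'E'
from h import *
s=snap('scene','s4');t=snap('top','top7')
for n,a,b,(x0,y0,x1,y1) in(('scene','scene0','s4',(335,250,450,370)),('top','top0','top7',(165,150,215,290))):
    d=np.abs(load(a)['c'].astype(int)-load(b)['c'].astype(int)).max(2)>35
    print(n,d[y0:y1,x0:x1].mean());
a=load('top0')['c'];b=load('top7')['c'];a2=load('scene0')['c'];b2=load('s4')['c']
p=cv2.hconcat([a[150:300,160:350],b[150:300,160:350]]);q=cv2.hconcat([a2[190:375,260:450],b2[190:375,260:450]])
cv2.imwrite('pics/cmp2.png',cv2.resize(cv2.vconcat([p,q])[:,:,::-1],None,fx=1.75,fy=1.75,interpolation=2))
E
```

```text
tool_pos: [0.5812, 0.2728, 0.2463]
force: [-0.8, -0.2, -1.1]
gripper_force: 0.0
tool_pos: [0.5709, 0.1808, 0.2971]
force: [0.2, -0.5, 0.1]
gripper_force: 0.0
scene 0.058188405797101446
top 0.5902857142857143
```

View pics/cmp2.png

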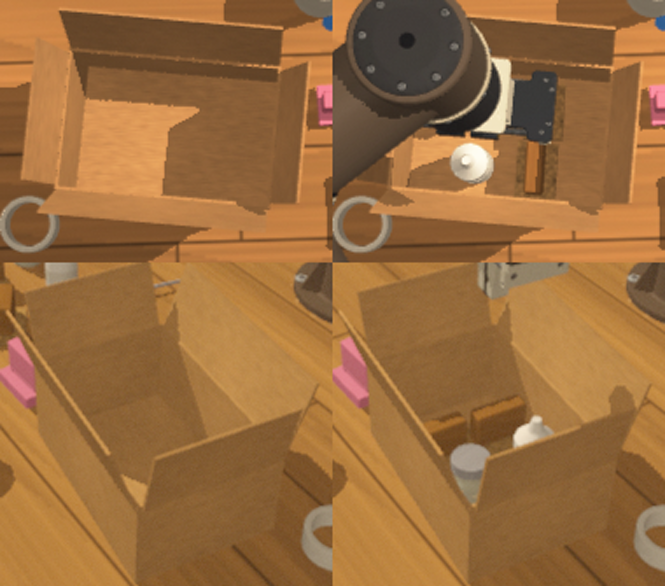

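Both views show the left flap still standing at about 1.85 rad. I retry slower and lower, and measure the flap edge after each step.

```bash
python3 -m creep '[{"grip":1,"delta_pos":[0,0.3,0],"rotation":[0,0,0]},{"grip":1,"delta_pos":[0,0.6,0],"rotation":[0,0,0]},{"grip":1,"delta_pos":[0,1,0],"rotation":[0,0,0]}]'|grep -E "pos|force"
python3 -m creep '[{"grip":1,"delta_pos":[0,0.3,0],"rotation":[0,0,0]},{"grip":1,"delta_pos":[0,0.6,0],"rotation":[0,0,0]},{"grip":1,"delta_pos":[0,1,0],"rotation":[0,0,0]}]'|grep -E "pos|force"
python3 -m creep '[{"grip":1,"delta_pos":[0,0.3,0],"rotation":[0,0,0]},{"grip":1,"delta_pos":[0,0.6,0],"rotation":[0,0,0]},{"grip":1,"delta_pos":[0,0.6,0.3],"rotation":[0,0,0]},{"grip":1,"delta_pos":[0,0.6,0.6],"rotation":[0,0,0]},{"grip":1,"delta_pos":[0,0.6,1],"rotation":[0,0,0]}]'|grep -E "pos|force"
cat >> h.py <<'E'
FL=dict(L=('y',1,.149,.127,.093),R=('y',-1,.149,.127,.093),N=('x',-1,.099,.132,.147),F=('x',1,.099,.132,.147))
def fp(n,th,e,r=.099):
    ax,sg,c,h,w=FL[n];q=sg*(c-r*np.cos(th));z=h+r*np.sin(th);return [*(cw(e*w,q) if ax=='y' else cw(q,e*w)),z]
def lines(s,n,img,es=(-.95,-.6,.6,.95)):
    # edge contrast along the predicted free edge, per angle
    g=cv2.GaussianBlur(cv2.cvtColor(np.ascontiguousarray(img),cv2.COLOR_RGB2GRAY),(3,3),0).astype(float);out=[]
    for th in np.arange(0,2.41,.05):
        v=[]
        for e in np.linspace(-.97,.97,60):
            a=proj(s,fp(n,th,e,.094));b=proj(s,fp(n,th,e,.105))
            i=[int(round(x)) for x in a];j=[int(round(x)) for x in b]
            if 0<=i[1]<480 and 0<=i[0]<640 and 0<=j[1]<480 and 0<=j[0]<640: v.append(g[i[1],i[0]]-g[j[1],j[0]])
        out.append((abs(np.median(v)) if v else 0,round(th,2)))
    return sorted(out)[::-1][:4]
E
python3 - <<'E'
from h import *
for v,f in(('scene','s0'),):
    for fn in('scene0','top0','s4','top7'):
        s=load(fn);print(fn,{n:[(round(a),b) for a,b in lines(s,n,s['c'])[:3]] for n in FL})
plan((*cw(0,.26),.19,173.5))
E
```

```text
tool_pos: [0.5823, 0.2836, 0.295]
force: [0.7, -0.0, 0.0]
gripper_force: 0.0
tool_pos: [0.5934, 0.3836, 0.2946]
force: [1.2, -0.6, 0.3]
gripper_force: 0.0
tool_pos: [0.6004, 0.4435, 0.1943]
force: [0.4, 0.6, 0.4]
gripper_force: 0.0
scene0 {'L': [(30, np.float64(1.85)), (6, np.float64(1.8)), (5, np.float64(1.75))], 'R': [(25, np.float64(1.85)), (25, np.float64(1.8)), (23, np.float64(1.9))], 'N': [(5, np.float64(2.25)), (5, np.float64(2.2)), (5, np.float64(2.15))], 'F': [(5, np.float64(1.9)), (3, np.float64(2.05)), (2, np.float64(1.95))]}
top0 {'L': [(27, np.float64(1.8)), (24, np.float64(1.85)), (12, np.float64(1.1))], 'R': [(38, np.float64(1.9)), (8, np.float64(2.0)), (2, np.float64(1.95))], 'N': [(18, np.float64(1.9)), (9, np.float64(1.95)), (3, np.float64(2.35))], 'F': [(61, np.float64(1.9)), (42, np.float64(0.7)), (21, np.float64(0.75))]}
s4 {'L': [(28, np.float64(0.4)), (26, np.float64(0.45)), (25, np.float64(1.85))], 'R': [(23, np.float64(1.85)), (23, np.float64(1.8)), (22, np.float64(1.9))], 'N': [(4, np.float64(2.25)), (4, np.float64(2.4)), (4, np.float64(2.35))], 'F': [(4, np.float64(1.9)), (3, np.float64(2.05)), (2, np.float64(1.95))]}
top7 {'L': [(14, np.float64(0.0)), (12, np.float64(0.05)), (6, np.float64(0.1))], 'R': [(40, np.float64(1.9)), (22, np.float64(0.7)), (18, np.float64(0.65))], 'N': [(20, np.float64(0.6)), (19, np.float64(1.9)), (17, np.float64(0.65))], 'F': [(58, np.float64(1.9)), (11, np.float64(2.0)), (5, np.float64(1.85))]}
at [0.6004 0.4435 0.1943] [1.799e+02 1.000e-01 1.736e+02] grip 0.0004 t 47.55 F [0.4 0.6 0.4]
   [0.007, -0.113, 0.043] [0.001, 0.001, 0.001]
```

```bash
python3 -m creep '[{"grip":1,"delta_pos":[0,-0.2,0],"rotation":[0,0,0]},{"grip":1,"delta_pos":[0,-0.4,0],"rotation":[0,0,0]},{"grip":1,"delta_pos":[0,-0.6,0],"rotation":[0,0,0]},{"grip":1,"delta_pos":[0,-0.75,0],"rotation":[0,0,0]},{"grip":1,"delta_pos":[0,-0.9,0],"rotation":[0,0,0]}]'
python3 - <<'E'
from h import *
s=snap('scene','s5');s=load('s5');print(lines(s,'L',s['c']));print(proj(s,ctrl.get_obs()['tool_pos']))
E
```

```text
clock: 48.05
tool_pos: [0.59, 0.352, 0.1945]
orientation: [180.0, 0.0, 173.6]
force: [0.8, 0.2, 0.5]
opening: 0.0003
gripper_force: 0.3
[(np.float64(34.0), np.float64(0.4)), (np.float64(33.5), np.float64(0.45)), (np.float64(32.5), np.float64(1.15)), (np.float64(30.0), np.float64(1.2))]
[392.71422514 298.8911985 ]
```

Run:
```python
from h import *
w=snap('wrist','w7')['color'];a=load('s5')['c'][130:380,240:460]
q=cv2.resize(a,None,fx=2,fy=2,interpolation=2);p=cv2.resize(w[:400],(352,220));
im=np.zeros((500,800,3),np.uint8);im[:500,:440]=q;im[:220,440:792]=p;cv2.imwrite('pics/cmp3.png',im[:,:,::-1])
```

```text
(no output)
```

View pics/cmp3.png

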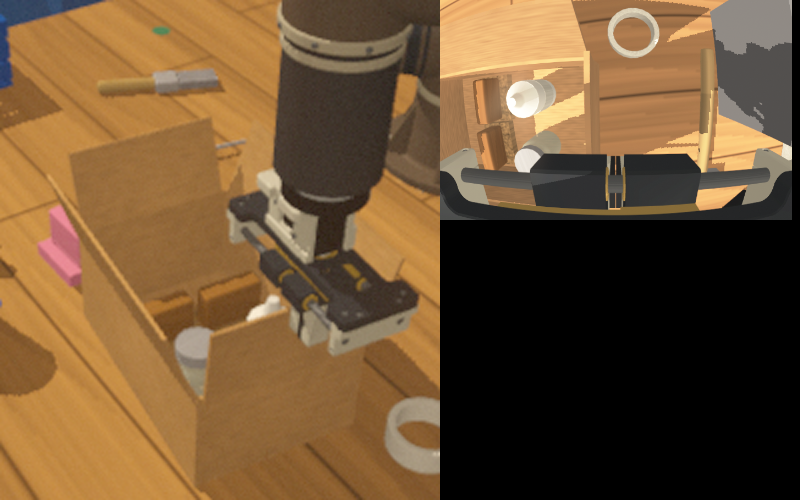

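The scene crop shows the finger outside the flap, which is now near vertical with its corner at (345,297), so contact works. I go on slowly and check each step.

```bash
python3 -m creep '[{"grip":1,"delta_pos":[0,-0.07,0],"rotation":[0,0,0]},{"grip":1,"delta_pos":[0,-0.14,0],"rotation":[0,0,0]},{"grip":1,"delta_pos":[0,-0.2,0],"rotation":[0,0,0]},{"grip":1,"delta_pos":[0,-0.25,0],"rotation":[0,0,0]},{"grip":1,"delta_pos":[0,-0.3,0],"rotation":[0,0,0]}]'
python3 - <<'E'
from h import *
snap('scene','s6');snap('top','top8')
a=load('s5')['c'].astype(int)
s=load('s6');print(lines(s,'L',s['c']));
t=load('top8');print(lines(t,'L',t['c']))
E
```

```text
clock: 48.65
tool_pos: [0.5866, 0.3218, 0.1946]
orientation: [-180.0, -0.0, 173.5]
force: [0.6, -0.0, 0.6]
opening: 0.0002
gripper_force: 0.2
[(np.float64(29.0), np.float64(0.25)), (np.float64(28.5), np.float64(0.4)), (np.float64(27.0), np.float64(0.45)), (np.float64(26.5), np.float64(0.2))]
[(np.float64(13.0), np.float64(0.4)), (np.float64(10.0), np.float64(0.7)), (np.float64(9.0), np.float64(0.35)), (np.float64(7.0), np.float64(0.45))]
```

```bash
python3 -m creep '[{"grip":1,"delta_pos":[0,-0.05,0],"rotation":[0,0,0]},{"grip":1,"delta_pos":[0,-0.1,0.02],"rotation":[0,0,0]},{"grip":1,"delta_pos":[0,-0.14,0.04],"rotation":[0,0,0]},{"grip":1,"delta_pos":[0,-0.19,0.08],"rotation":[0,0,0]},{"grip":1,"delta_pos":[0,-0.23,0.13],"rotation":[0,0,0]}]'|grep -E "pos|force"
python3 -m creep '[{"grip":1,"delta_pos":[0,-0.04,0.06],"rotation":[0,0,0]},{"grip":1,"delta_pos":[0,-0.07,0.12],"rotation":[0,0,0]},{"grip":1,"delta_pos":[0,-0.1,0.18],"rotation":[0,0,0]},{"grip":1,"delta_pos":[0,-0.11,0.23],"rotation":[0,0,0]},{"grip":1,"delta_pos":[0,-0.12,0.27],"rotation":[0,0,0]}]'|grep -E "pos|force"
cat >> h.py <<'E'
def patch(f,pts,r=3):
    s=load(f);o=[]
    for X in pts:
        u,v=proj(s,X).round().astype(int);o.append(s['c'][v-r:v+r+1,u-r:u+r+1].reshape(-1,3).mean(0).round().astype(int).tolist())
    return o
ITEMS=[[*cw(.047,.05),.099],[*cw(-.047,.05),.095],[*cw(.047,-.045),.074],[*cw(-.047,-.045),.074]]
def vis(f): print(f,'jar,glue,A,B top:',patch(f,ITEMS,2))
E
python3 - <<'E'
from h import *
snap('scene','s7');snap('top','top9')
for f in('s4','s6','s7','top6','top8','top9'):vis(f)
E
```

```text
tool_pos: [0.5841, 0.2989, 0.1814]
force: [-0.2, 0.7, 1.2]
gripper_force: 0.2
tool_pos: [0.5826, 0.2872, 0.154]
force: [0.6, 0.9, 0.9]
gripper_force: 0.2
s4 jar,glue,A,B top: [[170, 157, 143], [197, 172, 140], [160, 106, 44], [159, 105, 45]]
s6 jar,glue,A,B top: [[159, 121, 80], [151, 108, 60], [165, 109, 46], [163, 108, 46]]
s7 jar,glue,A,B top: [[178, 129, 70], [147, 132, 106], [164, 109, 46], [161, 109, 50]]
top6 jar,glue,A,B top: [[188, 174, 161], [86, 81, 73], [178, 111, 53], [176, 110, 53]]
top8 jar,glue,A,B top: [[187, 173, 160], [246, 237, 217], [177, 110, 53], [174, 109, 52]]
top9 jar,glue,A,B top: [[66, 64, 62], [246, 238, 218], [178, 111, 53], [176, 110, 53]]
```

```bash
python3 -m creep '[{"grip":1,"delta_pos":[0,0,0.02],"rotation":[0,0,0]},{"grip":1,"delta_pos":[0,0,0.03],"rotation":[0,0,0]},{"grip":1,"delta_pos":[0,0,0.03],"rotation":[0,0,0]}]'|grep -E "pos|force"
python3 - <<'E'
from h import *
snap('scene','s8')
s=load('s8');print(lines(s,'L',s['c']),patch('s8',[fp('L',0,.7,.05),fp('L',0,.9,.09),fp('L',1.5,.7,.08)]),patch('s4',[fp('L',0,.7,.05),fp('L',0,.9,.09),fp('L',1.5,.7,.08)]))
E
```

```text
tool_pos: [0.5828, 0.2876, 0.1517]
force: [-0.5, -1.3, 0.2]
gripper_force: 0.0
[(np.float64(26.5), np.float64(0.6)), (np.float64(20.0), np.float64(0.65)), (np.float64(20.0), np.float64(0.55)), (np.float64(16.5), np.float64(0.5))] [[179, 130, 72], [140, 102, 60], [181, 132, 74]] [[143, 129, 115], [132, 97, 61], [121, 86, 45]]
```

Run:
```python
from h import *
for f,es in(('s4',(.6,.75,.9)),('s6',(.6,.75,.9)),('s7',(.6,.75,.9)),('s8',(.6,.75,.9)),('s8',(-.9,-.8))):
    s=load(f);g=cv2.cvtColor(np.ascontiguousarray(s['c']),cv2.COLOR_RGB2GRAY)
    def G(X):
        u,v=proj(s,X).round().astype(int);return int(g[v,u])
    print(f,es)
    for r in(.094,.104): print('  ',[int(np.median([G(fp('L',th,e,r)) for e in es])) for th in np.arange(0,2.05,.1)])
```

```text
s4 (0.6, 0.75, 0.9)
   [126, 77, 75, 79, 80, 78, 80, 87, 109, 84, 88, 89, 78, 79, 77, 77, 87, 99, 116, 97, 101]
   [74, 78, 78, 80, 116, 117, 106, 84, 89, 80, 99, 117, 119, 86, 85, 78, 77, 94, 104, 100, 101]
s6 (0.6, 0.75, 0.9)
   [132, 77, 79, 84, 83, 80, 85, 89, 114, 86, 89, 92, 81, 129, 112, 113, 113, 117, 112, 115, 117]
   [76, 80, 82, 84, 120, 121, 110, 88, 91, 86, 103, 119, 125, 88, 93, 115, 112, 116, 117, 115, 114]
s7 (0.6, 0.75, 0.9)
   [137, 137, 135, 132, 136, 138, 135, 136, 133, 134, 136, 136, 134, 136, 138, 137, 136, 138, 141, 139, 141]
   [136, 133, 134, 132, 122, 121, 109, 85, 88, 86, 101, 119, 131, 135, 134, 136, 135, 138, 137, 139, 141]
s8 (0.6, 0.75, 0.9)
   [139, 139, 134, 136, 137, 137, 138, 137, 133, 136, 138, 138, 136, 137, 139, 139, 139, 139, 143, 142, 142]
   [140, 133, 136, 136, 119, 120, 110, 86, 91, 85, 103, 118, 127, 136, 137, 139, 137, 138, 141, 139, 142]
s8 (-0.9, -0.8)
   [60, 52, 52, 52, 74, 78, 71, 77, 101, 126, 152, 150, 149, 147, 147, 142, 141, 141, 147, 145, 127]
   [59, 51, 51, 80, 73, 74, 54, 101, 152, 153, 153, 151, 151, 149, 148, 147, 146, 148, 151, 136, 138]
```

```bash
python3 -m creep '[{"grip":1,"delta_pos":[0,0,-0.3],"rotation":[0,0,0]},{"grip":1,"delta_pos":[0,0,-0.6],"rotation":[0,0,0]},{"grip":1,"delta_pos":[0,0,-0.9],"rotation":[0,0,0]},{"grip":1,"delta_pos":[0,0,-0.95],"rotation":[0,0,0]}]'|grep -E "pos|force"
cat >> h.py <<'E'
def prof(f,n,es,rs=(.094,.104)):
    s=load(f);g=cv2.cvtColor(np.ascontiguousarray(s['c']),cv2.COLOR_RGB2GRAY)
    def G(X):
        u,v=proj(s,X).round().astype(int);return int(g[v,u]) if 0<=v<480 and 0<=u<640 else -1
    print(f,n,es)
    for r in rs: print('  ',r,[int(np.median([G(fp(n,th,e,r)) for e in es])) for th in np.arange(0,2.05,.1)])
E
python3 - <<'E'
from h import *
snap('scene','s9');prof('s9','L',(.6,.75,.9));prof('s9','L',(-.6,-.75,-.9))
snap('top','t10');prof('t10','L',(-.75,-.9));prof('top0','L',(-.75,-.9));vis('t10')
E
```

```text
tool_pos: [0.5844, 0.2883, 0.2513]
force: [-0.6, 0.4, 0.2]
gripper_force: 0.0
s9 L (0.6, 0.75, 0.9)
   0.094 [139, 139, 135, 136, 136, 138, 137, 135, 132, 138, 138, 139, 137, 137, 138, 137, 137, 139, 142, 142, 142]
   0.104 [139, 135, 135, 135, 121, 118, 107, 87, 88, 85, 101, 120, 126, 136, 138, 138, 138, 138, 139, 140, 144]
s9 L (-0.6, -0.75, -0.9)
   0.094 [138, 138, 136, 136, 136, 136, 135, 137, 139, 137, 152, 149, 150, 148, 146, 149, 148, 148, 145, 144, 137]
   0.104 [138, 136, 135, 135, 139, 149, 150, 137, 136, 143, 150, 150, 152, 151, 148, 150, 148, 148, 148, 146, 139]
t10 L (-0.75, -0.9)
   0.094 [135, 145, 120, 110, 110, 150, 132, 133, 134, 135, 134, 135, 137, 135, 106, 97, 98, 97, 97, 98, 97]
   0.104 [146, 144, 142, 141, 120, 110, 146, 133, 136, 132, 131, 137, 136, 134, 100, 97, 98, 97, 97, 96, 96]
top0 L (-0.75, -0.9)
   0.094 [164, 166, 165, 165, 164, 161, 163, 165, 163, 163, 161, 126, 129, 129, 143, 141, 139, 143, 141, 92, 91]
   0.104 [163, 162, 164, 165, 165, 164, 161, 164, 164, 162, 162, 139, 127, 130, 141, 143, 140, 140, 105, 92, 91]
t10 jar,glue,A,B top: [[188, 174, 161], [246, 237, 218], [177, 111, 53], [175, 109, 52]]
```

```bash
python3 -m creep '[{"grip":1,"delta_pos":[0,-0.2,0],"rotation":[0,0,0]},{"grip":1,"delta_pos":[0,-0.36,0],"rotation":[0,0,0]},{"grip":1,"delta_pos":[0,-0.36,0.2],"rotation":[0,0,0]},{"grip":1,"delta_pos":[0,-0.36,0.4],"rotation":[0,0,0]},{"grip":1,"delta_pos":[0,-0.36,0.5],"rotation":[0,0,0]}]'|grep -E "pos|force"
python3 -m creep '[{"grip":1,"delta_pos":[0,0,0.06],"rotation":[0,0,0]},{"grip":1,"delta_pos":[0,0,0.12],"rotation":[0,0,0]},{"grip":1,"delta_pos":[0,0,0.18],"rotation":[0,0,0]}]'|grep -E "pos|force"
python3 - <<'E'
from h import *
snap('scene','s10');prof('s10','L',(.6,.75,.9))
E
python3 -m creep '[{"grip":1,"delta_pos":[0,0,0.06],"rotation":[0,0,0]},{"grip":1,"delta_pos":[0,0,0.12],"rotation":[0,0,0]},{"grip":1,"delta_pos":[0,0,0.18],"rotation":[0,0,0]},{"grip":1,"delta_pos":[0,0,0.24],"rotation":[0,0,0]},{"grip":1,"delta_pos":[0,0,0.28],"rotation":[0,0,0]}]'|grep -E "pos|force"
python3 - <<'E'
from h import *
snap('scene','s11');prof('s11','L',(.6,.75,.9));snap('top','t11');prof('t11','L',(-.75,-.9))
E
```

```text
tool_pos: [0.5775, 0.2498, 0.1942]
force: [-0.3, 0.1, -0.6]
gripper_force: 0.0
tool_pos: [0.579, 0.2517, 0.1788]
force: [0.1, -0.6, 0.3]
gripper_force: 0.0
s10 L (0.6, 0.75, 0.9)
   0.094 [138, 137, 134, 135, 137, 138, 137, 135, 134, 136, 138, 136, 135, 137, 139, 137, 139, 140, 143, 142, 143]
   0.104 [138, 134, 136, 134, 120, 118, 109, 84, 92, 84, 104, 121, 126, 136, 138, 139, 138, 138, 140, 139, 144]
tool_pos: [0.5785, 0.2515, 0.1499]
force: [0.4, -0.3, 0.5]
gripper_force: 0.1
s11 L (0.6, 0.75, 0.9)
   0.094 [150, 149, 148, 148, 147, 106, 84, 91, 112, 87, 90, 114, 147, 152, 150, 152, 154, 152, 152, 153, 156]
   0.104 [148, 147, 147, 82, 116, 123, 107, 85, 89, 84, 99, 120, 120, 98, 148, 150, 150, 151, 151, 152, 155]
t11 L (-0.75, -0.9)
   0.094 [136, 146, 134, 151, 134, 133, 134, 130, 119, 111, 114, 111, 131, 133, 100, 98, 98, 98, 98, 83, 76]
   0.104 [147, 145, 141, 142, 134, 139, 137, 135, 129, 109, 111, 110, 135, 131, 98, 98, 99, 99, 81, 83, 65]
```

The flap touches the finger about 28 mm above the nominal fingertip, roughly at TCP height, so the first sweep passed over it. I press lower: the pads go between jar and bottle, clear of both.

```bash
python3 -m creep '[{"grip":1,"delta_pos":[0,0,0.05],"rotation":[0,0,0]},{"grip":1,"delta_pos":[0,0,0.1],"rotation":[0,0,0]},{"grip":1,"delta_pos":[0,0,0.15],"rotation":[0,0,0]},{"grip":1,"delta_pos":[0,0,0.19],"rotation":[0,0,0]},{"grip":1,"delta_pos":[0,0,0.19],"rotation":[0,0,0]}]'|grep -E "pos|force"
python3 -m creep '[{"grip":1,"delta_pos":[0,0,0.02],"rotation":[0,0,0]},{"grip":1,"delta_pos":[0,0,0.04],"rotation":[0,0,0]},{"grip":1,"delta_pos":[0,0,0.05],"rotation":[0,0,0]}]'|grep -E "pos|force"
python3 - <<'E'
from h import *
snap('scene','s12');prof('s12','L',(.6,.75,.9));snap('top','t12');prof('t12','L',(-.75,-.9))
E
```

```text
tool_pos: [0.5784, 0.2514, 0.1308]
force: [-0.0, 0.0, 0.1]
gripper_force: 0.0
tool_pos: [0.5787, 0.2517, 0.1266]
force: [0.1, -1.8, -0.3]
gripper_force: 0.1
s12 L (0.6, 0.75, 0.9)
   0.094 [159, 149, 79, 79, 79, 80, 85, 91, 111, 84, 88, 90, 79, 79, 127, 156, 161, 163, 161, 163, 162]
   0.104 [148, 77, 81, 84, 119, 119, 110, 87, 90, 84, 101, 120, 121, 85, 83, 81, 134, 160, 162, 161, 163]
t12 L (-0.75, -0.9)
   0.094 [168, 167, 169, 168, 145, 142, 137, 120, 137, 116, 140, 143, 138, 140, 98, 97, 98, 98, 80, 79, 69]
   0.104 [147, 145, 153, 166, 168, 144, 142, 136, 116, 116, 118, 138, 138, 139, 98, 98, 99, 91, 83, 66, 71]
```

```bash
python3 -m creep '[{"grip":1,"delta_pos":[0,0,0.02],"rotation":[0,0,0]},{"grip":1,"delta_pos":[0,0,0.04],"rotation":[0,0,0]},{"grip":1,"delta_pos":[0,0,0.05],"rotation":[0,0,0]},{"grip":1,"delta_pos":[0,0,0.05],"rotation":[0,0,0]}]'|grep -E "pos|force"
python3 -m creep '[{"grip":1,"delta_pos":[0,0,0.02],"rotation":[0,0,0]},{"grip":1,"delta_pos":[0,0,0.03],"rotation":[0,0,0]},{"grip":1,"delta_pos":[0,0,0.03],"rotation":[0,0,0]}]'|grep -E "pos|force"
python3 - <<'E'
from h import *
snap('scene','s13');prof('s13','L',(.6,.75,.9),(.09,.094,.097,.1,.104))
E
```

```text
tool_pos: [0.579, 0.2517, 0.1234]
force: [-3.8, -0.8, 11.2]
gripper_force: 5.9
tool_pos: [0.5792, 0.2517, 0.123]
force: [-11.1, -3.6, 28.0]
gripper_force: 14.0
s13 L (0.6, 0.75, 0.9)
   0.09 [159, 160, 79, 82, 82, 82, 84, 89, 95, 80, 84, 81, 79, 79, 147, 157, 160, 163, 161, 163, 162]
   0.094 [161, 87, 77, 78, 82, 80, 84, 90, 110, 85, 88, 89, 82, 79, 85, 157, 164, 160, 162, 164, 163]
   0.097 [161, 76, 81, 82, 82, 85, 97, 109, 113, 110, 97, 107, 84, 80, 83, 146, 159, 160, 163, 164, 163]
   0.1 [149, 79, 82, 81, 84, 110, 121, 119, 117, 119, 120, 122, 100, 81, 86, 90, 137, 160, 162, 162, 165]
   0.104 [88, 79, 81, 84, 120, 119, 111, 86, 87, 85, 100, 121, 117, 86, 81, 78, 112, 153, 151, 162, 162]
```

```bash
python3 -m creep '[{"grip":1,"delta_pos":[0,0,-0.1],"rotation":[0,0,0]},{"grip":1,"delta_pos":[0,0,-0.4],"rotation":[0,0,0]},{"grip":1,"delta_pos":[0,0,-0.7],"rotation":[0,0,0]},{"grip":1,"delta_pos":[0,0,-1],"rotation":[0,0,0]}]'|grep -E "pos|force"
python3 -m creep '[{"grip":1,"delta_pos":[0,0,-0.35],"rotation":[0,0,0]},{"grip":1,"delta_pos":[0,0,-0.7],"rotation":[0,0,0]},{"grip":1,"delta_pos":[0,-0.3,-0.7],"rotation":[0,0,0]},{"grip":1,"delta_pos":[0,-0.6,-0.7],"rotation":[0,0,0]},{"grip":1,"delta_pos":[0,-0.9,-0.7],"rotation":[0,0,0]}]'|grep -E "pos|force"
python3 - <<'E'
from h import *
snap('scene','s14');prof('s14','L',(.6,.75,.9),(.09,.094,.097,.1,.104))
plan((*cw(0,-.265),.293,173.5),(*cw(0,-.265),.188,173.5))
E
```

```text
tool_pos: [0.5785, 0.2515, 0.2196]
force: [-0.8, 0.4, -0.7]
gripper_force: 0.0
tool_pos: [0.5682, 0.1615, 0.2887]
force: [0.8, 0.1, 0.5]
gripper_force: 0.0
s14 L (0.6, 0.75, 0.9)
   0.09 [154, 155, 75, 76, 80, 79, 82, 89, 93, 75, 82, 84, 77, 74, 146, 155, 155, 158, 160, 159, 162]
   0.094 [157, 104, 78, 80, 78, 75, 83, 88, 108, 87, 89, 89, 79, 79, 76, 156, 159, 159, 158, 158, 160]
   0.097 [157, 77, 77, 80, 77, 86, 92, 106, 112, 103, 96, 108, 78, 80, 78, 146, 158, 155, 158, 160, 160]
   0.1 [147, 75, 77, 79, 84, 103, 115, 115, 113, 118, 114, 120, 97, 83, 81, 106, 157, 156, 157, 158, 160]
   0.104 [103, 76, 77, 80, 115, 117, 106, 85, 88, 84, 99, 114, 118, 86, 81, 76, 156, 159, 160, 159, 158]
at [0.5674 0.1579 0.2891] [-180.    -0.   173.5] grip 0.0008 t 54.75 F [-2.3 -2.2  0.8]
   [0.0, -0.829, -0.013] [-0.0, -0.0, -0.0]
   [0.0, -0.83, -0.012] [-0.0, -0.0, -0.0]
   [0.001, -0.829, -0.013] [-0.0, -0.0, -0.0]
   [-0.0, -0.0, 0.525] [-0.0, -0.0, -0.0]
   [-0.001, -0.0, 0.525] [-0.0, -0.0, -0.0]
```

Left flap stays flat. Now the right one.

```bash
python3 -m creep '[{"grip":1,"delta_pos":[0,-0.4,0],"rotation":[0,0,0]},{"grip":1,"delta_pos":[0,-0.83,0],"rotation":[0,0,0]}]'|grep -E "pos"
python3 -m creep '[{"grip":1,"delta_pos":[0,-0.4,0],"rotation":[0,0,0]},{"grip":1,"delta_pos":[0,-0.83,0],"rotation":[0,0,0]}]'|grep -E "pos"
python3 -m creep '[{"grip":1,"delta_pos":[0,-0.4,0],"rotation":[0,0,0]},{"grip":1,"delta_pos":[0,-0.83,0],"rotation":[0,0,0]},{"grip":1,"delta_pos":[0,-0.83,0.3],"rotation":[0,0,0]},{"grip":1,"delta_pos":[0,-0.83,0.6],"rotation":[0,0,0]},{"grip":1,"delta_pos":[0,-0.83,1],"rotation":[0,0,0]}]'|grep -E "pos"
python3 -m creep '[{"grip":1,"delta_pos":[0,0.25,0],"rotation":[0,0,0]},{"grip":1,"delta_pos":[0,0.5,0],"rotation":[0,0,0]},{"grip":1,"delta_pos":[0,0.7,0],"rotation":[0,0,0]},{"grip":1,"delta_pos":[0,0.85,0],"rotation":[0,0,0]},{"grip":1,"delta_pos":[0,1,0],"rotation":[0,0,0]}]'|grep -E "pos|force"
python3 -c "
from h import *
snap('scene','s15');prof('s15','R',(.6,.75,.9));prof('s14','R',(.6,.75,.9))
print(np.array(ctrl.get_obs()['tool_pos']))
plan((*cw(0,-.148),.186,173.5))"
```

```text
tool_pos: [0.5589, 0.0792, 0.2883]
tool_pos: [0.5494, -0.004, 0.2887]
tool_pos: [0.5412, -0.0858, 0.1889]
tool_pos: [0.5518, 0.015, 0.1887]
force: [1.2, 0.3, -0.5]
gripper_force: 0.3
s15 R (0.6, 0.75, 0.9)
   0.094 [105, 106, 106, 107, 107, 108, 108, 108, 100, 103, 102, 99, 99, 101, 99, 137, 142, 141, 143, 142, 141]
   0.104 [108, 105, 106, 107, 107, 107, 106, 108, 99, 104, 102, 98, 100, 98, 133, 143, 142, 142, 141, 143, 142]
s14 R (0.6, 0.75, 0.9)
   0.094 [102, 104, 106, 107, 106, 109, 107, 109, 110, 111, 112, 110, 112, 111, 109, 111, 107, 110, 109, 110, 111]
   0.104 [105, 105, 105, 108, 106, 109, 108, 109, 113, 109, 112, 110, 111, 109, 110, 108, 110, 116, 143, 141, 141]
[0.55215832 0.01645871 0.1886018 ]
at [0.5522 0.0165 0.1886] [180.    0.  173.5] grip 0.0003 t 56.2 F [0.7 0.6 0. ]
   [0.011, 0.104, 0.026] [0.0, 0.0, 0.0]
```

```bash
python3 -m creep '[{"grip":1,"delta_pos":[0.01,0.1,0],"rotation":[0,0,0]},{"grip":1,"delta_pos":[0.01,0.19,0.05],"rotation":[0,0,0]},{"grip":1,"delta_pos":[0.01,0.28,0.1],"rotation":[0,0,0]},{"grip":1,"delta_pos":[0.01,0.35,0.16],"rotation":[0,0,0]},{"grip":1,"delta_pos":[0.01,0.42,0.22],"rotation":[0,0,0]}]'|grep -E "pos|force"
python3 -m creep '[{"grip":1,"delta_pos":[0,0.05,0.08],"rotation":[0,0,0]},{"grip":1,"delta_pos":[0,0.09,0.15],"rotation":[0,0,0]},{"grip":1,"delta_pos":[0,0.13,0.22],"rotation":[0,0,0]},{"grip":1,"delta_pos":[0,0.17,0.3],"rotation":[0,0,0]},{"grip":1,"delta_pos":[0,0.2,0.37],"rotation":[0,0,0]}]'|grep -E "pos|force"
python3 -m creep '[{"grip":1,"delta_pos":[0,0,0.02],"rotation":[0,0,0]},{"grip":1,"delta_pos":[0,0,0.04],"rotation":[0,0,0]},{"grip":1,"delta_pos":[0,0,0.05],"rotation":[0,0,0]},{"grip":1,"delta_pos":[0,0,0.05],"rotation":[0,0,0]}]'|grep -E "pos|force"
python3 -c "
from h import *
snap('scene','s16');prof('s16','R',(.6,.75,.9))
"
```

```text
tool_pos: [0.5554, 0.0565, 0.166]
force: [1.0, -0.3, 0.8]
gripper_force: 0.2
tool_pos: [0.5576, 0.076, 0.1288]
force: [0.2, -0.6, 0.1]
gripper_force: 0.2
tool_pos: [0.5578, 0.0758, 0.1248]
force: [-0.3, -0.8, 0.6]
gripper_force: 0.0
s16 R (0.6, 0.75, 0.9)
   0.094 [141, 156, 157, 156, 157, 160, 158, 151, 137, 138, 138, 136, 137, 140, 142, 142, 143, 142, 141, 141, 142]
   0.104 [105, 149, 156, 158, 159, 158, 157, 145, 136, 138, 137, 135, 141, 142, 141, 143, 143, 143, 142, 141, 142]
```

Nearly flat; a couple mm more to the stop, then retract and check both.

```bash
python3 -m creep '[{"grip":1,"delta_pos":[0,0,0.01],"rotation":[0,0,0]},{"grip":1,"delta_pos":[0,0,0.02],"rotation":[0,0,0]},{"grip":1,"delta_pos":[0,0,0.025],"rotation":[0,0,0]},{"grip":1,"delta_pos":[0,0,0.025],"rotation":[0,0,0]}]'|grep -E "pos|force"
python3 -m creep '[{"grip":1,"delta_pos":[0,0,0.01],"rotation":[0,0,0]},{"grip":1,"delta_pos":[0,0,0.015],"rotation":[0,0,0]},{"grip":1,"delta_pos":[0,0,0.015],"rotation":[0,0,0]}]'|grep -E "pos|force"
python3 -m creep '[{"grip":1,"delta_pos":[0,0,-0.1],"rotation":[0,0,0]},{"grip":1,"delta_pos":[0,0,-0.4],"rotation":[0,0,0]},{"grip":1,"delta_pos":[0,0,-0.7],"rotation":[0,0,0]},{"grip":1,"delta_pos":[0,0,-1],"rotation":[0,0,0]}]'|grep -E "pos|force"
python3 -m creep '[{"grip":1,"delta_pos":[0,0,-0.35],"rotation":[0,0,0]},{"grip":1,"delta_pos":[0,0,-0.7],"rotation":[0,0,0]},{"grip":1,"delta_pos":[0,0,-0.7],"rotation":[0,0,0]}]'|grep -E "pos|force"
python3 -c "
from h import *
snap('scene','s17');snap('top','t17');prof('s17','R',(.6,.75,.9));prof('s17','L',(.6,.75,.9));prof('t17','R',(.5,.7,.9));prof('t17','R',(-.5,-.7,-.9))
s=load('t17');print({n:[(round(a),b) for a,b in lines(s,n,s['c'])] for n in FL})
plan((*cw(.05,-.02),.293,173.5),(*cw(.19,-.02),.293,173.5),(*cw(.19,-.02),.188,173.5),dmax=100)"
```

```text
tool_pos: [0.558, 0.0759, 0.1236]
force: [-3.9, -0.0, 10.0]
gripper_force: 5.0
tool_pos: [0.5581, 0.0759, 0.1233]
force: [-7.2, 0.1, 20.1]
gripper_force: 10.1
tool_pos: [0.5576, 0.0757, 0.2219]
force: [0.9, -0.2, -0.2]
gripper_force: 0.0
tool_pos: [0.56, 0.0762, 0.2963]
force: [-0.3, 1.0, -0.3]
gripper_force: 0.0
s17 R (0.6, 0.75, 0.9)
   0.094 [149, 153, 155, 154, 155, 156, 154, 149, 136, 135, 134, 134, 133, 141, 138, 140, 139, 140, 140, 139, 140]
   0.104 [106, 153, 153, 154, 157, 157, 154, 142, 134, 134, 135, 133, 138, 139, 139, 140, 139, 136, 140, 137, 136]
s17 L (0.6, 0.75, 0.9)
   0.094 [154, 104, 77, 78, 80, 81, 77, 79, 84, 83, 84, 80, 80, 75, 78, 152, 157, 156, 157, 155, 160]
   0.104 [102, 76, 80, 80, 85, 84, 85, 82, 83, 80, 84, 84, 83, 81, 80, 75, 151, 156, 157, 156, 158]
t17 R (0.5, 0.7, 0.9)
   0.094 [64, 63, 63, 63, 65, 64, 64, 64, 65, 66, 65, 65, 67, 72, 77, 112, 152, 153, 58, 57, 57]
   0.104 [65, 64, 64, 63, 63, 64, 63, 64, 64, 64, 66, 65, 64, 84, 76, 102, 150, 152, 57, 58, 61]
t17 R (-0.5, -0.7, -0.9)
   0.094 [174, 174, 172, 174, 171, 170, 176, 178, 175, 176, 174, 1
[... 154 characters left out ...]
 147]
{'L': [(2, np.float64(0.55)), (2, np.float64(0.5)), (2, np.float64(0.45)), (2, np.float64(0.35))], 'R': [(16, np.float64(2.1)), (16, np.float64(2.15)), (5, np.float64(0.4)), (4, np.float64(0.1))], 'N': [(15, np.float64(1.9)), (3, np.float64(0.85)), (3, np.float64(0.6)), (3, np.float64(0.55))], 'F': [(50, np.float64(1.9)), (10, np.float64(1.95)), (4, np.float64(2.2)), (4, np.float64(2.0))]}
at [0.5579 0.0761 0.2915] [1.799e+02 1.000e-01 1.735e+02] grip 0.0001 t 59.15 F [-0.1  0.8 -0.6]
   [-0.499, 0.786, -0.013] [0.001, 0.001, 0.0]
   [-0.7, -0.0, 0.0] [-0.0, 0.0, 0.0]
   [-0.7, -0.001, 0.0] [-0.0, 0.0, 0.0]
   [-0.0, 0.0, 0.525] [-0.0, 0.0, 0.0]
   [-0.0, 0.001, 0.525] [-0.0, 0.0, 0.0]
```

Both short flaps are flat and the long ones are still at about 1.9 rad. Now the far long flap.

```bash
python3 -m creep '[{"grip":1,"delta_pos":[-0.3,0.3,0],"rotation":[0,0,0]},{"grip":1,"delta_pos":[-0.6,0.6,0],"rotation":[0,0,0]},{"grip":1,"delta_pos":[-0.95,0.96,0],"rotation":[0,0,0]}]'|grep -E "pos"
python3 -m creep '[{"grip":1,"delta_pos":[-0.3,0,0],"rotation":[0,0,0]},{"grip":1,"delta_pos":[-0.6,0,0],"rotation":[0,0,0]},{"grip":1,"delta_pos":[-0.95,0,0],"rotation":[0,0,0]},{"grip":1,"delta_pos":[-0.95,0,0],"rotation":[0,0,0]}]'|grep -E "pos"
python3 -m creep '[{"grip":1,"delta_pos":[0,0,0.3],"rotation":[0,0,0]},{"grip":1,"delta_pos":[0,0,0.6],"rotation":[0,0,0]},{"grip":1,"delta_pos":[0,0,1],"rotation":[0,0,0]},{"grip":1,"delta_pos":[0,0,1],"rotation":[0,0,0]}]'|grep -E "pos|force"
python3 -c "
from h import *
plan((*cw(.0885,0),.192,173.5))"
```

```text
tool_pos: [0.6631, 0.1606, 0.29]
tool_pos: [0.7593, 0.1487, 0.2852]
tool_pos: [0.7531, 0.1488, 0.1824]
force: [-0.7, -1.3, -1.0]
gripper_force: 0.0
at [0.7531 0.1488 0.1824] [-179.7   -0.7  173.5] grip 0.0002 t 60.25 F [-0.7 -1.3 -1. ]
   [0.487, 0.021, -0.042] [-0.003, -0.007, -0.0]
   [0.486, 0.02, -0.048] [0.0, -0.0, -0.0]
```

```bash
python3 -m creep '[{"grip":1,"delta_pos":[0,0,-0.05],"rotation":[0,0,0]},{"grip":1,"delta_pos":[0.25,0,-0.05],"rotation":[0,0,0]},{"grip":1,"delta_pos":[0.45,0.01,-0.05],"rotation":[0,0,0]},{"grip":1,"delta_pos":[0.65,0.02,-0.05],"rotation":[0,0,0]},{"grip":1,"delta_pos":[0.8,0.03,-0.05],"rotation":[0,0,0]}]'|grep -E "pos|force"
python3 -m creep '[{"grip":1,"delta_pos":[0.06,0,0],"rotation":[0,0,0]},{"grip":1,"delta_pos":[0.12,0.01,0],"rotation":[0,0,0]},{"grip":1,"delta_pos":[0.17,0.01,0],"rotation":[0,0,0]},{"grip":1,"delta_pos":[0.17,0.01,0],"rotation":[0,0,0]}]'|grep -E "pos|force"
python3 -c "
from h import *
snap('top','t18');snap('scene','s18');prof('t18','F',(.6,.75,.9));prof('t18','F',(-.6,-.75,-.9));prof('s18','F',(.6,.75,.9))
plan((*cw(.0885,0),.192,173.5))"
```

```text
tool_pos: [0.6786, 0.1622, 0.1998]
force: [0.8, -0.1, -0.3]
gripper_force: 0.3
tool_pos: [0.6613, 0.1648, 0.1963]
force: [-0.4, 0.2, 0.7]
gripper_force: 0.0
t18 F (0.6, 0.75, 0.9)
   0.094 [117, 117, 117, 116, 116, 119, 115, 113, 112, 114, 113, 112, 81, 59, 67, 71, 74, 78, 48, 52, 63]
   0.104 [113, 115, 118, 119, 118, 118, 117, 114, 109, 114, 113, 113, 92, 60, 68, 73, 77, 72, 49, 57, 62]
t18 F (-0.6, -0.75, -0.9)
   0.094 [180, 179, 181, 180, 180, 180, 179, 177, 176, 178, 170, 169, 114, 153, 149, 106, 157, 146, 94, 94, 92]
   0.104 [182, 181, 181, 180, 177, 178, 180, 177, 176, 177, 175, 168, 114, 149, 149, 106, 153, 145, 94, 92, 97]
s18 F (0.6, 0.75, 0.9)
   0.094 [114, 113, 113, 118, 114, 114, 113, 108, 85, 86, 85, 93, 87, 106, 112, 111, 112, 115, 148, 149, 146]
   0.104 [119, 146, 160, 158, 158, 159, 135, 89, 84, 86, 87, 90, 83, 80, 104, 112, 113, 112, 141, 149, 149]
at [0.6615 0.1645 0.1956] [-180.    -0.   173.5] grip 0.0007 t 61.25 F [-0.2 -0.3 -0.7]
   [0.045, -0.01, 0.036] [-0.0, -0.0, 0.0]
```

```bash
python3 -m creep '[{"grip":1,"delta_pos":[0.08,0,0.04],"rotation":[0,0,0]},{"grip":1,"delta_pos":[0.16,0,0.08],"rotation":[0,0,0]},{"grip":1,"delta_pos":[0.24,0,0.13],"rotation":[0,0,0]},{"grip":1,"delta_pos":[0.32,0,0.19],"rotation":[0,0,0]},{"grip":1,"delta_pos":[0.39,0,0.25],"rotation":[0,0,0]}]'|grep -E "pos|force"
python3 -m creep '[{"grip":1,"delta_pos":[0.04,0,0.08],"rotation":[0,0,0]},{"grip":1,"delta_pos":[0.09,0,0.15],"rotation":[0,0,0]},{"grip":1,"delta_pos":[0.12,0,0.23],"rotation":[0,0,0]},{"grip":1,"delta_pos":[0.14,0,0.3],"rotation":[0,0,0]},{"grip":1,"delta_pos":[0.16,0,0.38],"rotation":[0,0,0]}]'|grep -E "pos|force"
python3 -m creep '[{"grip":1,"delta_pos":[0,0,0.02],"rotation":[0,0,0]},{"grip":1,"delta_pos":[0,0,0.03],"rotation":[0,0,0]},{"grip":1,"delta_pos":[0,0,0.03],"rotation":[0,0,0]}]'|grep -E "pos|force"
python3 -c "
from h import *
snap('top','t19');snap('scene','s19');prof('t19','F',(.6,.75,.9));prof('t19','F',(-.6,-.75,-.9));prof('s19','F',(.6,.75,.9));prof('t19','R',(-.9,-.7));prof('s19','L',(.6,.75,.9))
plan((*cw(.0385,0),.128,173.5))"
```

```text
tool_pos: [0.6215, 0.169, 0.1701]
force: [1.7, 0.8, -0.1]
gripper_force: 0.2
tool_pos: [0.6066, 0.1708, 0.132]
force: [0.2, 1.0, 0.5]
gripper_force: 0.2
tool_pos: [0.6068, 0.1708, 0.1296]
force: [0.2, 0.3, 0.2]
gripper_force: 0.0
t19 F (0.6, 0.75, 0.9)
   0.094 [69, 72, 73, 74, 76, 78, 81, 83, 61, 58, 85, 60, 66, 57, 61, 59, 61, 99, 60, 59, 61]
   0.104 [73, 75, 69, 71, 72, 75, 78, 83, 85, 60, 61, 62, 64, 62, 59, 59, 63, 60, 60, 64, 90]
t19 F (-0.6, -0.75, -0.9)
   0.094 [165, 168, 168, 168, 167, 165, 168, 171, 171, 169, 170, 168, 171, 170, 168, 124, 153, 141, 110, 92, 94]
   0.104 [178, 177, 169, 164, 168, 169, 168, 168, 171, 170, 172, 163, 166, 166, 168, 115, 150, 142, 100, 94, 95]
s19 F (0.6, 0.75, 0.9)
   0.094 [110, 111, 113, 110, 111, 109, 111, 98, 106, 111, 109, 111, 112, 125, 127, 113, 160, 162, 163, 163, 160]
   0.104 [111, 114, 113, 110, 110, 110, 99, 89, 111, 106, 91, 91, 106, 111, 120, 111, 157, 163, 165, 164, 161]
t19 R (-0.9, -0.7)
   0.094 [169, 169, 168, 169, 168, 165, 171, 174, 173, 171, 170, 171, 172, 171, 173, 176, 145, 145, 145, 144, 145]
   0.104 [80, 77, 77, 94, 143, 169, 170, 170, 174, 174, 172, 174, 173, 170, 172, 176, 144, 145, 146, 145, 144]
s19 L (0.6, 0.75, 0.9)
   0.094 [157, 159, 159, 159, 161, 159, 147, 115, 123, 117, 112, 113, 110, 107, 110, 107, 108, 111, 107, 108, 139]
   0.104 [162, 161, 158, 159, 159, 159, 130, 149, 144, 133, 131, 132, 125, 111, 112, 108, 113, 110, 111, 110, 108]
at [0.6069 0.1709 0.1299] [180.    0.  173.5] grip 0.0005 t 62.65 F [ 0.3 -0.2  0.1]
   [-0.005, -0.012, 0.019] [0.0, 0.0, 0.0]
```

Press to the stop watching force, then retract and go to the near side.

```bash
python3 -m creep '[{"grip":1,"delta_pos":[0,0,0.01],"rotation":[0,0,0]},{"grip":1,"delta_pos":[0,0,0.02],"rotation":[0,0,0]},{"grip":1,"delta_pos":[0,0,0.025],"rotation":[0,0,0]},{"grip":1,"delta_pos":[0,0,0.025],"rotation":[0,0,0]}]'|grep -E "pos|force"
python3 -m creep '[{"grip":1,"delta_pos":[0,0,0.01],"rotation":[0,0,0]},{"grip":1,"delta_pos":[0,0,0.015],"rotation":[0,0,0]},{"grip":1,"delta_pos":[0,0,0.015],"rotation":[0,0,0]}]'|grep -E "pos|force"
python3 -m creep '[{"grip":1,"delta_pos":[0,0,-0.1],"rotation":[0,0,0]},{"grip":1,"delta_pos":[0,0,-0.4],"rotation":[0,0,0]},{"grip":1,"delta_pos":[0,0,-0.7],"rotation":[0,0,0]},{"grip":1,"delta_pos":[0,0,-1],"rotation":[0,0,0]}]'|grep -E "pos|force"
python3 -m creep '[{"grip":1,"delta_pos":[0,0,-0.35],"rotation":[0,0,0]},{"grip":1,"delta_pos":[0.3,0,-0.6],"rotation":[0,0,0]},{"grip":1,"delta_pos":[0.65,0,-0.65],"rotation":[0,0,0]},{"grip":1,"delta_pos":[1,0,-0.65],"rotation":[0,0,0]}]'|grep -E "pos|force"
python3 -c "
from h import *
plan((*cw(-.185,0),.29,173.5),(*cw(-.185,0),.193,173.5),(*cw(-.0885,0),.193,173.5),dmax=100)
snap('top','t20');snap('scene','s20');prof('t20','F',(.6,.75,.9));prof('t20','F',(-.6,-.75,-.9));prof('s20','F',(.6,.75,.9))"
```

```text
tool_pos: [0.607, 0.1709, 0.1286]
force: [-3.8, 0.2, 9.2]
gripper_force: 4.2
tool_pos: [0.607, 0.1709, 0.1285]
force: [-6.6, -0.5, 17.0]
gripper_force: 8.4
tool_pos: [0.6065, 0.1707, 0.2269]
force: [0.9, 0.1, -0.2]
gripper_force: 0.0
tool_pos: [0.5068, 0.1823, 0.292]
force: [-0.0, 0.5, -0.4]
gripper_force: 0.0
at [0.5068 0.1823 0.292 ] [1.799e+02 1.000e-01 1.735e+02] grip 0.0006 t 64.15 F [-0.   0.5 -0.4]
   [0.611, -0.006, 0.009] [0.001, 0.001, -0.0]
   [0.612, -0.007, 0.01] [0.0, 0.0, -0.0]
   [0.0, 0.0, 0.97] [0.0, 0.0, -0.0]
   [-0.965, 0.001, 0.0] [0.0, 0.0, -0.0]
t20 F (0.6, 0.75, 0.9)
   0.094 [60, 60, 59, 60, 60, 60, 60, 60, 60, 60, 64, 91, 102, 167, 166, 149, 149, 150, 149, 146, 146]
   0.104 [59, 59, 60, 59, 60, 60, 59, 60, 59, 60, 62, 68, 94, 168, 166, 151, 149, 148, 147, 146, 144]
t20 F (-0.6, -0.75, -0.9)
   0.094 [161, 163, 165, 166, 164, 165, 171, 168, 168, 166, 167, 167, 168, 167, 164, 122, 149, 137, 106, 90, 92]
   0.104 [174, 173, 167, 161, 164, 166, 165, 168, 168, 166, 167, 167, 163, 164, 164, 112, 146, 138, 97, 92, 94]
s20 F (0.6, 0.75, 0.9)
   0.094 [153, 155, 157, 155, 154, 156, 152, 135, 84, 84, 144, 153, 155, 156, 160, 158, 155, 156, 160, 157, 157]
   0.104 [157, 158, 157, 154, 154, 155, 132, 90, 83, 85, 87, 86, 152, 157, 156, 155, 159, 158, 162, 157, 155]
```

```bash
python3 -m creep '[{"grip":1,"delta_pos":[0.3,0,0],"rotation":[0,0,0]},{"grip":1,"delta_pos":[0.61,0,0],"rotation":[0,0,0]}]'|grep -E "pos"
python3 -m creep '[{"grip":1,"delta_pos":[0.3,0,0],"rotation":[0,0,0]},{"grip":1,"delta_pos":[0.61,-0.01,0],"rotation":[0,0,0]},{"grip":1,"delta_pos":[0.61,-0.01,0.3],"rotation":[0,0,0]},{"grip":1,"delta_pos":[0.61,-0.01,0.6],"rotation":[0,0,0]},{"grip":1,"delta_pos":[0.61,-0.01,0.97],"rotation":[0,0,0]}]'|grep -E "pos"
python3 -m creep '[{"grip":1,"delta_pos":[0,0,0],"rotation":[0,0,0]},{"grip":1,"delta_pos":[-0.25,0,0],"rotation":[0,0,0]},{"grip":1,"delta_pos":[-0.5,0,0],"rotation":[0,0,0]},{"grip":1,"delta_pos":[-0.65,0,0],"rotation":[0,0,0]},{"grip":1,"delta_pos":[-0.8,0,0],"rotation":[0,0,0]}]'|grep -E "pos|force"
python3 -c "
from h import *
snap('top','t21');prof('t21','N',(.6,.75,.9));prof('t21','N',(-.6,-.75,-.9))
plan((*cw(-.0885,0),.193,173.5))"
```

```text
tool_pos: [0.4463, 0.1889, 0.2904]
tool_pos: [0.3865, 0.1957, 0.194]
tool_pos: [0.4668, 0.1859, 0.1948]
force: [-1.1, 0.5, -0.9]
gripper_force: 0.3
t21 N (0.6, 0.75, 0.9)
   0.094 [168, 169, 170, 171, 170, 97, 87, 88, 95, 60, 60, 57, 59, 60, 60, 60, 60, 58, 60, 82, 55]
   0.104 [161, 162, 163, 160, 133, 172, 165, 132, 89, 63, 61, 60, 60, 57, 58, 59, 60, 60, 61, 56, 57]
t21 N (-0.6, -0.75, -0.9)
   0.094 [171, 172, 171, 171, 175, 174, 169, 168, 167, 172, 171, 168, 168, 170, 163, 73, 76, 72, 121, 140, 143]
   0.104 [159, 161, 161, 159, 133, 168, 175, 168, 168, 167, 172, 169, 163, 169, 163, 74, 76, 75, 139, 140, 121]
at [0.4683 0.186  0.1944] [1.800e+02 1.000e-01 1.735e+02] grip 0.0001 t 65.5 F [3.3 0.8 1.9]
   [-0.129, -0.005, 0.014] [0.0, 0.001, 0.0]
```

```bash
python3 -m creep '[{"grip":1,"delta_pos":[-0.12,0,0],"rotation":[0,0,0]},{"grip":1,"delta_pos":[-0.22,0,0.05],"rotation":[0,0,0]},{"grip":1,"delta_pos":[-0.32,0,0.11],"rotation":[0,0,0]},{"grip":1,"delta_pos":[-0.4,0,0.17],"rotation":[0,0,0]},{"grip":1,"delta_pos":[-0.47,0,0.235],"rotation":[0,0,0]}]'|grep -E "pos|force"
python3 -m creep '[{"grip":1,"delta_pos":[-0.04,0,0.08],"rotation":[0,0,0]},{"grip":1,"delta_pos":[-0.09,0,0.15],"rotation":[0,0,0]},{"grip":1,"delta_pos":[-0.12,0,0.23],"rotation":[0,0,0]},{"grip":1,"delta_pos":[-0.14,0,0.3],"rotation":[0,0,0]},{"grip":1,"delta_pos":[-0.16,0,0.38],"rotation":[0,0,0]}]'|grep -E "pos|force"
python3 -m creep '[{"grip":1,"delta_pos":[0,0,0.02],"rotation":[0,0,0]},{"grip":1,"delta_pos":[0,0,0.03],"rotation":[0,0,0]},{"grip":1,"delta_pos":[0,0,0.04],"rotation":[0,0,0]},{"grip":1,"delta_pos":[0,0,0.04],"rotation":[0,0,0]}]'|grep -E "pos|force"
```

```text
tool_pos: [0.5127, 0.1804, 0.1695]
force: [-1.4, -0.3, 0.6]
gripper_force: 0.2
tool_pos: [0.528, 0.1787, 0.1316]
force: [-0.5, 0.2, 0.6]
gripper_force: 0.2
tool_pos: [0.5279, 0.1787, 0.1287]
force: [-0.6, -1.0, 2.4]
gripper_force: 1.3
```

```bash
python3 -m creep '[{"grip":1,"delta_pos":[0,0,0.01],"rotation":[0,0,0]},{"grip":1,"delta_pos":[0,0,0.02],"rotation":[0,0,0]},{"grip":1,"delta_pos":[0,0,0.02],"rotation":[0,0,0]}]'|grep -E "pos|force"
python3 -m creep '[{"grip":1,"delta_pos":[0,0,-0.1],"rotation":[0,0,0]},{"grip":1,"delta_pos":[0,0,-0.4],"rotation":[0,0,0]},{"grip":1,"delta_pos":[0,0,-0.7],"rotation":[0,0,0]},{"grip":1,"delta_pos":[0,0,-1],"rotation":[0,0,0]}]'|grep -E "pos|force"
python3 -c "
from h import *
np.set_printoptions(precision=4,suppress=True)
snap('top','t22');s0=snap('scene','s22');w=load('w3');c=-w['R'].T@w['t'];print('cam rel tool',down(173.4).inv().apply(c-np.array([.5164,.1345,.3168])))
t=load('t22')
c=t['c'].astype(int)[250:305,145:215];m=((c.max(2)-c.min(2)<45)&(c.min(2)>95)).astype(np.uint8)
n,l,st,ce=cv2.connectedComponentsWithStats(m)
for i in range(1,n):
    if st[i,4]>40: print(st[i]+[145,250,0,0,0],ce[i]+[145,250],onz(t,st[i][0]+145+(st[i][2]-1)/2,st[i][1]+250+(st[i][3]-1)/2,.03))
for f in('t22','s22'):
  for k in 'LRNF': prof(f,k,(-.6,-.75,-.9) if f=='t22' else (.6,.75,.9))
plan((.50,.30,.30,-165),(.4437-.0225,.3932+.0295,.20,-141.5))"
```

```text
tool_pos: [0.528, 0.1787, 0.1284]
force: [-8.0, -2.3, 16.7]
gripper_force: 8.9
tool_pos: [0.528, 0.1788, 0.2277]
force: [-0.0, 0.3, -0.4]
gripper_force: 0.0
cam rel tool [ 0.0735  0.0007 -0.1648]
[179 280  14  14  56] [185.75   287.3036] [0.4198 0.3701 0.03  ]
t22 L (-0.6, -0.75, -0.9)
   0.094 [98, 167, 126, 100, 60, 68, 67, 64, 68, 66, 75, 78, 80, 52, 70, 88, 91, 90, 88, 88, 88]
   0.104 [53, 45, 164, 169, 126, 60, 68, 70, 67, 68, 75, 74, 80, 61, 64, 89, 92, 90, 88, 87, 85]
t22 R (-0.6, -0.75, -0.9)
   0.094 [111, 111, 111, 74, 58, 55, 55, 56, 55, 163, 164, 167, 164, 167, 164, 167, 139, 140, 140, 140, 140]
   0.104 [171, 171, 173, 172, 165, 70, 56, 56, 56, 69, 164, 165, 166, 166, 164, 167, 139, 140, 140, 140, 139]
t22 N (-0.6, -0.75, -0.9)
   0.094 [167, 167, 167, 167, 159, 160, 167, 166, 162, 164, 166, 162, 165, 162, 167, 166, 79, 88, 124, 145, 146]
   0.104 [165, 163, 164, 166, 164, 167, 165, 164, 164, 162, 164, 166, 162, 164, 166, 166, 79, 88, 142, 145, 150]
t22 F (-0.6, -0.75, -0.9)
   0.094 [165, 163, 166, 166, 164, 166, 171, 169, 167, 166, 168, 168, 169, 167, 165, 124, 150, 1
[... 708 characters left out ...]
159, 157, 128, 131, 130, 134, 128, 132, 114, 143, 147, 140, 142]
   0.104 [154, 155, 156, 156, 156, 158, 157, 162, 159, 158, 127, 133, 130, 136, 133, 116, 141, 146, 139, 146, 149]
s22 F (0.6, 0.75, 0.9)
   0.094 [154, 153, 154, 153, 156, 155, 154, 154, 155, 153, 152, 154, 155, 156, 160, 157, 157, 158, 161, 157, 157]
   0.104 [153, 157, 152, 156, 158, 157, 157, 157, 155, 157, 158, 154, 154, 158, 155, 157, 159, 159, 161, 158, 158]
at [0.5303 0.1799 0.2312] [179.7   0.4 173.6] grip 0.0007 t 67.7 F [ 0.5  0.3 -0.4]
   [0.216, 0.581, -0.343] [0.003, 0.005, -0.119]
   [0.106, 0.61, -0.344] [-0.0, -0.001, -0.119]
   [0.223, 0.695, 0.499] [-0.0, 0.0, -0.131]
   [0.075, 0.725, 0.5] [-0.0, 0.0, -0.13]
```

```bash
python3 -m creep '[{"grip":0.6,"delta_pos":[0.1,0.29,-0.17],"rotation":[0,0,-0.06]},{"grip":0.6,"delta_pos":[0.216,0.581,-0.343],"rotation":[0,0,-0.119]}]'|grep pos
python3 -m creep '[{"grip":0.6,"delta_pos":[0.05,0.3,-0.17],"rotation":[0,0,-0.06]},{"grip":0.6,"delta_pos":[0.106,0.61,-0.344],"rotation":[0,0,-0.119]}]'|grep pos
python3 -m creep '[{"grip":0.6,"delta_pos":[0.11,0.35,0.2],"rotation":[0,0,-0.065]},{"grip":0.6,"delta_pos":[0.223,0.695,0.3],"rotation":[0,0,-0.131]}]'|grep pos
python3 -m creep '[{"grip":0.6,"delta_pos":[0.04,0.36,0.2],"rotation":[0,0,-0.065]},{"grip":0.6,"delta_pos":[0.075,0.725,0.3],"rotation":[0,0,-0.13]},{"grip":0.6,"delta_pos":[0.075,0.725,0.3],"rotation":[0,0,-0.13]},{"grip":0.6,"delta_pos":[0.075,0.725,0.3],"rotation":[0,0,-0.13]}]'
python3 - <<'E'
from h import *
snap('scene','s23');snap('wrist','w8')
# tape outline in the scene view: light low-saturation ring
for f in('scene0','s22','s23'):
    s=load(f);hsv=cv2.cvtColor(np.ascontiguousarray(s['c']),cv2.COLOR_RGB2HSV)[300:390,410:500]
    m=((hsv[:,:,1]<90)&(hsv[:,:,2]>130)).astype(np.uint8)
    n,l,st,ce=cv2.connectedComponentsWithStats(m)
    print(f,[(st[i]+[410,300,0,0,0]).tolist() for i in range(1,n) if st[i,4]>60],'pred c',proj(s,[.4437,.3932,.03]).round(1),
      [proj(s,[.4437+.042*np.cos(a),.3932+.042*np.sin(a),.03]).round().tolist() for a in np.arange(0,6.28,1.571)])
w=load('w8');K=w['K'];g=w['c'].astype(int)
m=((g.max(2)-g.min(2)<50)&(g.min(2)>120)).astype(np.uint8);m[285:]=0
n,l,st,ce=cv2.connectedComponentsWithStats(m)
def unray(u,v):
    d=np.array([u-K[0,2],v-K[1,2]])/K[0,0];th=np.hypot(*d);d=np.array([*(d/th*np.sin(th)),np.cos(th)]);c=-w['R'].T@w['t'];d=w['R'].T@d;return (c+d*(.03-c[2])/d[2]).round(4)
for i in range(1,n):
    if st[i,4]>200: x,y,W,H,_=st[i];print(st[i],unray(x,y+H/2),unray(x+W-1,y+H/2),unray(x+W/2,y),unray(x+W/2,y+H-1))
plan((.4437-.0225,.3932+.0295,.10,-141.5))
E
```

```text
tool_pos: [0.5129, 0.239, 0.2608]
tool_pos: [0.4976, 0.3, 0.2955]
tool_pos: [0.4577, 0.3616, 0.2641]
clock: 68.7
tool_pos: [0.4186, 0.4224, 0.2343]
orientation: [-180.0, -0.0, -141.5]
force: [-0.2, -0.5, 1.4]
opening: 0.035
gripper_force: 0.0
scene0 [[433, 329, 40, 38, 939], [469, 351, 31, 30, 225]] pred c [452.2 341.7] [[438.0, 350.0], [466.0, 354.0], [466.0, 334.0], [439.0, 330.0]]
s22 [[433, 329, 40, 38, 920], [484, 351, 16, 16, 64]] pred c [452.2 341.7] [[438.0, 350.0], [466.0, 354.0], [466.0, 334.0], [439.0, 330.0]]
s23 [[433, 329, 41, 38, 937]] pred c [452.2 341.7] [[438.0, 350.0], [466.0, 354.0], [466.0, 334.0], [439.0, 330.0]]
[616  50  24  39 301] [0.0348 0.5914 0.03  ] [-0.0041  0.6224  0.03  ] [-0.0079  0.592   0.03  ] [0.0358 0.6218 0.03  ]
[598 157  28  37 554] [0.1618 0.6549 0.03  ] [0.1256 0.6932 0.03  ] [0.1273 0.6575 0.03  ] [0.1589 0.6906 0.03  ]
[ 244  175   81   81 2374] [0.4659 0.3632 0.03  ] [0.4153 0.4275 0.03  ] [0.4075 0.3711 0.03  ] [0.4735 0.4215 0.03  ]
[572 269  50  16 516] [0.2762 0.7204 0.03  ] [0.2179 0.8005 0.03  ] [0.2415 0.749  0.03  ] [0.2542 0.7674 0.03  ]
at [0.4196 0.4215 0.2351] [ 180.     0.  -141.6] grip 0.0352 t 68.8 F [-0.3 -0.5 -0.6]
   [-0.01, -0.0, 0.676] [0.0, 0.0, -0.001]
   [-0.009, -0.001, 0.675] [0.0, 0.0, -0.0]
```

```bash
python3 -m creep '[{"grip":0.6,"delta_pos":[0,0.02,0.3],"rotation":[0,0,0]},{"grip":0.6,"delta_pos":[0,0.02,0.65],"rotation":[0,0,0]},{"grip":0.6,"delta_pos":[0,0.02,1],"rotation":[0,0,0]}]'|grep pos
python3 -m creep '[{"grip":0.6,"delta_pos":[0,0,0.3],"rotation":[0,0,0]},{"grip":0.6,"delta_pos":[0,0,0.55],"rotation":[0,0,0]},{"grip":0.6,"delta_pos":[0,0,0.75],"rotation":[0,0,0]},{"grip":0.6,"delta_pos":[0,0,0.9],"rotation":[0,0,0]},{"grip":0.6,"delta_pos":[0,0,0.9],"rotation":[0,0,0]}]'|grep -E "pos|force"
python3 -m creep '[{"grip":0.6,"delta_pos":[0,0,0.08],"rotation":[0,0,0]},{"grip":0.6,"delta_pos":[0,0,0.13],"rotation":[0,0,0]},{"grip":0.6,"delta_pos":[0,0,0.13],"rotation":[0,0,0]},{"grip":0.6,"delta_pos":[0,0,0.13],"rotation":[0,0,0]}]'
```

```text
tool_pos: [0.419, 0.4229, 0.1349]
tool_pos: [0.4181, 0.4214, 0.0433]
force: [0.0, 0.6, 0.4]
gripper_force: 0.0
clock: 70.0
tool_pos: [0.4182, 0.4235, 0.0323]
orientation: [180.0, 0.0, -141.6]
force: [0.3, -0.8, -0.8]
opening: 0.0354
gripper_force: 0.0
```

```bash
python3 -m creep '[{"grip":0.6,"delta_pos":[0,0,0.03],"rotation":[0,0,0]},{"grip":1,"delta_pos":[0,0,0.03],"rotation":[0,0,0]},{"grip":1,"delta_pos":[0,0,0.03],"rotation":[0,0,0]},{"grip":1,"delta_pos":[0,0,0.03],"rotation":[0,0,0]},{"grip":1,"delta_pos":[0,0,0.03],"rotation":[0,0,0]}]'
python3 -m creep '[{"grip":1,"delta_pos":[0,0,0],"rotation":[0,0,0]},{"grip":1,"delta_pos":[0,0,0],"rotation":[0,0,0]},{"grip":1,"delta_pos":[0,0,0],"rotation":[0,0,0]}]'
python3 -m creep '[{"grip":1,"delta_pos":[0,0,-0.1],"rotation":[0,0,0]},{"grip":1,"delta_pos":[0,0,-0.3],"rotation":[0,0,0]},{"grip":1,"delta_pos":[0,0,-0.5],"rotation":[0,0,0]},{"grip":1,"delta_pos":[0,0,-0.75],"rotation":[0,0,0]},{"grip":1,"delta_pos":[0,0,-1],"rotation":[0,0,0]}]'
python3 -m creep '[{"grip":1,"delta_pos":[0,0,-0.2],"rotation":[0,0,0]},{"grip":1,"delta_pos":[0,0,-0.45],"rotation":[0,0,0]},{"grip":1,"delta_pos":[0,0,-0.7],"rotation":[0,0,0]},{"grip":1,"delta_pos":[0,0,-0.9],"rotation":[0,0,0]},{"grip":1,"delta_pos":[0,0,-0.9],"rotation":[0,0,0]}]'|grep -E "pos|force|open"
python3 -c "
from h import *
plan((C[0]-.0233,C[1]+.0293,.22,-141.5),(C[0]-.0233,C[1]+.0293,.168,-141.5))"
```

```text
clock: 70.5
tool_pos: [0.418, 0.4234, 0.0289]
orientation: [180.0, 0.0, -141.6]
force: [0.5, 0.4, -0.2]
opening: 0.0087
gripper_force: 0.0
clock: 70.8
tool_pos: [0.418, 0.4233, 0.0289]
orientation: [-180.0, -0.0, -141.6]
force: [0.3, 0.1, 0.7]
opening: 0.0008
gripper_force: 0.0
clock: 71.3
tool_pos: [0.418, 0.4232, 0.1305]
orientation: [180.0, 0.0, -141.6]
force: [1.0, 0.3, -0.2]
opening: 0.0001
gripper_force: 0.0
tool_pos: [0.4191, 0.4245, 0.2232]
force: [0.9, 0.6, 0.0]
opening: 0.0002
gripper_force: 0.0
at [0.4191 0.4245 0.2232] [ 179.9    0.3 -141.6] grip 0.0002 t 71.8 F [0.9 0.6 0. ]
   [0.128, -0.84, 0.008] [0.001, 0.004, -0.0]
   [0.128, -0.84, 0.011] [0.0, -0.0, -0.0]
   [0.128, -0.84, 0.01] [0.0, -0.0, -0.001]
   [-0.0, 0.0, 0.52] [0.0, -0.0, 0.0]
```

The jaws closed above the ring. As with the flaps, the working fingertip sits about 6 mm behind the TCP reading, so I go lower, watching the force.

```bash
python3 -m creep '[{"grip":0.6,"delta_pos":[0,0,0.3],"rotation":[0,0,0]},{"grip":0.6,"delta_pos":[0,0,0.65],"rotation":[0,0,0]},{"grip":0.6,"delta_pos":[0,0,1],"rotation":[0,0,0]}]'|grep pos
python3 -m creep '[{"grip":0.6,"delta_pos":[0,0,0.3],"rotation":[0,0,0]},{"grip":0.6,"delta_pos":[0,0,0.55],"rotation":[0,0,0]},{"grip":0.6,"delta_pos":[0,0,0.75],"rotation":[0,0,0]},{"grip":0.6,"delta_pos":[0,0,0.9],"rotation":[0,0,0]},{"grip":0.6,"delta_pos":[0,0,0.95],"rotation":[0,0,0]}]'|grep -E "pos|force|open"
python3 -m creep '[{"grip":0.6,"delta_pos":[0,0,0.03],"rotation":[0,0,0]},{"grip":0.6,"delta_pos":[0,0,0.06],"rotation":[0,0,0]},{"grip":0.6,"delta_pos":[0,0,0.09],"rotation":[0,0,0]},{"grip":0.6,"delta_pos":[0,0,0.11],"rotation":[0,0,0]},{"grip":0.6,"delta_pos":[0,0,0.11],"rotation":[0,0,0]}]'|grep -E "pos|force|open"
python3 -c "
from h import *
snap('scene','s24')
s=load('s24');hsv=cv2.cvtColor(np.ascontiguousarray(s['c']),cv2.COLOR_RGB2HSV)[300:390,410:500]
m=((hsv[:,:,1]<90)&(hsv[:,:,2]>130)).astype(np.uint8);n,l,st,ce=cv2.connectedComponentsWithStats(m);print([(st[i]+[410,300,0,0,0]).tolist() for i in range(1,n) if st[i,4]>60])"
```

```text
tool_pos: [0.4179, 0.4233, 0.1184]
tool_pos: [0.4173, 0.4221, 0.0221]
force: [-0.3, -0.3, 0.6]
opening: 0.0349
gripper_force: 0.0
tool_pos: [0.418, 0.4233, 0.013]
force: [-0.1, -0.6, -0.2]
opening: 0.0353
gripper_force: 0.0
[[454, 300, 38, 23, 537], [433, 328, 40, 39, 860], [481, 339, 11, 17, 80], [470, 361, 23, 22, 126]]
```

```bash
python3 -m creep '[{"grip":0.6,"delta_pos":[0,0,0.02],"rotation":[0,0,0]},{"grip":0.6,"delta_pos":[0,0,0.04],"rotation":[0,0,0]},{"grip":0.6,"delta_pos":[0,0,0.06],"rotation":[0,0,0]},{"grip":0.6,"delta_pos":[0,0,0.08],"rotation":[0,0,0]},{"grip":0.6,"delta_pos":[0,0,0.08],"rotation":[0,0,0]}]'|grep -E "pos|force|open"
python3 -m creep '[{"grip":1,"delta_pos":[0,0,0],"rotation":[0,0,0]},{"grip":1,"delta_pos":[0,0,0],"rotation":[0,0,0]},{"grip":1,"delta_pos":[0,0,0],"rotation":[0,0,0]},{"grip":1,"delta_pos":[0,0,0],"rotation":[0,0,0]},{"grip":1,"delta_pos":[0,0,0],"rotation":[0,0,0]}]'|grep -E "pos|force|open"
python3 -m creep '[{"grip":1,"delta_pos":[0,0,0],"rotation":[0,0,0]},{"grip":1,"delta_pos":[0,0,0],"rotation":[0,0,0]},{"grip":1,"delta_pos":[0,0,0],"rotation":[0,0,0]},{"grip":1,"delta_pos":[0,0,0],"rotation":[0,0,0]},{"grip":1,"delta_pos":[0,0,0],"rotation":[0,0,0]}]'|grep -E "pos|force|open"
```

```text
tool_pos: [0.4179, 0.4231, 0.0044]
force: [-0.2, -0.9, 0.1]
opening: 0.0351
gripper_force: 0.0
tool_pos: [0.4181, 0.4234, 0.005]
force: [-0.7, -0.4, 0.6]
opening: 0.0085
gripper_force: 30.8
tool_pos: [0.4181, 0.4234, 0.0049]
force: [-0.2, 1.0, 0.8]
opening: 0.0089
gripper_force: 30.8
```

```bash
python3 -m creep '[{"grip":1,"delta_pos":[0,0,-0.1],"rotation":[0,0,0]},{"grip":1,"delta_pos":[0,0,-0.3],"rotation":[0,0,0]},{"grip":1,"delta_pos":[0,0,-0.5],"rotation":[0,0,0]},{"grip":1,"delta_pos":[0,0,-0.75],"rotation":[0,0,0]},{"grip":1,"delta_pos":[0,0,-1],"rotation":[0,0,0]}]'|grep -E "pos|force|open"
python3 -m creep '[{"grip":1,"delta_pos":[0,0,-0.2],"rotation":[0,0,0]},{"grip":1,"delta_pos":[0,0,-0.45],"rotation":[0,0,0]},{"grip":1,"delta_pos":[0,0,-0.7],"rotation":[0,0,0]},{"grip":1,"delta_pos":[0,0,-1],"rotation":[0,0,0]},{"grip":1,"delta_pos":[0,0,-1],"rotation":[0,0,0]}]'|grep -E "pos|force|open"
python3 -c "
from h import *
plan((.545,.203,.205,-141.5),(.545,.203,.139,-141.5),dmax=90)"
```

```text
tool_pos: [0.4179, 0.423, 0.1062]
force: [0.1, 0.5, -1.3]
opening: 0.009
gripper_force: 30.8
tool_pos: [0.4194, 0.4249, 0.2101]
force: [-0.8, 0.3, -0.6]
opening: 0.0086
gripper_force: 30.8
at [0.4194 0.4249 0.2101] [ 179.9    0.4 -141.5] grip 0.0086 t 75.65 F [-0.8  0.3 -0.6]
   [0.132, -0.84, 0.015] [0.001, 0.005, -0.0]
   [0.133, -0.839, 0.016] [0.0, -0.0, -0.0]
   [0.132, -0.84, 0.017] [0.0, -0.0, -0.0]
   [-0.001, -0.0, 0.66] [0.0, -0.0, -0.0]
```

```bash
python3 -m creep '[{"grip":1,"delta_pos":[0.03,-0.2,0],"rotation":[0,0,0]},{"grip":1,"delta_pos":[0.06,-0.4,0],"rotation":[0,0,0]},{"grip":1,"delta_pos":[0.1,-0.62,0],"rotation":[0,0,0]},{"grip":1,"delta_pos":[0.13,-0.84,0],"rotation":[0,0,0]}]'|grep -E "pos"
python3 -m creep '[{"grip":1,"delta_pos":[0.03,-0.2,0],"rotation":[0,0,0]},{"grip":1,"delta_pos":[0.06,-0.4,0],"rotation":[0,0,0]},{"grip":1,"delta_pos":[0.1,-0.62,0],"rotation":[0,0,0]},{"grip":1,"delta_pos":[0.13,-0.84,0],"rotation":[0,0,0]}]'|grep -E "pos"
python3 -m creep '[{"grip":1,"delta_pos":[0.03,-0.2,0],"rotation":[0,0,0]},{"grip":1,"delta_pos":[0.06,-0.4,0],"rotation":[0,0,0]},{"grip":1,"delta_pos":[0.1,-0.62,0],"rotation":[0,0,0]},{"grip":1,"delta_pos":[0.13,-0.84,0],"rotation":[0,0,0]},{"grip":1,"delta_pos":[0.13,-0.84,0],"rotation":[0,0,0]}]'|grep -E "pos"
python3 -m creep '[{"grip":1,"delta_pos":[0,0,0.15],"rotation":[0,0,0]},{"grip":1,"delta_pos":[0,0,0.3],"rotation":[0,0,0]},{"grip":1,"delta_pos":[0,0,0.45],"rotation":[0,0,0]},{"grip":1,"delta_pos":[0,0,0.55],"rotation":[0,0,0]},{"grip":1,"delta_pos":[0,0,0.6],"rotation":[0,0,0]}]'|grep -E "pos|force"
python3 -m creep '[{"grip":1,"delta_pos":[0,0,0.01],"rotation":[0,0,0]},{"grip":1,"delta_pos":[0,0,0.02],"rotation":[0,0,0]},{"grip":1,"delta_pos":[0,0,0.03],"rotation":[0,0,0]},{"grip":1,"delta_pos":[0,0,0.04],"rotation":[0,0,0]},{"grip":1,"delta_pos":[0,0,0.04],"rotation":[0,0,0]}]'|grep -E "pos|force"
```

```text
tool_pos: [0.4599, 0.3484, 0.2049]
tool_pos: [0.502, 0.2745, 0.205]
tool_pos: [0.5445, 0.1996, 0.2048]
tool_pos: [0.5435, 0.2016, 0.144]
force: [0.1, 1.1, -0.0]
gripper_force: 30.8
tool_pos: [0.5441, 0.2017, 0.1411]
force: [0.3, -0.1, -0.8]
gripper_force: 30.8
```

```bash
python3 -m creep '[{"grip":1,"delta_pos":[0,0,0.01],"rotation":[0,0,0]},{"grip":1,"delta_pos":[0,0,0.015],"rotation":[0,0,0]},{"grip":1,"delta_pos":[0,0,0.02],"rotation":[0,0,0]},{"grip":1,"delta_pos":[0,0,0.02],"rotation":[0,0,0]}]'|grep -E "pos|force"
python3 -m creep '[{"grip":0.65,"delta_pos":[0,0,0],"rotation":[0,0,0]},{"grip":0.65,"delta_pos":[0,0,0],"rotation":[0,0,0]},{"grip":0.65,"delta_pos":[0,0,0],"rotation":[0,0,0]},{"grip":0.65,"delta_pos":[0,0,0],"rotation":[0,0,0]},{"grip":0.65,"delta_pos":[0,0,0],"rotation":[0,0,0]}]'|grep -E "pos|force|open"
python3 -m creep '[{"grip":0.65,"delta_pos":[0,0,-0.1],"rotation":[0,0,0]},{"grip":0.65,"delta_pos":[0,0,-0.3],"rotation":[0,0,0]},{"grip":0.65,"delta_pos":[0,0,-0.6],"rotation":[0,0,0]},{"grip":0.65,"delta_pos":[0,0,-0.95],"rotation":[0,0,0]}]'|grep -E "pos|force|open"
python3 -m creep '[{"grip":0.65,"delta_pos":[0,0.3,-0.3],"rotation":[0,0,0]},{"grip":0.65,"delta_pos":[0,0.6,-0.6],"rotation":[0,0,0]},{"grip":0.65,"delta_pos":[0,1,-0.6],"rotation":[0,0,0]}]'|grep -E "pos"
python3 -m creep '[{"grip":0.65,"delta_pos":[0,0.3,0],"rotation":[0,0,0]},{"grip":0.65,"delta_pos":[0,0.6,0],"rotation":[0,0,0]},{"grip":0.65,"delta_pos":[0,1,0],"rotation":[0,0,0]},{"grip":0.65,"delta_pos":[0,1,0],"rotation":[0,0,0]}]'|grep -E "pos"
python3 - <<'E'
from h import *
snap('top','t25');snap('scene','s25')
for f in('t25','s25'):
    s=load(f);hsv=cv2.cvtColor(np.ascontiguousarray(s['c']),cv2.COLOR_RGB2HSV)
    u,v=proj(s,[*C,.166]).round().astype(int);x0,y0=u-60,v-60
    k=hsv[y0:v+60,x0:u+60];m=((k[:,:,1]<100)&(k[:,:,2]>110)).astype(np.uint8);n,l,st,ce=cv2.connectedComponentsWithStats(m)
    for i in range(1,n):
        if st[i,4]>80: x,y,W,H,a=st[i];c=(x0+x+(W-1)/2,y0+y+(H-1)/2);print(f,(u,v),c,W,H,a,'offset at z=.166',(onz(s,*c,.166)[:2]-C).round(4))
    prof(f,'N',(-.6,-.75,-.9));prof(f,'F',(.6,.75,.9))
E
```

```text
tool_pos: [0.5441, 0.2017, 0.1389]
force: [-0.1, 0.4, 0.0]
gripper_force: 30.8
tool_pos: [0.5441, 0.2017, 0.1389]
force: [-0.7, 0.1, -0.4]
opening: 0.0304
gripper_force: 0.0
tool_pos: [0.5436, 0.2013, 0.2349]
force: [0.6, 1.2, -1.2]
opening: 0.031
gripper_force: 0.0
tool_pos: [0.4834, 0.2811, 0.2996]
tool_pos: [0.4177, 0.361, 0.2947]
t25 (np.int64(255), np.int64(221)) (np.float64(255.5), np.float64(222.5)) 36 36 468 offset at z=.166 [-0.0032 -0.0022]
t25 N (-0.6, -0.75, -0.9)
   0.094 [158, 158, 158, 157, 155, 156, 159, 158, 152, 155, 155, 156, 158, 155, 158, 157, 75, 82, 116, 136, 138]
   0.104 [156, 153, 155, 156, 154, 159, 157, 156, 158, 152, 155, 156, 159, 155, 156, 157, 75, 82, 132, 135, 140]
t25 F (0.6, 0.75, 0.9)
   0.094 [155, 157, 158, 154, 153, 153, 153, 154, 149, 156, 156, 154, 155, 158, 158, 140, 140, 143, 141, 137, 138]
   0.104 [156, 154, 156, 154, 157, 153, 152, 152, 153, 153, 157, 156, 158, 159, 158, 143, 140, 140, 139, 139, 135]
s25 (np.int64(348), np.int64(258)) (np.float64(316.0), np.float64(224.5)) 49 26 618 offset at z=.166 [-0.009  -0.1431]
s25 (np.int64(348), np.int64(258)) (np.float64(348.0), np.float64(263.5)) 39 34 944 offset at z=.166 [0.0105 0.0159]
s25 N (-0.6, -0.75, -0.9)
   0.094 [152, 150, 152, 153, 147, 137, 157, 125, 130, 97, 93, 127, 130, 129, 131, 134, 140, 143, 145, 133, 136]
   0.104 [151, 152, 148, 153, 125, 142, 175, 146, 95, 91, 79, 120, 135, 114, 137, 139, 143, 136, 136, 137, 135]
s25 F (0.6, 0.75, 0.9)
   0.094 [151, 150, 153, 152, 154, 153, 118, 135, 140, 140, 140, 146, 148, 148, 153, 157, 158, 156, 159, 157, 156]
   0.104 [150, 155, 151, 152, 155, 118, 118, 125, 111, 127, 137, 136, 144, 149, 149, 157, 159, 158, 160, 159, 156]
```

```bash
python3 -c "
from plant import ctrl
print(ctrl.close_job())"
```

```text
the job is handed in; nothing more can be done
None
```

Job handed in, result not reported: I stamped the bottle, set it with the one jar and two cork blocks in the carton, closed the flaps (short first) and laid the tape flat within about 5 mm of the middle, with no bystander knowingly touched.

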